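Put the punches and tuning blocks away

TASK

Tidy the repair bench: put every spare tuning block from the cabinet top into the cabinet's drawer and leave the drawer fully shut, and stand every nail punch, point down, in the clay cup that has the cork pad in its bottom (not the one with the pumice). Leave both cups upright, the pumice in its cup and everything else undisturbed.

Things in the scene. Friction and masses are not known exactly. Their poses are not given: they have to be found in the camera images.
- cabinet_drawer0 (a joint): the sliding drawer of the low plywood cabinet (240 deep, 260 wide, 90 high, fixed on the bench, brass pull on the drawer front): 0 = fully shut, grows as it is drawn out towards the robot side, stop at 0.166 m; light (about 1 N of friction, some damping) and stays where it is left; it may stand a little ajar at the start
- cabinet_drawer0_handle (a point): middle of the brass pull, a level round bar 11 mm thick and 120 mm long along this frame's y, 35 mm (centre) off the drawer front, 52 mm above the bench, 38 mm below the cabinet's top; a clear gap of 29 mm lies between bar and drawer front. The frame's x points into the cabinet; the drawer opens along -x of this frame
- drawer_floor (a point): centre of the drawer's inner floor, moves with the drawer, axes as the handle's frame (x into the cabinet, y sideways, z up). Inside: 195 mm along x, 218 mm along y, walls 46 mm above this floor; floor 22 mm above the bench. The drawer front's inner face is at x = -97 mm here, the handle bar at x = -153 mm; with the drawer out by d, the front-most d minus about 6 mm of the inside lies uncovered
- block_0: one spare sheesham tuning block, a dark plain wooden billet 60 (x) x 28 x 28 mm, 45 g, origin at the centre of its underside (14 mm from its middle along its z); lies on the cabinet's top (90 mm above the bench, with an 8 mm lip round it) at the start; may be absent
- block_1: one spare sheesham tuning block, a dark plain wooden billet 60 (x) x 28 x 28 mm, 45 g, origin at the centre of its underside (14 mm from its middle along its z); lies on the cabinet's top (90 mm above the bench, with an 8 mm lip round it) at the start; may be absent
- block_2: one spare sheesham tuning block, a dark plain wooden billet 60 (x) x 28 x 28 mm, 45 g, origin at the centre of its underside (14 mm from its middle along its z); lies on the cabinet's top (90 mm above the bench, with an 8 mm lip round it) at the start; may be absent
- punch_0: one iron nail punch, 140 mm long along x, 70 g, origin at mid-length on its axis: square shank 11 x 11 mm from the blunt head end (x = -70) to x = +25, then a taper to a point at x = +70; at the start it lies level, head towards the robot, across the wooden rest in a notch; its ends overhang the rest by 45 mm each; may be absent
- punch_1: one iron nail punch, 140 mm long along x, 70 g, origin at mid-length on its axis: square shank 11 x 11 mm from the blunt head end (x = -70) to x = +25, then a taper to a point at x = +70; at the start it lies level, head towards the robot, across the wooden rest in a notch; its ends overhang the rest by 45 mm each; may be absent
- punch_2: one iron nail punch, 140 mm long along x, 70 g, origin at mid-length on its axis: square shank 11 x 11 mm from the blunt head end (x = -70) to x = +25, then a taper to a point at x = +70; at the start it lies level, head towards the robot, across the wooden rest in a notch; its ends overhang the rest by 45 mm each; may be absent
- punch_3: one iron nail punch, 140 mm long along x, 70 g, origin at mid-length on its axis: square shank 11 x 11 mm from the blunt head end (x = -70) to x = +25, then a taper to a point at x = +70; at the start it lies level, head towards the robot, across the wooden rest in a notch; its ends overhang the rest by 45 mm each; may be absent
- punch_0_tip (a point): the point of punch_0
- punch_1_tip (a point): the point of punch_1
- punch_2_tip (a point): the point of punch_2
- punch_3_tip (a point): the point of punch_3
- rest: fixed notched wooden rest, 50 mm deep (x), 220 mm wide (y), 41 mm high over all, with four notches 56 mm apart along y, 34 mm above the bench, in which the punches lie along x with their axes 39.5 mm above the bench; origin at the centre of its underside
- cup_a: one of two alike unglazed clay cups, upright and loose, 82 mm high, 68 mm wide at the rim and 54 mm at the foot, wall 5 mm, inner floor 6 mm above the origin, which is the centre of its underside; 220 g; one holds the cork pad, the other the pumice, and which one differs from start to start
- cup_b: one of two alike unglazed clay cups, upright and loose, 82 mm high, 68 mm wide at the rim and 54 mm at the foot, wall 5 mm, inner floor 6 mm above the origin, which is the centre of its underside; 220 g; one holds the cork pad, the other the pumice, and which one differs from start to start
- cork_pad: flat round of cork 39 mm wide and 8 mm thick, lying in the bottom of one of the two cups; origin at the centre of its underside
- pumice: egg-shaped grey pumice stone 39 mm thick and 94 mm long, standing in the other cup and showing 18 mm above its rim; origin at its foot; leave it there
- sanding_block: cork sanding block 90 x 55 x 35 mm, bystander
- hammer: hammer 240 mm long, lying, bystander
- jar: closed jar 60 mm wide, 75 mm high, bystander
- brush: brush 180 mm long, lying, bystander
- brass_ring: brass ring 90 mm wide, 12 mm high, bystander

How it is judged:
At the end, for the whole second after the job is handed in: Drawer shut within 6 mm, all blocks present lying in it; each punch present stands at rest in the cup with the cork pad, point within 35 mm above the cup's underside and 27 mm of its axis, leaning under 42 degrees; both cups upright, the pumice still in the other one (value of joint cabinet_drawer0 below 0.006 m and x of block_0 in the frame of drawer_floor between -0.1 and 0.1 m and y of block_0 in the frame of drawer_floor between -0.112 and 0.112 m and z of block_0 in the frame of drawer_floor between -0.005 and 0.034 m and x of block_1 in the frame of drawer_floor between -0.1 and 0.1 m and y of block_1 in the frame of drawer_floor between -0.112 and 0.112 m and z of block_1 in the frame of drawer_floor between -0.005 and 0.034 m and x of block_2 in the frame of drawer_floor between -0.1 and 0.1 m and y of block_2 in the frame of drawer_floor between -0.112 and 0.112 m and z of block_2 in the frame of drawer_floor between -0.005 and 0.034 m and ((horizontal distance between cork_pad and cup_a below 0.016 m and angle between cup_a's own z axis and vertical below 0.12 rad and height (world z) of cup_a below 0.008 m and horizontal distance between each of punch_0_tip, punch_1_tip, punch_2_tip, punch_3_tip and cup_a below 0.027 m and z of each of punch_0_tip, punch_1_tip, punch_2_tip, punch_3_tip in the frame of cup_a below 0.035 m and angle between each of punch_0, punch_1, punch_2, punch_3's own x axis and vertical above 2.4 rad and linear speed of each of punch_0, punch_1, punch_2, punch_3 below 0.03 m/s) or (horizontal distance between cork_pad and cup_b below 0.016 m and angle between cup_b's own z axis and vertical below 0.12 rad and height (world z) of cup_b below 0.008 m and horizontal distance between each of punch_0_tip, punch_1_tip, punch_2_tip, punch_3_tip and cup_b below 0.027 m and z of each of punch_0_tip, punch_1_tip, punch_2_tip, punch_3_tip in the frame of cup_b below 0.035 m and angle between each of punch_0, punch_1, punch_2, punch_3's own x axis and vertical above 2.4 rad and linear speed of each of punch_0, punch_1, punch_2, punch_3 below 0.03 m/s)) and angle between each of cup_a, cup_b's own z axis and vertical below 0.12 rad and (horizontal distance between pumice and cup_a below 0.025 m or horizontal distance between pumice and cup_b below 0.025 m)); the robot touches nothing.
It fails at once if a clay cup was knocked over (angle between any of cup_a, cup_b's own z axis and vertical above 0.6 rad).
It fails at once if a bystander was pushed more than 5 cm (distance of any of sanding_block, hammer, jar, brush, brass_ring from where it was at the start of the episode above 0.05 m).
It fails at once if the pumice was taken out of its cup or shifted more than 6 cm (distance of pumice from where it was at the start of the episode above 0.06 m).
Of block_0, block_1, block_2 only 2 to 3 are there at a start; the rules pass over those that are not, and their reading is None.
Of punch_0, punch_1, punch_2, punch_3 only 3 to 4 are there at a start; the rules pass over those that are not, and their reading is None.
At some moment in a run one of block_0, block_1, block_2 may be knocked a few centimetres aside while the robot is not near it.
It also fails if it takes over 208 s, if anything falls off the work surface, if the arm or the gripper's body presses on something with over 40 N, if the wrist force passes 120 N, or if a joint passes its speed limit or range.

ROBOT

A 6-joint arm with a two-finger parallel gripper is mounted at the origin on the work surface. World frame = base frame: x ahead of the robot, y to its left, z up, the work surface at z = 0. Lengths are in m, angles in rad, forces in N, time in s.
With the tool pointing down it reaches from about 0.3 to 0.875 m from the base axis. Payload 6.4 kg.
Tool frame: the origin (TCP) lies between the finger pads; the fingertips stand 11 mm ahead of it and the grasp point (between the pads) lies 8 mm behind it (ctrl.tcp_to_tips is the y of the fingertips in the tool frame, in m); y points along the fingers, x is the direction in which the jaws open and shut, and the axes are right-handed (so a half turn about y gives the same grasp; the last joint's range is limited). The gripper opens to 85 mm and grips with 20 to 120 N. Pads are 22 mm wide; open, the fingers measure 114 mm over their backs; the gripper's body (76 mm by 85 mm) begins 54 mm behind the grasp point. The pads swing forward as they close: fully open they stand 13 mm farther back than shut.
Start: joints at [-1.387, 0.181, 1.607, -0, 1.354, -0.206], TCP at [0.219, -0.532, 0.242] pointing down, gripper open.
Joint ranges: [-2.99, 2.99], [-0.89, 2.07], [0.3, 2.58], [-1.14, 4.28], [0, 2.63], [-3.12, 3.12]. Speed limits (rad/s): [2.57, 2.57, 3.01, 3.14, 3.14, 3.14].

INTERFACE

Orientations are given as a unit quaternion [w, x, y, z].
In Python, from bench import ctrl gives the robot as it stands.
- The arm moves only by the tool apply_moves, never from a script. Its argument "plan" is text: rows parted by semicolons, each of 7 numbers parted by spaces: the shift along the tool's x, y, z each as a share of 0.05 m, from -1 to 1, then the turn, a rotation vector about the tool's x, y, z each as a share of 0.12 rad, from -1 to 1, then the opening, from 0 (shut) to 1 (fully open). In form: dx dy dz wx wy wz claw; .... A call has exactly 5 rows; each row shifts and turns the commanded pose from where the row before left it, along the tool's axes as they then stand; what a row does not reach is not made up. A row lasts 1/10 s, in which the tool goes at most 50 mm and 8.59 degrees, less where a joint would pass 70% of its speed; a pose out of reach is approached as far as the arm can. A call with a number of a shift or a turn outside -1 to 1 is refused whole. A call with a gripper value outside its range is refused whole. The fingers move at their own pace and stop on an object; the grip force is fixed at half the most. Time passes only in rows, so rows that do not move let the fingers close, or fill a call up. It gives the time, the measured TCP pose, the force and the opening at its end, in the units of the state.
- ctrl.get_obs(): the state, without advancing time (a new reading comes with each control period).
- ctrl.camera(name): name is "scene" or "top"; returns the picture (384x512x3 uint8, red, green, blue); there is no depth.
- ctrl.get_calibration(name): a dict with "intrinsics" (3x3 intrinsics, pixels), "R" (3x3) and "t" (3): a world point X has camera coordinates R X + t. Camera axes: x right, y down, z forward; pixel columns grow to the right and rows downward; lengths in m; the calibration is good to about 2 mm. A picture is of the moment at which its call begins. get_calibration takes no time and is no camera call.
- ctrl.hand_in(): hands the job in, once; it reports no verdict.
Trained networks look in the newest picture that a camera, given by its name, has taken for a name from the list of things; names that differ only in an ending like _2 or _b are one class to them, and where a whole thing is asked for, a point or a joint stands for the part that bears it (a point fixed in the world has none). Each returns a list of dicts, best first, with "score" (0 to 1); they miss things now and then, are a little off and sometimes report something else, mostly with a low value. They report only what shows in the picture. A call takes as long as a camera call.
- ctrl.recognise(camera, target): "point" ([x, y, z] in m, in world coordinates, good to about 4 mm: the middle of the surface that is visible of it).
The state is a dict: "time_s": time; "q": joint angles; "dq": joint speeds; "joint_efforts": joint torques, N m; "eef_pos": TCP position; "eef_rot": TCP orientation; "wrist_force": force on the tool from outside, world axes, zero at the start; "torque": the same for the moment, N m; "opening": opening from 0.0 (shut) to 1.0 (fully open).
Only numpy, scipy, OpenCV 4.12 (cv2) and the standard library are available. Lean on these libraries where they do the work, as an engineer would, in place of code of your own. Each camera call takes 0.05 s, during which the arm holds its last target.

## Working session

There is one attempt and no reset: what is moved stays moved. The work goes in short steps, Python scripts to look and compute and a tool call to move; the robot and the scene stay as the last step left them, time stands still between calls to the robot, and variables do not carry over. Pictures are saved under pics/ and viewed, and the job is handed in when it is done.

Besides the shell and the picture viewer there is one more tool, called after ">>>" as a command line: name --argument value ..., lists and objects as JSON in quotes. apply_moves: Moves the arm, as the interface text tells. Shift numbers are shares of 0.05 m and turn numbers shares of 0.12 rad, none past 1 either way. Its arguments: {"type":"object","properties":{"plan":{"type":"string"}},"required":["plan"]}

```bash
ls; mkdir -p pics
python3 - <<'E'
from bench import ctrl
import cv2
for n in("scene","top"):
    im=ctrl.camera(n); cv2.imwrite(f"pics/{n}0.png",cv2.resize(im[:,:,::-1],None,fx=1.5,fy=1.5,interpolation=cv2.INTER_CUBIC))
    c=ctrl.get_calibration(n); print(n,c)
o=ctrl.get_obs(); print(o)
for t in ["block_0","punch_0","punch_0_tip","cup_a","cork_pad","pumice","cabinet_drawer0_handle","drawer_floor","rest","sanding_block","hammer","jar","brush","brass_ring"]:
    for n in("top","scene"):
        print(t,n,[(round(r['score'],2),[round(float(v),3) for v in r['point']]) for r in ctrl.recognise(n,t)])
print(ctrl.get_obs()['time_s'])
E
```

```text
pics
scene {'intrinsics': array([[368.68570897,   0.        , 260.06204596],
       [  0.        , 368.68570897, 187.80775726],
       [  0.        ,   0.        ,   1.        ]]), 'R': array([[ 0.86495764,  0.50175226, -0.00964075],
       [ 0.37200069, -0.65394002, -0.65877002],
       [-0.33684382,  0.5662218 , -0.7522826 ]]), 't': array([-0.42766682, -0.22746447,  1.47254666])}
top {'intrinsics': array([[496.56531481,   0.        , 245.56304067],
       [  0.        , 496.56531481, 184.97324106],
       [  0.        ,   0.        ,   1.        ]]), 'R': array([[-2.05614258e-03, -9.99997684e-01,  6.36563993e-04],
       [-9.88783929e-01,  1.93802044e-03, -1.49340501e-01],
       [ 1.49338921e-01, -9.36489609e-04, -9.88785624e-01]]), 't': array([-0.1225044 ,  0.56167816,  1.24219746])}
{'time_s': 0.1, 'q': array([-1.38728703e+00,  1.81460571e-01,  1.60788053e+00,  2.64488761e-05,
        1.35378304e+00, -2.06308568e-01]), 'dq': array([ 0.00094931, -0.00024081, -0.00162864,  0.00106036,  0.00029664,
        0.00037861]), 'joint_efforts': array([ 6.68867360e-04, -4.45878017e+01, -3.5
[... 1756 characters left out ...]
74, -0.156, 0.045])]
sanding_block top [(0.88, [0.374, -0.126, 0.037]), (0.29, [0.571, -0.114, 0.046]), (0.22, [0.521, -0.495, 0.011])]
sanding_block scene [(0.72, [0.385, -0.138, 0.035])]
hammer top [(0.77, [0.764, -0.12, 0.022])]
hammer scene [(0.92, [0.775, -0.129, 0.024])]
jar top [(0.84, [0.746, -0.28, 0.075]), (0.67, [0.576, -0.06, 0.045]), (0.3, [0.561, -0.168, 0.044]), (0.18, [0.577, 0.179, 0.052])]
jar scene [(0.9, [0.76, -0.3, 0.067]), (0.53, [0.579, 0.155, 0.056])]
brush top [(0.63, [0.358, -0.489, 0.018])]
brush scene [(0.98, [0.365, -0.497, 0.017]), (0.29, [0.455, -0.36, 0.057])]
brass_ring top [(0.94, [0.52, -0.496, 0.015])]
brass_ring scene [(0.95, [0.524, -0.498, 0.015])]
1.5
```

View pics/top0.png

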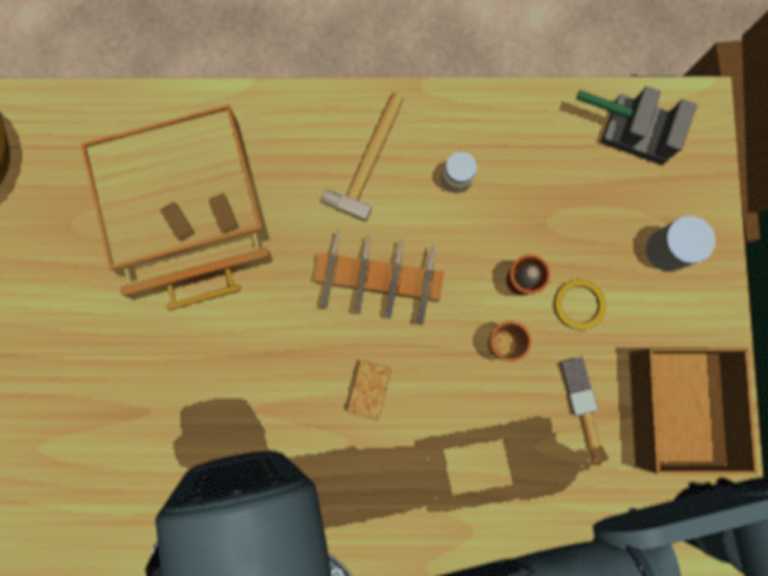

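View pics/scene0.png

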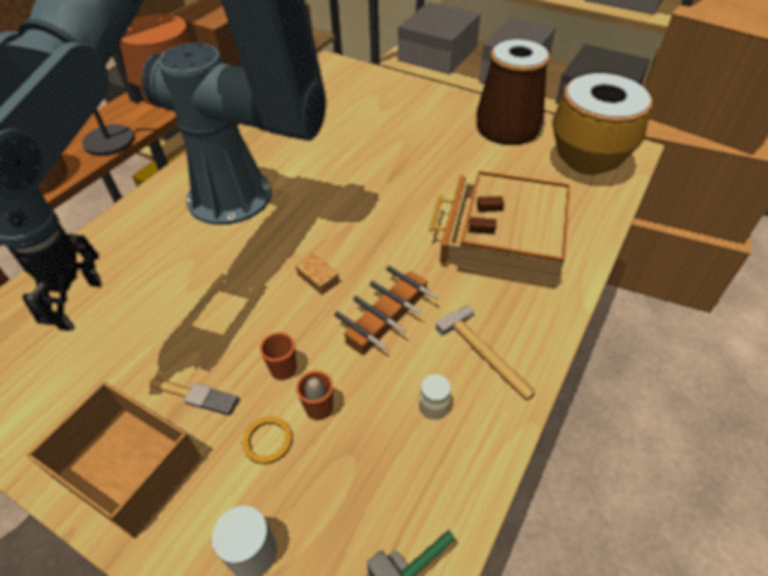

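```bash
cat > h.py <<'E'
import numpy as np, cv2
from bench import ctrl
from scipy.spatial.transform import Rotation as Ro
def ray(cam,uv,z):
    c=ctrl.get_calibration(cam);K,R,t=c['intrinsics'],c['R'],c['t']
    o=-R.T@t; d=R.T@np.linalg.solve(K,[uv[0],uv[1],1.0])
    return o+d*(z-o[2])/d[2]
def proj(cam,X):
    c=ctrl.get_calibration(cam);p=c['intrinsics']@(c['R']@np.asarray(X,float)+c['t']);return p[:2]/p[2]
def crop(cam,name,u0,v0,u1,v1,s):
    im=ctrl.camera(cam); cv2.imwrite("pics/"+name+".png",cv2.resize(im[v0:v1,u0:u1,::-1],None,fx=s,fy=s,interpolation=cv2.INTER_CUBIC))
def mat(q): return Ro.from_quat([q[1],q[2],q[3],q[0]])
def state():
    o=ctrl.get_obs(); return o['eef_pos'],mat(o['eef_rot']),o
def down(yaw):
    # tool y down, tool x at angle yaw in the horizontal plane
    x=np.array([np.cos(yaw),np.sin(yaw),0]);y=np.array([0,0,-1.]);return Ro.from_matrix(np.column_stack([x,y,np.cross(x,y)]))
def plan(pos,rot,n=None,start=None,p=True):
    "equal rows from the present pose to a target; prints row"
    p0,r0,o=state()
    if start is not None:p0,r0=start
    w=(r0.inv()*rot).as_rotvec()
    d=np.asarray(pos)-p0
    N=n or int(np.ceil(max(np.linalg.norm(d)/.05,np.linalg.norm(w)/.12)+1e-9))
    print("N",N)
    for i in range(N):
        ri=r0*Ro.from_rotvec(w*i/N)
        print(i,np.round(ri.inv().apply(d/N)/.05,3),np.round(w/N/.12,3))
def st():
    p,r,o=state(); m=r.as_matrix()
    print("t",round(o['time_s'],2),"p",np.round(p,4),"x",np.round(m[:,0],3),"y",np.round(m[:,1],3),"op",round(o['opening'],3),"F",np.round(o['wrist_force'],1),"q",np.round(o['q'],2))
E
python3 - <<'E'
from h import *
st()
crop("top","a",45,60,190,215,5)
crop("top","b",200,145,370,250,4.5)
E
```

```text
t 1.5 p [ 0.2185 -0.5319  0.2423] x [ 0.38  -0.925 -0.   ] y [ 0.  0. -1.] op 0.998 F [0.1 0.5 0.7] q [-1.39  0.18  1.61  0.    1.35 -0.21]
```

View pics/a.png

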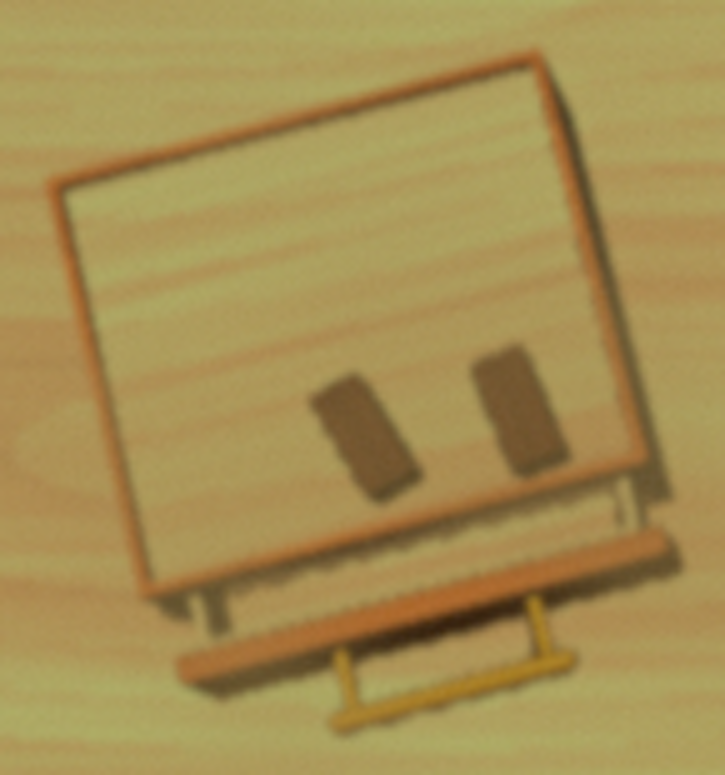

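View pics/b.png

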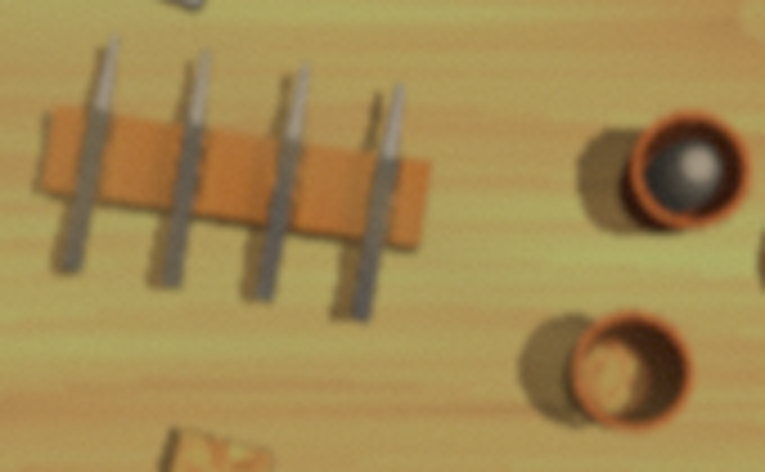

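Run:
```python
from h import *
A=lambda x,y,z:ray("top",(45+x/5,60+y/5),z)
B=lambda x,y,z:ray("top",(200+x/4.5,145+y/4.5),z)
r=lambda a:np.round(a,4)
c=[A(*p,.098) for p in[(55,185),(538,58),(645,460),(148,592)]]
print("cab",[list(r(v)) for v in c], "sides",[r(np.linalg.norm(c[i]-c[(i+1)%4])) for i in range(4)])
x=(c[0]-c[3]+c[1]-c[2]);print("yaw x",np.arctan2(x[1],x[0])); x/=np.linalg.norm(x)
y=(c[0]-c[1]+c[3]-c[2]);print("yaw y-90",np.arctan2(-y[0],y[1]))
h=[A(340,720,.055),A(568,658,.055)];print("handle",[r(v) for v in h],"mid",r((h[0]+h[1])/2),"len",np.linalg.norm(h[0]-h[1]))
d=h[0]-h[1];print("handle yaw",np.arctan2(-d[0],d[1]))
cm=sum(c)/4; print("center",r(cm),"handle rel x",(((h[0]+h[1])/2-cm)@x))
for b in ([(312,398),(356,376),(420,474),(378,500)],[(474,364),(520,346),(568,456),(520,476)]):
    q=[A(*p,.118) for p in b]; a=(q[0]+q[1]-q[2]-q[3]); print("block",r(sum(q)/4),"long yaw",np.arctan2(a[1],a[0]),[r(np.linalg.norm(q[i]-q[(i+1)%4])) for i in range(4)])
for hd,t in [((68,270),(113,42)),((167,285),(204,55)),((262,298),(304,68)),((358,318),(400,90))]:
    a=B(*hd,.042);b=B(*t,.0395);print("punch head",r(a),"tip",r(b),"len",r(np.linalg.norm(a-b)),"yaw",r(np.arctan2(*(b-a)[[1,0]])))
print("cork cup",r(B(632,370,.082)),"pum",r(B(690,170,.082)))
q=[B(*p,.041) for p in [(52,105),(432,158),(416,250),(42,192)]];print("rest",[r(v) for v in q],r(sum(q)/4), np.arctan2(*(q[0]-q[1])[[0,1]]))
```

```text
cab [[np.float64(0.78), np.float64(0.3575), np.float64(0.098)], [np.float64(0.8471), np.float64(0.1139), np.float64(0.098)], [np.float64(0.6367), np.float64(0.055), np.float64(0.098)], [np.float64(0.5703), np.float64(0.2999), np.float64(0.098)]] sides [np.float64(0.2527), np.float64(0.2185), np.float64(0.2538), np.float64(0.2174)]
yaw x 0.27044807503592333
yaw y-90 0.26673515943881576
handle [array([0.5112, 0.2139, 0.055 ]), array([0.5428, 0.0986, 0.055 ])] mid [0.527  0.1563 0.055 ] len 0.11954914846972224
handle yaw 0.2677631346279885
center [0.7085 0.2066 0.098 ] handle rel x -0.1883578965716825
block [0.6442 0.1894 0.118 ] long yaw 0.5907506647259224 [np.float64(0.024), np.float64(0.0596), np.float64(0.024), np.float64(0.0618)]
block [0.6574 0.1139 0.118 ] long yaw 0.4143098349262923 [np.float64(0.0243), np.float64(0.0611), np.float64(0.0254), np.float64(0.0615)]
punch head [ 0.5095 -0.0452  0.042 ] tip [ 0.643  -0.0703  0.0395] len 0.1358 yaw -0.1856
punch head [ 0.5008 -0.1018  0.042 ] tip [ 0.6352 -0.1232  0.0395] len 0.1361 yaw -0.1578
punch head [ 0.4933 -0.156   0.042 ] tip [ 0.6274 -0.1812  0.0395] len 0.1365 yaw -0.1859
punch head [ 0.4817 -0.2106  0.042 ] tip [ 0.6143 -0.2367  0.0395] len 0.1352 yaw -0.1947
cork cup [ 0.4492 -0.3581  0.082 ] pum [ 0.5605 -0.3938  0.082 ]
rest [array([ 0.6056, -0.0352,  0.041 ]), array([ 0.5741, -0.2544,  0.041 ]), array([ 0.5208, -0.2444,  0.041 ]), array([ 0.5548, -0.0299,  0.041 ])] [ 0.5638 -0.141   0.041 ] 0.14257975206275042
```

Run:
```python
from h import *
plan([.527,.156,.15],down(.268),20)
for p in [(.5112,.2139,.052),(.5428,.0986,.052)]: print(proj("scene",p)*1.5)
```

```text
N 20
0 [-0.519  0.092  0.547] [ 0.    -0.604  0.   ]
1 [-0.478  0.092  0.583] [ 0.    -0.604  0.   ]
2 [-0.435  0.092  0.616] [ 0.    -0.604  0.   ]
3 [-0.389  0.092  0.646] [ 0.    -0.604  0.   ]
4 [-0.341  0.092  0.672] [ 0.    -0.604  0.   ]
5 [-0.292  0.092  0.695] [ 0.    -0.604  0.   ]
6 [-0.241  0.092  0.715] [ 0.    -0.604  0.   ]
7 [-0.188  0.092  0.73 ] [ 0.    -0.604  0.   ]
8 [-0.135  0.092  0.742] [ 0.    -0.604  0.   ]
9 [-0.081  0.092  0.75 ] [ 0.    -0.604  0.   ]
10 [-0.026  0.092  0.753] [ 0.    -0.604  0.   ]
11 [0.028 0.092 0.753] [ 0.    -0.604  0.   ]
12 [0.083 0.092 0.749] [ 0.    -0.604  0.   ]
13 [0.137 0.092 0.741] [ 0.    -0.604  0.   ]
14 [0.19  0.092 0.73 ] [ 0.    -0.604  0.   ]
15 [0.242 0.092 0.714] [ 0.    -0.604  0.   ]
16 [0.293 0.092 0.694] [ 0.    -0.604  0.   ]
17 [0.343 0.092 0.671] [ 0.    -0.604  0.   ]
18 [0.391 0.092 0.645] [ 0.    -0.604  0.   ]
19 [0.436 0.092 0.615] [ 0.    -0.604  0.   ]
[438.63010972 197.12537237]
[428.53174951 229.10312154]
```

>>> apply_moves --plan "-.52 0 .55 0 -.6 0 .34; -.48 0 .58 0 -.6 0 .34; -.43 .1 .62 0 -.6 0 .34; -.39 .1 .65 0 -.6 0 .34; -.34 .1 .67 0 -.6 0 .34"

```text
time_s: 2.1
eef_pos: [0.2965, -0.3585, 0.2272]
eef_rot: [-0.649, 0.649, -0.281, 0.282]
wrist_force: [-0.7, 0.1, -0.1]
opening: 0.339
```

>>> apply_moves --plan "-.29 .1 .7 0 -.6 0 .34; -.24 .1 .72 0 -.6 0 .34; -.19 .1 .73 0 -.6 0 .34; -.13 .1 .74 0 -.6 0 .34; -.08 .1 .75 0 -.6 0 .34"

```text
time_s: 2.6
eef_pos: [0.3748, -0.1867, 0.2024]
eef_rot: [-0.688, 0.689, -0.16, 0.161]
wrist_force: [0.8, -0.3, 0.1]
opening: 0.341
```

>>> apply_moves --plan "-.03 .1 .75 0 -.6 0 .34; .03 .1 .75 0 -.6 0 .34; .08 .1 .75 0 -.6 0 .34; .14 .1 .74 0 -.6 0 .34; .19 .1 .73 0 -.6 0 .34"

```text
time_s: 3.1
eef_pos: [0.4528, -0.0152, 0.1774]
eef_rot: [-0.706, 0.706, -0.034, 0.035]
wrist_force: [0.8, -1.4, 0.3]
opening: 0.341
```

>>> apply_moves --plan ".24 .1 .71 0 -.6 0 .34; .29 .1 .69 0 -.6 0 .34; .34 .1 .67 0 -.6 0 .34; .39 .1 .64 0 -.6 0 .34; .44 .1 .61 0 -.6 0 .34"

```text
time_s: 3.6
eef_pos: [0.5309, 0.1553, 0.1522]
eef_rot: [-0.701, 0.701, 0.093, -0.092]
wrist_force: [-0.1, -0.5, 0.5]
opening: 0.334
```

Run:
```python
from h import *
st(); plan([.527,.156,.150],down(.268))
crop("scene","c",255,90,400,210,5)
crop("top","c2",45,60,190,215,4)
```

```text
t 3.6 p [0.5309 0.1553 0.1522] x [0.966 0.259 0.   ] y [ 0. -0. -1.] op 0.334 F [-0.1 -0.5  0.5] q [ 0.07  0.23  1.74 -0.    1.17 -0.19]
N 1
0 [-0.073  0.043  0.033] [ 0.001 -0.048  0.002]
```

View pics/c.png

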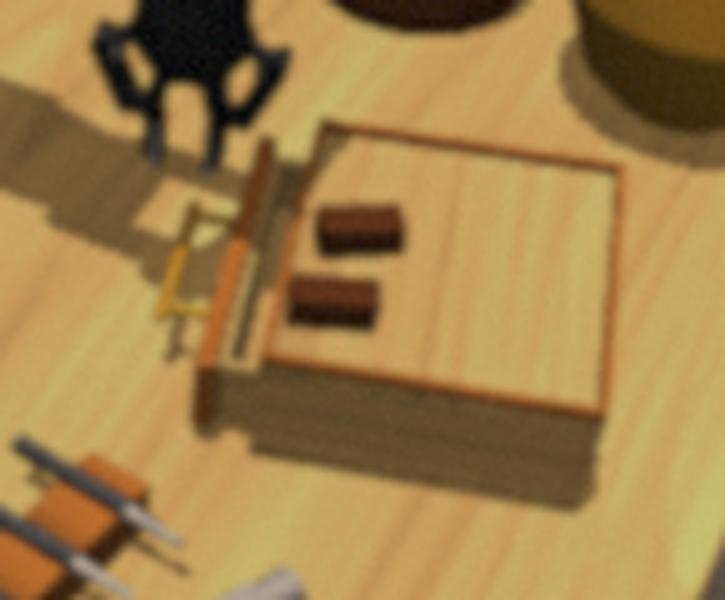

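View pics/c2.png

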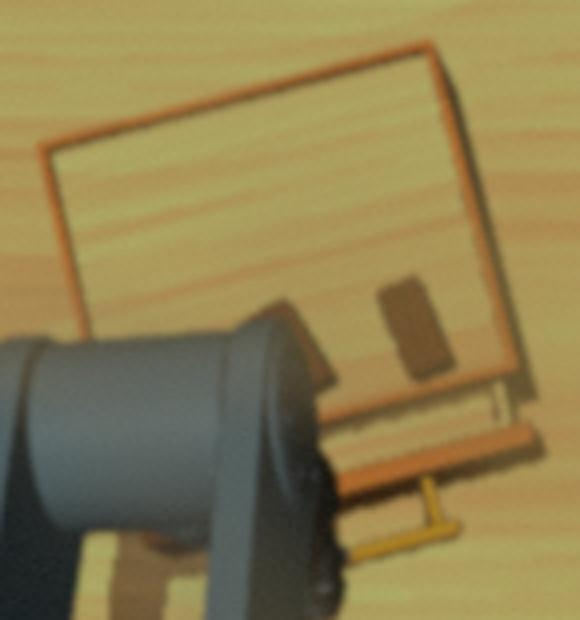

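>>> apply_moves --plan "-.03 .4 .03 0 -.05 0 .33; 0 .4 0 0 0 0 .33; 0 .4 0 0 0 0 .33; 0 .3 0 0 0 0 .33; 0 .15 0 0 0 0 .33"

```text
time_s: 4.2
eef_pos: [0.5277, 0.1543, 0.0684]
eef_rot: [0.701, -0.701, -0.092, 0.094]
wrist_force: [0.2, 0.4, 0.4]
opening: 0.326
```

Run:
```python
from h import *
st()
crop("scene","c",255,90,400,210,5)
```

```text
t 4.2 p [0.5277 0.1543 0.0684] x [ 0.965  0.261 -0.002] y [-0.002 -0.    -1.   ] op 0.326 F [0.2 0.4 0.4] q [ 0.07  0.35  1.79 -0.    1.   -0.2 ]
```

View pics/c.png

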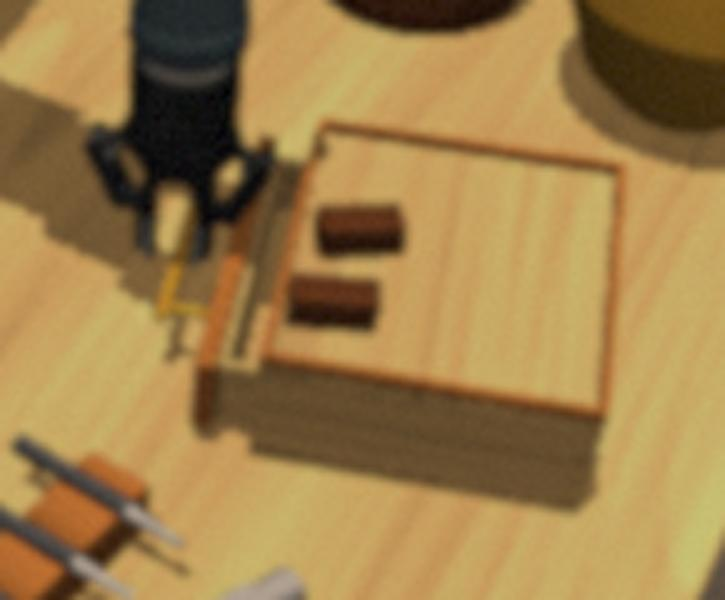

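>>> apply_moves --plan ".02 .3 0 0 0 0 .33; 0 0 0 0 0 0 0; 0 0 0 0 0 0 0; 0 0 0 0 0 0 0; 0 0 0 0 0 0 0"

```text
time_s: 4.75
eef_pos: [0.5289, 0.1548, 0.0542]
eef_rot: [-0.701, 0.701, 0.093, -0.094]
wrist_force: [1.0, -1.2, -10.5]
opening: 0.099
```

>>> apply_moves --plan "-.2 0 0 0 0 0 0; -.4 0 0 0 0 0 0; -.5 0 0 0 0 0 0; -.5 0 0 0 0 0 0; -.4 0 0 0 0 0 0"

```text
time_s: 5.25
eef_pos: [0.4309, 0.1277, 0.0542]
eef_rot: [-0.7, 0.701, 0.093, -0.094]
wrist_force: [3.0, -5.9, -15.3]
opening: 0.095
```

Run:
```python
from h import *
st()
crop("scene","c",255,90,400,210,5)
```

```text
t 5.25 p [0.4309 0.1277 0.0542] x [ 0.965  0.262 -0.001] y [-0.001 -0.002 -1.   ] op 0.095 F [  3.   -5.9 -15.3] q [ 0.02  0.18  2.05 -0.    0.91 -0.24]
```

View pics/c.png

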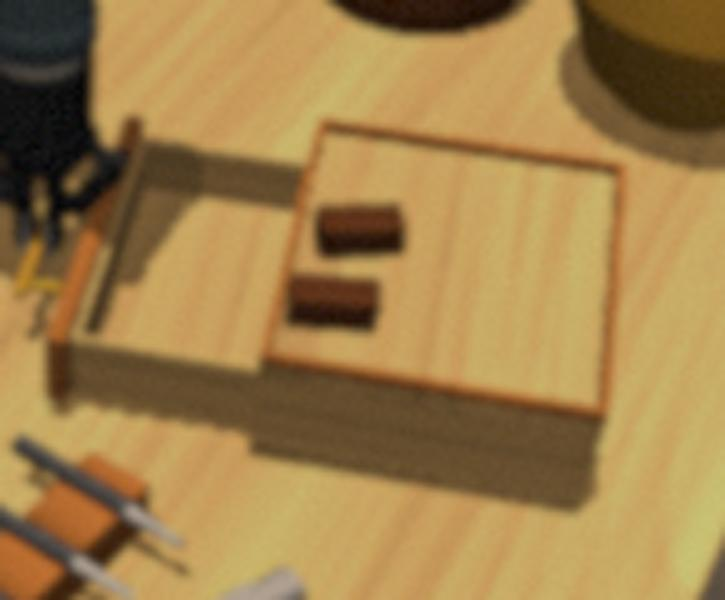

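>>> apply_moves --plan "-.2 0 0 0 0 0 0; -.1 0 0 0 0 0 0; 0 0 0 0 0 0 .33; 0 0 0 0 0 0 .33; 0 0 0 0 0 0 .33"

```text
time_s: 5.8
eef_pos: [0.4197, 0.1251, 0.0559]
eef_rot: [-0.701, 0.701, 0.094, -0.092]
wrist_force: [-0.1, -0.7, 0.9]
opening: 0.33
```

>>> apply_moves --plan "0 -.5 0 0 0 0 .33; 0 -.8 0 0 0 0 .33; 0 -.8 0 0 0 0 .33; 0 -.8 0 0 0 0 .33; 0 -.6 0 0 0 0 .6"

```text
time_s: 6.3
eef_pos: [0.4196, 0.1252, 0.2334]
eef_rot: [-0.701, 0.701, 0.095, -0.092]
wrist_force: [0.9, 0.5, -0.9]
opening: 0.488
```

Run:
```python
from h import *
st()
crop("scene","c",245,90,390,210,5)
crop("top","c2",45,60,215,230,4)
```

```text
t 6.3 p [0.4196 0.1252 0.2334] x [0.965 0.262 0.004] y [ 0.004  0.    -1.   ] op 0.488 F [ 0.9  0.5 -0.9] q [ 0.02 -0.13  1.95  0.    1.32 -0.25]
```

View pics/c.png

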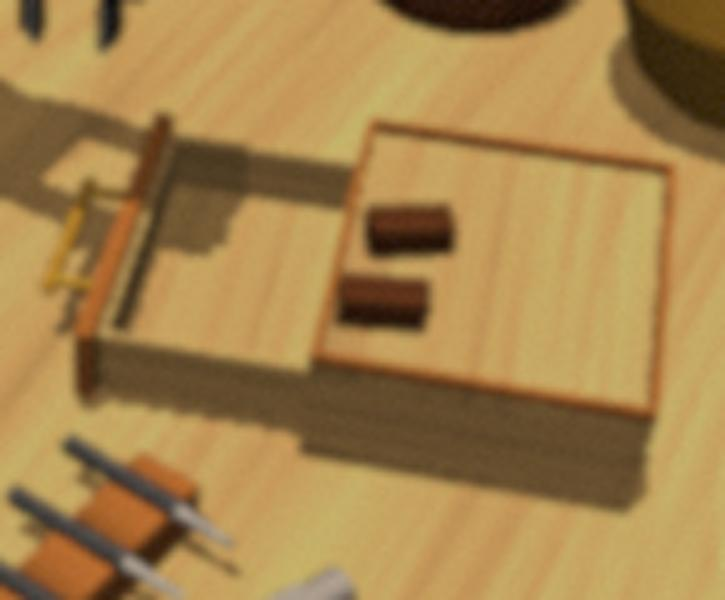

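View pics/c2.png

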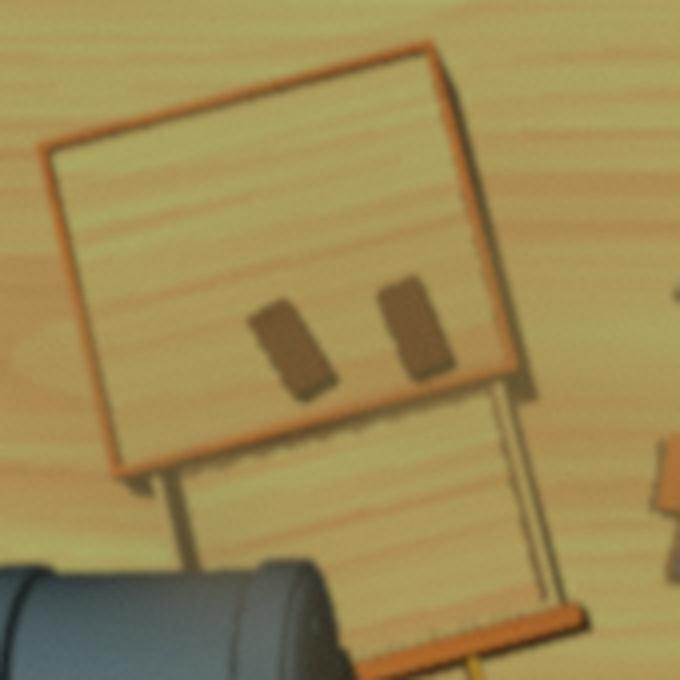

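Run:
```python
from h import *
plan([.646,.190,.17],down(-.98),12)
```

```text
N 12
0 [0.388 0.113 0.006] [-0.003  0.865  0.007]
1 [0.385 0.113 0.046] [-0.003  0.865  0.007]
2 [0.378 0.112 0.086] [-0.003  0.865  0.007]
3 [0.367 0.112 0.125] [-0.003  0.865  0.007]
4 [0.352 0.112 0.162] [-0.003  0.865  0.007]
5 [0.334 0.111 0.198] [-0.003  0.865  0.007]
6 [0.312 0.111 0.232] [-0.003  0.865  0.007]
7 [0.286 0.111 0.263] [-0.003  0.865  0.007]
8 [0.257 0.11  0.291] [-0.003  0.865  0.007]
9 [0.226 0.11  0.316] [-0.003  0.865  0.007]
10 [0.192 0.11  0.338] [-0.003  0.865  0.007]
11 [0.156 0.109 0.356] [-0.003  0.865  0.007]
```

>>> apply_moves --plan ".39 .1 0 0 .86 0 .6; .38 .1 .05 0 .86 0 .6; .38 .1 .09 0 .86 0 .6; .37 .1 .12 0 .86 0 .6; .35 .1 .16 0 .86 0 .6"

```text
time_s: 6.9
eef_pos: [0.5122, 0.1521, 0.204]
eef_rot: [0.701, -0.701, 0.09, -0.09]
wrist_force: [0.5, -0.5, 0.2]
opening: 0.6
```

>>> apply_moves --plan ".33 .1 .2 0 .86 0 .6; .31 .1 .23 0 .86 0 .6; .29 .1 .26 0 .86 0 .6; .26 .1 .29 0 .86 0 .6; .23 .1 .32 0 .86 0 .6"

```text
time_s: 7.4
eef_pos: [0.6055, 0.1792, 0.1787]
eef_rot: [-0.655, 0.655, -0.266, 0.266]
wrist_force: [-1.1, -0.6, 1.0]
opening: 0.601
```

>>> apply_moves --plan ".19 .15 .34 0 .86 0 .6; .16 .15 .36 0 .86 0 .6; 0 0 0 0 0 0 .6; 0 0 0 0 0 0 .6; 0 0 0 0 0 0 .6"

```text
time_s: 7.9
eef_pos: [0.6419, 0.1899, 0.1648]
eef_rot: [-0.625, 0.625, -0.33, 0.33]
wrist_force: [-0.1, -0.1, -0.8]
opening: 0.6
```

Run:
```python
from h import *
st();plan([.646,.190,.105],down(-.98),2)
crop("scene","c",245,60,390,210,4)
crop("top","c2",45,60,215,230,4)
```

```text
t 7.9 p [0.6419 0.1899 0.1648] x [ 0.564 -0.826 -0.   ] y [-0.001 -0.    -1.   ] op 0.6 F [-0.1 -0.1 -0.8] q [0.11 0.46 1.42 0.   1.27 1.08]
N 2
0 [0.023 0.598 0.035] [ 0.002  0.036 -0.001]
1 [0.023 0.598 0.035] [ 0.002  0.036 -0.001]
```

View pics/c.png

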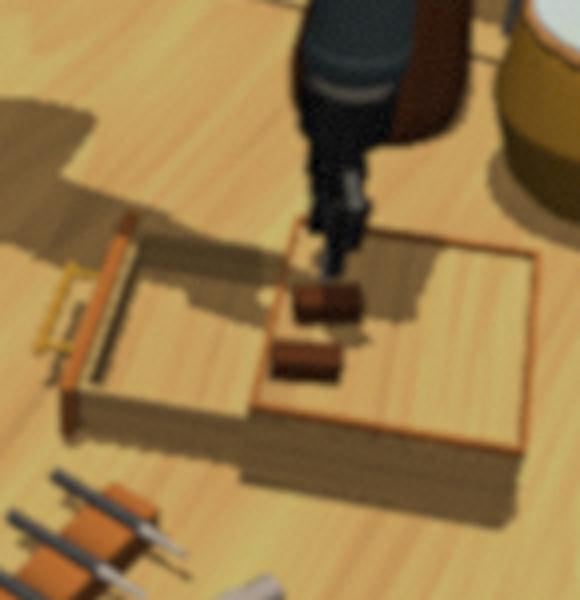

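View pics/c2.png

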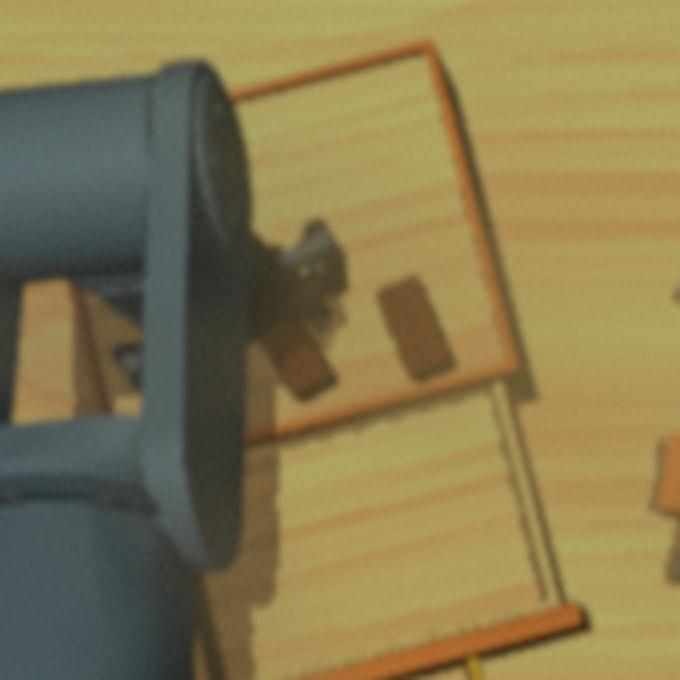

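>>> apply_moves --plan ".05 .4 .07 0 .07 0 .6; 0 .4 0 0 0 0 .6; 0 .4 0 0 0 0 .6; 0 0 0 0 0 0 0; 0 0 0 0 0 0 0"

```text
time_s: 8.5
eef_pos: [0.6466, 0.1898, 0.1053]
eef_rot: [-0.624, 0.624, -0.333, 0.333]
wrist_force: [0.2, 0.1, -0.1]
opening: 0.317
```

>>> apply_moves --plan "0 0 0 0 0 0 0; 0 0 0 0 0 0 0; 0 -.3 0 0 0 0 0; 0 -.5 0 0 0 0 0; 0 -.5 0 0 0 0 0"

```text
time_s: 9.0
eef_pos: [0.647, 0.1899, 0.1718]
eef_rot: [0.624, -0.624, 0.333, -0.333]
wrist_force: [0.4, -0.0, -0.8]
opening: 0.312
```

Run:
```python
from h import *
st();plan([.521,.1996,.17],down(-1.303))
```

```text
t 9.0 p [0.647  0.1899 0.1718] x [ 0.556 -0.831  0.   ] y [ 0.  0. -1.] op 0.312 F [ 0.4 -0.  -0.8] q [0.11 0.46 1.4  0.   1.29 1.09]
N 3
0 [-0.521  0.012 -0.662] [-0.001  0.892  0.   ]
1 [-0.447  0.012 -0.714] [-0.001  0.892  0.   ]
2 [-0.368  0.012 -0.758] [-0.001  0.892  0.   ]
```

>>> apply_moves --plan "-.33 0 -.38 0 .53 0 0; -.3 0 -.4 0 .53 0 0; -.27 0 -.43 0 .54 0 0; -.24 0 -.44 0 .54 0 0; -.21 .1 -.47 0 .54 0 0"

```text
time_s: 9.5
eef_pos: [0.5215, 0.2036, 0.1673]
eef_rot: [0.563, -0.561, 0.429, -0.431]
wrist_force: [-0.2, -0.1, -0.4]
opening: 0.314
```

Run:
```python
from h import *
st();plan([.521,.1996,.042],down(-1.303),4)
crop("scene","c",245,60,390,210,4)
```

```text
t 9.5 p [0.5215 0.2036 0.1673] x [ 0.262 -0.965  0.   ] y [ 0.004  0.001 -1.   ] op 0.314 F [-0.2 -0.1 -0.4] q [0.16 0.22 1.72 0.   1.2  1.47]
N 4
0 [ 0.018  0.626 -0.01 ] [-0.008 -0.006  0.001]
1 [ 0.019  0.626 -0.009] [-0.008 -0.006  0.001]
2 [ 0.019  0.626 -0.009] [-0.008 -0.006  0.001]
3 [ 0.019  0.626 -0.008] [-0.008 -0.006  0.001]
```

View pics/c.png

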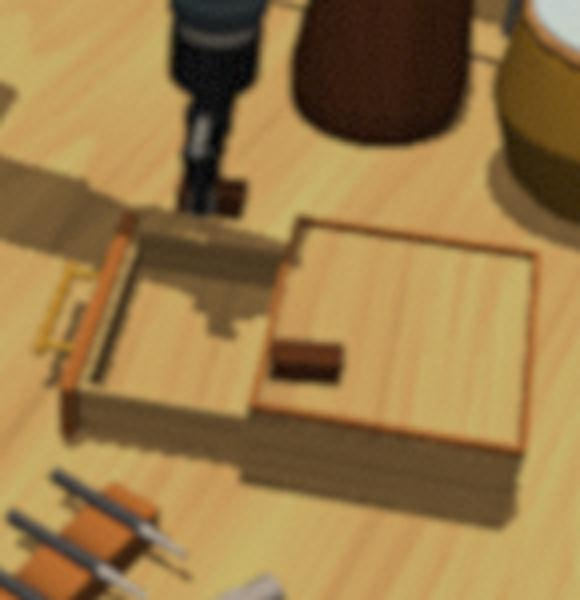

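>>> apply_moves --plan ".08 .6 -.02 0 0 0 .3; 0 .6 0 0 0 0 .3; 0 .6 0 0 0 0 .3; 0 .5 0 0 0 0 .3; 0 .2 0 0 0 0 .3"

```text
time_s: 10.05
eef_pos: [0.5205, 0.199, 0.0386]
eef_rot: [-0.562, 0.563, -0.429, 0.428]
wrist_force: [-0.7, 0.2, -0.3]
opening: 0.313
```

>>> apply_moves --plan "0 0 0 0 0 0 .3; 0 0 0 0 0 0 .52; 0 0 0 0 0 0 .52; 0 0 0 0 0 0 .52; 0 -.4 0 0 0 0 .52"

```text
time_s: 10.55
eef_pos: [0.5197, 0.1989, 0.0586]
eef_rot: [-0.561, 0.563, -0.43, 0.428]
wrist_force: [0.6, 0.6, -0.1]
opening: 0.518
```

>>> apply_moves --plan "0 -.8 0 0 0 0 .52; 0 -.8 0 0 0 0 .52; 0 -.8 0 0 0 0 .52; 0 0 0 0 0 0 .52; 0 0 0 0 0 0 .52"

```text
time_s: 11.05
eef_pos: [0.5224, 0.1994, 0.1818]
eef_rot: [0.563, -0.561, 0.428, -0.43]
wrist_force: [-0.3, -0.1, -0.3]
opening: 0.519
```

Run:
```python
from h import *
st()
for n in("top","scene"): print([(round(r['score'],2),[round(float(v),3) for v in r['point']]) for r in (ctrl.camera(n),ctrl.recognise(n,"block_0"))[1]])
plan([.660,.1135,.17],down(.414-1.571),6)
crop("scene","c",245,60,390,210,4)
crop("top","c2",45,60,215,230,4)
```

```text
t 11.05 p [0.5224 0.1994 0.1818] x [ 0.264 -0.964  0.   ] y [ 0.004  0.001 -1.   ] op 0.519 F [-0.3 -0.1 -0.3] q [ 0.15  0.2   1.71 -0.    1.23  1.46]
[(0.61, [0.664, 0.114, 0.118]), (0.56, [0.518, 0.195, 0.053]), (0.48, [0.46, -0.375, 0.058])]
[(0.54, [0.665, 0.11, 0.116]), (0.43, [0.532, 0.192, 0.047])]
N 6
0 [0.398 0.026 0.374] [ 0.004 -0.203 -0.001]
1 [0.407 0.026 0.364] [ 0.004 -0.203 -0.001]
2 [0.416 0.027 0.354] [ 0.004 -0.203 -0.001]
3 [0.424 0.027 0.344] [ 0.004 -0.203 -0.001]
4 [0.432 0.027 0.333] [ 0.004 -0.203 -0.001]
5 [0.44  0.027 0.323] [ 0.004 -0.203 -0.001]
```

View pics/c.png

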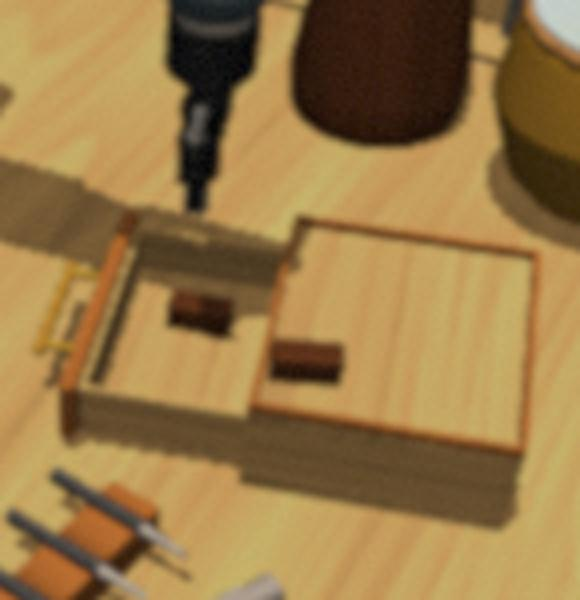

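View pics/c2.png

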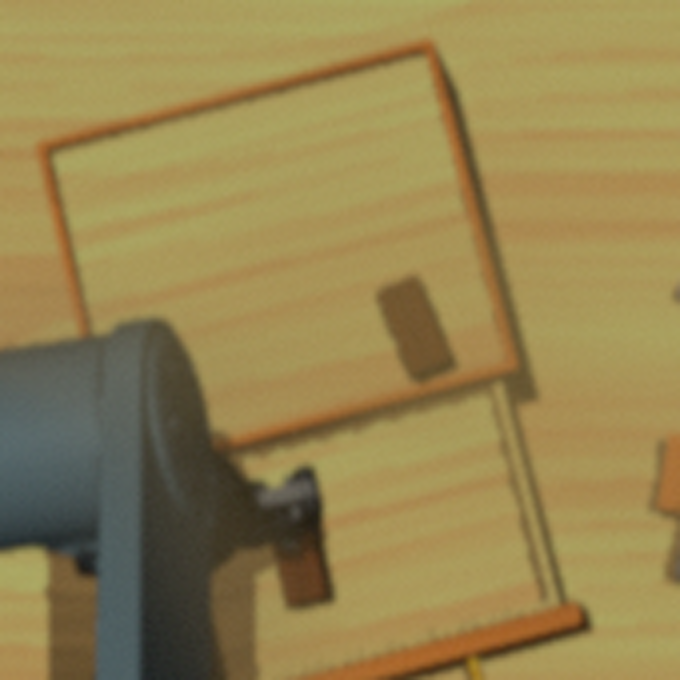

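>>> apply_moves --plan ".48 0 .45 0 -.24 0 .55; .49 0 .44 0 -.24 0 .55; .5 .05 .43 0 -.24 0 .55; .51 .05 .41 0 -.24 0 .55; .53 .05 .39 0 -.24 0 .55"

```text
time_s: 11.85
eef_pos: [0.6627, 0.1133, 0.171]
eef_rot: [-0.592, 0.592, -0.387, 0.386]
wrist_force: [0.3, -0.7, 0.0]
opening: 0.552
```

Run:
```python
from h import *
st();plan([.660,.1135,.105],down(.414-1.571),3)
crop("scene","c",245,60,390,210,4)
```

```text
t 11.85 p [0.6627 0.1133 0.171 ] x [ 0.401 -0.916 -0.001] y [-0.002  0.    -1.   ] op 0.552 F [ 0.3 -0.7  0. ] q [-0.01  0.46  1.4   0.    1.29  1.15]
N 3
0 [-0.008  0.44  -0.015] [ 0.004 -0.003 -0.002]
1 [-0.008  0.44  -0.015] [ 0.004 -0.003 -0.002]
2 [-0.008  0.44  -0.015] [ 0.004 -0.003 -0.002]
```

View pics/c.png

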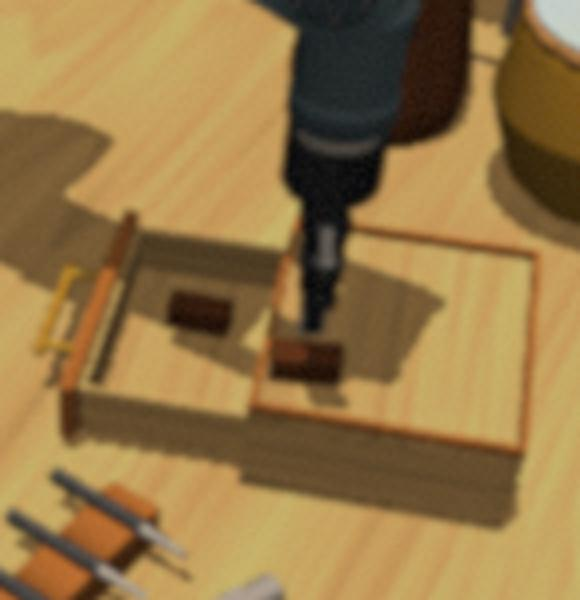

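>>> apply_moves --plan "-.03 .44 -.04 0 0 0 .55; 0 .44 0 0 0 0 .55; 0 .44 0 0 0 0 .55; 0 0 0 0 0 0 0; 0 0 0 0 0 0 0"

```text
time_s: 12.4
eef_pos: [0.659, 0.1146, 0.1055]
eef_rot: [-0.591, 0.592, -0.388, 0.387]
wrist_force: [-0.7, -1.1, -1.0]
opening: 0.317
```

>>> apply_moves --plan "0 0 0 0 0 0 0; 0 0 0 0 0 0 0; 0 -.3 0 0 0 0 0; 0 -.5 0 0 0 0 0; 0 -.5 0 0 0 0 0"

```text
time_s: 12.9
eef_pos: [0.6597, 0.1146, 0.1736]
eef_rot: [0.592, -0.591, 0.387, -0.388]
wrist_force: [0.2, -0.8, -0.3]
opening: 0.314
```

Run:
```python
from h import *
st();plan([.545,.1126,.17],down(-1.303),5)
```

```text
t 12.9 p [0.6597 0.1146 0.1736] x [ 0.4   -0.917  0.   ] y [ 0.001  0.    -1.   ] op 0.314 F [ 0.2 -0.8 -0.3] q [-0.    0.45  1.41  0.    1.28  1.15]
N 5
0 [-0.176  0.014 -0.424] [-0.001  0.239  0.   ]
1 [-0.164  0.014 -0.429] [-0.001  0.239  0.   ]
2 [-0.152  0.014 -0.433] [-0.001  0.239  0.   ]
3 [-0.139  0.014 -0.437] [-0.001  0.239  0.   ]
4 [-0.126  0.014 -0.441] [-0.001  0.239  0.   ]
```

>>> apply_moves --plan "-.18 0 -.42 0 .24 0 .3; -.16 0 -.43 0 .24 0 .3; -.15 0 -.43 0 .24 0 .3; -.14 0 -.44 0 .24 0 .3; -.13 .05 -.44 0 .24 0 .3"

```text
time_s: 13.4
eef_pos: [0.545, 0.1128, 0.1711]
eef_rot: [0.563, -0.561, 0.428, -0.43]
wrist_force: [-0.3, -0.4, -0.2]
opening: 0.318
```

>>> apply_moves --plan "0 .6 0 0 0 0 .3; 0 .6 0 0 0 0 .3; 0 .6 0 0 0 0 .3; 0 .5 0 0 0 0 .3; 0 .3 0 0 0 0 .3"

```text
time_s: 13.9
eef_pos: [0.5448, 0.1128, 0.0384]
eef_rot: [-0.562, 0.562, -0.429, 0.429]
wrist_force: [0.3, -1.5, -1.1]
opening: 0.311
```

>>> apply_moves --plan "0 0 0 0 0 0 .3; 0 0 0 0 0 0 .52; 0 0 0 0 0 0 .52; 0 0 0 0 0 0 .52; 0 -.4 0 0 0 0 .52"

```text
time_s: 14.4
eef_pos: [0.5435, 0.1128, 0.0577]
eef_rot: [-0.561, 0.563, -0.43, 0.428]
wrist_force: [-0.7, -0.9, 0.3]
opening: 0.522
```

>>> apply_moves --plan "0 -.8 0 0 0 0 .52; 0 -.8 0 0 0 0 .52; 0 -.8 0 0 0 0 .3; 0 0 0 0 0 0 .3; 0 0 0 0 0 0 .3"

```text
time_s: 14.9
eef_pos: [0.5461, 0.1128, 0.1809]
eef_rot: [0.563, -0.561, 0.428, -0.43]
wrist_force: [-1.1, 0.1, -1.3]
opening: 0.305
```

Run:
```python
from h import *
st()
plan([.395,.118,.19],down(.268))
crop("scene","c",245,60,390,210,4)
```

```text
t 14.9 p [0.5461 0.1128 0.1809] x [ 0.264 -0.964  0.001] y [ 0.004 -0.    -1.   ] op 0.305 F [-1.1  0.1 -1.3] q [-0.01  0.2   1.71  0.    1.22  1.29]
N 14
0 [-0.064 -0.014 -0.206] [-0.001 -0.935  0.002]
1 [-0.087 -0.014 -0.198] [-0.001 -0.935  0.002]
2 [-0.108 -0.014 -0.187] [-0.001 -0.935  0.002]
3 [-0.129 -0.014 -0.173] [-0.001 -0.935  0.002]
4 [-0.147 -0.014 -0.158] [-0.001 -0.935  0.002]
5 [-0.164 -0.014 -0.14 ] [-0.001 -0.935  0.002]
6 [-0.179 -0.014 -0.121] [-0.001 -0.935  0.002]
7 [-0.191 -0.013 -0.1  ] [-0.001 -0.935  0.002]
8 [-0.201 -0.013 -0.078] [-0.001 -0.935  0.002]
9 [-0.209 -0.013 -0.055] [-0.001 -0.935  0.002]
10 [-0.214 -0.013 -0.032] [-0.001 -0.935  0.002]
11 [-0.216 -0.013 -0.007] [-0.001 -0.935  0.002]
12 [-0.215 -0.013  0.017] [-0.001 -0.935  0.002]
13 [-0.212 -0.013  0.041] [-0.001 -0.935  0.002]
```

View pics/c.png

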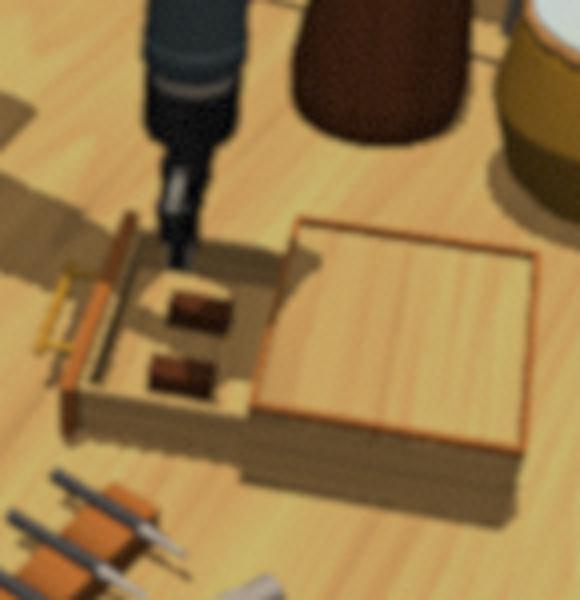

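Run:
```python
from h import *
plan([.383,.115,.18],down(-1.303),5)
```

```text
N 5
0 [-0.18  -0.004 -0.622] [-0.001 -0.001  0.   ]
1 [-0.18  -0.004 -0.622] [-0.001 -0.001  0.   ]
2 [-0.18  -0.004 -0.622] [-0.001 -0.001  0.   ]
3 [-0.18  -0.004 -0.622] [-0.001 -0.001  0.   ]
4 [-0.18  -0.004 -0.622] [-0.001 -0.001  0.   ]
```

>>> apply_moves --plan "-.18 0 -.62 0 0 0 0; -.18 0 -.62 0 0 0 0; -.18 0 -.62 0 0 0 0; -.18 0 -.62 0 0 0 0; -.18 0 -.62 0 0 0 0"

```text
time_s: 15.45
eef_pos: [0.3811, 0.1153, 0.177]
eef_rot: [-0.561, 0.563, -0.43, 0.428]
wrist_force: [0.1, 0.5, 0.2]
opening: -0.002
```

>>> apply_moves --plan "0 .6 0 0 0 0 0; 0 .6 0 0 0 0 0; 0 .6 0 0 0 0 0; 0 .5 0 0 0 0 0; 0 .3 0 0 0 0 0"

```text
time_s: 15.95
eef_pos: [0.3807, 0.1152, 0.0457]
eef_rot: [-0.561, 0.563, -0.431, 0.427]
wrist_force: [-0.4, 0.1, 0.0]
opening: 0.002
```

>>> apply_moves --plan "0 0 .4 0 0 0 0; 0 0 .4 0 0 0 0; 0 0 .4 0 0 0 0; 0 0 .4 0 0 0 0; 0 0 .4 0 0 0 0"

```text
time_s: 16.45
eef_pos: [0.478, 0.1419, 0.0465]
eef_rot: [-0.561, 0.564, -0.431, 0.427]
wrist_force: [-2.2, -0.1, -0.9]
opening: -0.001
```

Run:
```python
from h import *
st()
crop("scene","c",245,60,390,210,4)
```

```text
t 16.45 p [0.478  0.1419 0.0465] x [ 0.264 -0.964 -0.001] y [-0.006 -0.    -1.   ] op -0.001 F [-2.2 -0.1 -0.9] q [0.05 0.29 1.92 0.   0.93 1.35]
```

View pics/c.png

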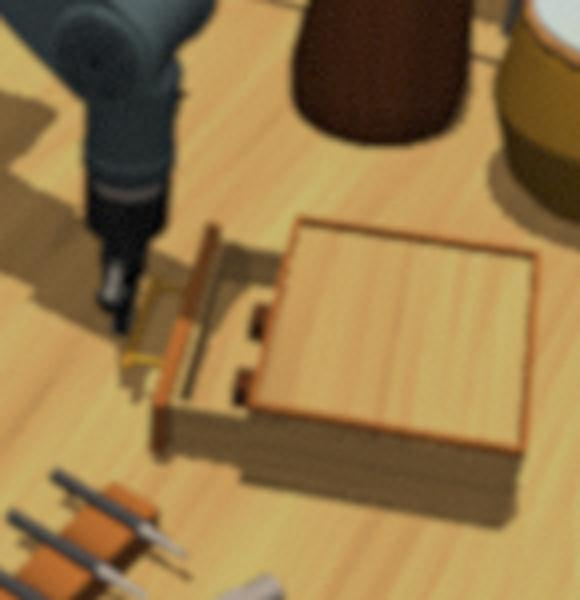

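>>> apply_moves --plan "0 0 .3 0 0 0 0; 0 0 .3 0 0 0 0; 0 0 .2 0 0 0 0; 0 0 .2 0 0 0 0; 0 0 .1 0 0 0 0"

```text
time_s: 17.0
eef_pos: [0.5332, 0.1562, 0.0483]
eef_rot: [-0.562, 0.562, -0.429, 0.429]
wrist_force: [-2.2, 0.1, -1.2]
opening: -0.0
```

>>> apply_moves --plan "0 0 .05 0 0 0 0; 0 0 .05 0 0 0 0; 0 0 .05 0 0 0 0; 0 0 .05 0 0 0 0; 0 0 .05 0 0 0 0"

```text
time_s: 17.5
eef_pos: [0.5427, 0.1589, 0.0485]
eef_rot: [-0.561, 0.564, -0.43, 0.427]
wrist_force: [-16.3, -6.6, 12.8]
opening: -0.001
```

Run:
```python
from h import *
st()
crop("scene","c",245,60,390,210,4)
```

```text
t 17.5 p [0.5427 0.1589 0.0485] x [ 0.265 -0.964 -0.   ] y [-0.006 -0.002 -1.   ] op -0.001 F [-16.3  -6.6  12.8] q [ 0.08  0.41  1.75 -0.    0.98  1.38]
```

View pics/c.png

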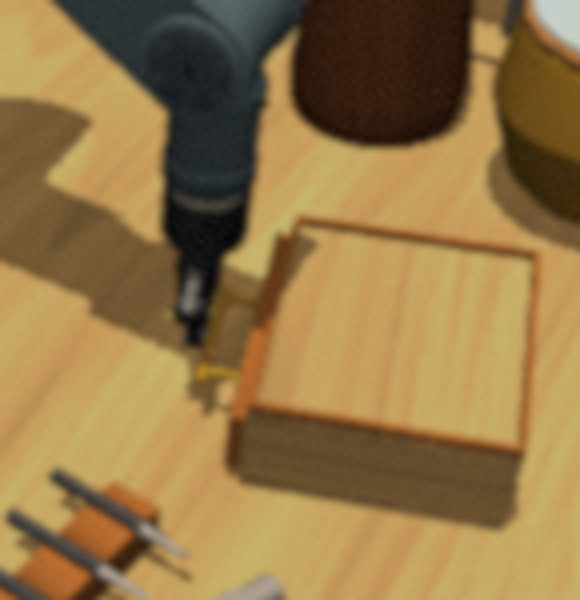

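>>> apply_moves --plan "0 0 -.2 0 0 0 0; 0 0 -.3 0 0 0 0; 0 -.5 -.3 0 0 0 0.3; 0 -.8 -.3 0 0 0 .4; 0 -.8 -.3 0 0 0 .4"

```text
time_s: 18.05
eef_pos: [0.4767, 0.1409, 0.1546]
eef_rot: [-0.562, 0.562, -0.429, 0.429]
wrist_force: [1.1, -0.9, 0.6]
opening: 0.401
```

Run:
```python
from h import *
st()
crop("top","d",45,60,215,230,4)
D=[([-1.387,.1815,1.6079],(.2184,-.5314,.2415)),([.07,.23,1.74],(.5309,.1553,.1522)),([.02,.18,2.05],(.4309,.1277,.0542)),([.02,-.13,1.95],(.4196,.1252,.2334)),([.11,.46,1.42],(.6419,.1899,.1648)),([.41*0+.08,.41,1.75],(.5427,.1589,.0485)),([-.01,.46,1.40],(.6627,.1133,.171))]
A=[];b=[]
for q,p in D:
    r=np.cos(q[0])*p[0]+np.sin(q[0])*p[1]; l=-np.sin(q[0])*p[0]+np.cos(q[0])*p[1]; print("lat",l,r)
    A+= [[np.sin(q[1]),np.sin(q[1]+q[2]),0,1]]; b+=[r]
    A+= [[np.cos(q[1]),np.cos(q[1]+q[2]),1,0]]; b+=[p[2]]
s=np.linalg.lstsq(np.array(A),np.array(b),rcond=None);print(s[0],s[1]**.5)
print(np.round(np.array(A)@s[0]-b,3))
```

```text
t 18.05 p [0.4767 0.1409 0.1546] x [ 0.264 -0.964 -0.   ] y [-0.  0. -1.] op 0.401 F [ 1.1 -0.9  0.6] q [0.05 0.11 1.88 0.   1.15 1.35]
lat 0.11760107805246553 0.5623651006605033
lat 0.11778701268783817 0.5404619502259851
lat 0.11905703537316475 0.433367652609367
lat 0.11678352029013297 0.4220199158673013
lat 0.11828557169459421 0.6588673186073832
lat 0.11502208671441622 0.5536627308821331
lat 0.11992122459776043 0.661533884159363
[ 0.42219846  0.51986525 -0.05454467 -0.03301759] [0.03421416]
[-0.012  0.006  0.002  0.002  0.02  -0.012 -0.006  0.002 -0.009  0.001
  0.014 -0.005 -0.009  0.005]
```

View pics/d.png

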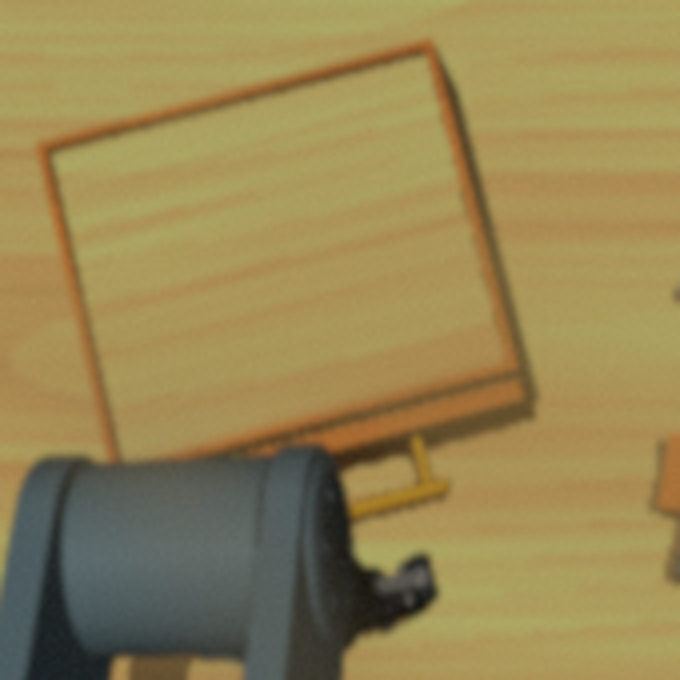

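```bash
cat >> h.py <<'E'
PY=-.168
def tilt(yaw_p,a):
    "tool tilted forward by a (rad) towards horizontal direction yaw_p; jaw horizontal"
    return down(yaw_p-np.pi/2)*Ro.from_rotvec([a,0,0])
def pplan(G,yaw_p,a,back,n=None,gz=.0395):
    r=tilt(yaw_p,a); y=r.as_matrix()[:,1]
    tgt=np.array([G[0],G[1],gz])+(.008-back)*y
    print("tgt",np.round(tgt,4),"y",np.round(y,3)); plan(tgt,r,n)
E
python3 - <<'E'
from h import *
pplan((.499,-.214),PY,.873,.12)
E
```

```text
tgt [ 0.4144 -0.1996  0.1115] y [ 0.755 -0.128 -0.643]
N 9
0 [ 0.692  0.11  -0.34 ] [ 0.787  0.378 -0.176]
1 [ 0.705  0.094 -0.318] [ 0.787  0.378 -0.176]
2 [ 0.717  0.08  -0.294] [ 0.787  0.378 -0.176]
3 [ 0.728  0.068 -0.268] [ 0.787  0.378 -0.176]
4 [ 0.738  0.06  -0.241] [ 0.787  0.378 -0.176]
5 [ 0.747  0.054 -0.213] [ 0.787  0.378 -0.176]
6 [ 0.755  0.051 -0.184] [ 0.787  0.378 -0.176]
7 [ 0.762  0.051 -0.154] [ 0.787  0.378 -0.176]
8 [ 0.767  0.054 -0.124] [ 0.787  0.378 -0.176]
```

>>> apply_moves --plan ".69 .05 -.34 .79 .38 -.18 .4; .7 .03 -.32 .79 .38 -.18 .4; .72 .02 -.29 .79 .38 -.18 .4; .73 .02 -.27 .79 .38 -.18 .4; .74 .02 -.24 .79 .38 -.18 .4"

```text
time_s: 18.6
eef_pos: [0.4391, -0.0497, 0.1407]
eef_rot: [-0.603, 0.384, -0.344, 0.61]
wrist_force: [1.6, -0.1, 0.5]
opening: 0.401
```

Run:
```python
from h import *
st()
pplan((.499,-.214),PY,.873,.12)
```

```text
t 18.6 p [ 0.4391 -0.0497  0.1407] x [ 0.021 -0.998  0.054] y [ 0.471 -0.038 -0.881] op 0.401 F [ 1.6 -0.1  0.5] q [-0.54 -0.33  2.39  0.34  0.67  0.77]
tgt [ 0.4144 -0.1996  0.1115] y [ 0.755 -0.128 -0.643]
N 4
0 [ 0.738  0.099 -0.21 ] [ 0.786  0.378 -0.162]
1 [ 0.745  0.095 -0.186] [ 0.786  0.378 -0.162]
2 [ 0.751  0.093 -0.161] [ 0.786  0.378 -0.162]
3 [ 0.756  0.093 -0.135] [ 0.786  0.378 -0.162]
```

```bash
cat > kin.py <<'E'
import numpy as np, json,os
from scipy.optimize import least_squares
from scipy.spatial.transform import Rotation as Ro
def fk(q,P):
    h,r0,L1,a,L2,b,d1,d2,L3,d3=P
    Ry=lambda t:Ro.from_euler('y',t); Rz=lambda t:Ro.from_euler('z',t)
    R=Rz(q[0]); p=np.array([0,0,h])+R.apply([r0,d1,0])
    R=R*Ry(q[1]); p=p+R.apply([a,0,L1])
    R=R*Ry(q[2]); p=p+R.apply([b,0,L2])
    R=R*Rz(q[3]); p=p+R.apply([0,d2,0]); R=R*Ry(q[4]); p=p+R.apply([d3,0,L3])
    R=R*Rz(q[5])
    return p,R
E
cat >> h.py <<'E'
import json
_st=st
def st():
    _st(); o=ctrl.get_obs(); open("log.jsonl","a").write(json.dumps([list(map(float,o['q'])),list(map(float,o['eef_pos'])),list(map(float,o['eef_rot']))])+"\n")
E
cat > fit.py <<'E'
from kin import *
D=[([-1.387,.1815,1.6079,0,1.3538,-.206],(.2184,-.5314,.2415)),([.07,.23,1.74,0,1.17,-.19],(.5309,.1553,.1522)),([.02,.18,2.05,0,.91,-.24],(.4309,.1277,.0542)),([.02,-.13,1.95,0,1.32,-.25],(.4196,.1252,.2334)),([.11,.46,1.42,0,1.27,1.08],(.6419,.1899,.1648)),([.08,.41,1.75,0,.98,1.38],(.5427,.1589,.0485)),([-.01,.46,1.40,0,1.29,1.15],(.6627,.1133,.171)),([-.54,-.33,2.39,.34,.67,.77],(.4391,-.0497,.1407)),([0.05,0.11,1.88,0.,1.15,1.35],(.4767,.1409,.1546))]
w=[.3]*len(D); w[0]=1
if os.path.exists("log.jsonl"):
    for l in open("log.jsonl"):
        j=json.loads(l); D.append((j[0],j[1])); w.append(2)
f=lambda P:np.concatenate([ww*(fk(q,P)[0]-p) for (q,p),ww in zip(D,w)]+[(P-P0)*.001])
P0=np.array([.2,0,.45,0,.45,0,.118,0,.25,0])
s=least_squares(f,P0); print(np.round(s.x,4)); r=[1000*np.linalg.norm(fk(q,s.x)[0]-p) for q,p in D]; print(np.round(r,1))
json.dump(list(s.x),open("P.json","w"))
E
python3 - <<'E'
from h import *
st()
E
python3 fit.py
```

```text
t 18.6 p [ 0.4391 -0.0497  0.1407] x [ 0.021 -0.998  0.054] y [ 0.471 -0.038 -0.881] op 0.401 F [ 1.6 -0.1  0.5] q [-0.54 -0.33  2.39  0.34  0.67  0.77]
[ 0.0261  0.3443  0.4341  0.0051  0.512   0.0842 -0.4129  0.5305  0.0176
  0.3467]
[0.4 0.7 1.5 2.4 3.5 2.8 2.4 2.6 1.4 0.1]
```

```bash
sed -i 's/(P-P0)\*.001/(P-P0)*np.array([.001,.1,.001,.03,.001,.03,.01,.01,.001,.1])/' fit.py; python3 fit.py
```

```text
[ 3.123e-01 -8.000e-04  4.389e-01 -2.000e-04  5.166e-01  8.450e-02
  1.155e-01  2.200e-03  3.074e-01  1.300e-03]
[0.6 1.7 1.5 2.9 4.9 3.7 2.5 3.4 1.4 0.1]
```

```bash
cat >> kin.py <<'E'
LO=np.array([-2.99,-.89,.3,-1.14,0,-3.12]);HI=np.array([2.99,2.07,2.58,4.28,2.63,3.12])
P=json.load(open("P.json")) if os.path.exists("P.json") else None
# tool rotation: relation of fk R to eef: calibrate constant
def toolR(q): 
    # tool y = flange z ; find x by calibration: tool x = R*(cx)
    R=fk(q,P)[1]; return R
def ik(pos,rot,q0,C):
    def f(q):
        p,R=fk(q,P); return np.concatenate([(p-pos)*5,((R*C).inv()*rot).as_rotvec()])
    best=None
    for s in [q0]+[q0+np.random.RandomState(i).uniform(-.6,.6,6) for i in range(6)]:
        r=least_squares(f,np.clip(s,LO+1e-3,HI-1e-3),bounds=(LO,HI))
        if best is None or r.cost<best.cost-1e-9: best=r
    e=f(best.x); return best.x,np.linalg.norm(e[:3])/5,np.linalg.norm(e[3:])
E
cat > t1.py <<'E'
from h import *; import kin
p,r,o=state(); q=np.array(o['q'])
C=kin.fk(q,kin.P)[1].inv()*r; print("C",np.round(C.as_matrix(),3).tolist())
for a in (30,40,50):
  for back in (0,.08):
    R=tilt(PY,np.radians(a)); y=R.as_matrix()[:,1]
    s=kin.ik(np.array([.499,-.214,.0395])+(.008-back)*y,R,q,C); print("grasp",a,back,np.round(s[0],2),np.round(s[1:],4))
cup=np.array([.449,-.358])
for a in (30,40,50):
  for psi in (-.9,-.3,.3,.6,.9,1.2,1.6,2.2):
    t=np.radians(a-90+10); R=tilt(psi,t); y=R.as_matrix()[:,1]
    s=kin.ik(np.array([*cup,.16])+.008*y,R,q,C); print("place",a,psi,np.round(s[0],2),np.round(s[1:],4))
E
python3 t1.py
```

```text
C [[-1.0, 0.0, 0.0], [0.0, 0.0, 1.0], [0.0, 1.0, 0.0]]
grasp 30 0 [-0.79  0.23  2.18  0.82  0.41  0.24] [0. 0.]
grasp 30 0.08 [-0.86 -0.03  2.26  0.62  0.58  0.41] [0. 0.]
grasp 40 0 [-0.86  0.25  2.27  1.47  0.43 -0.46] [0. 0.]
grasp 40 0.08 [-0.98 -0.05  2.39  1.1   0.55 -0.14] [0. 0.]
grasp 50 0 [-0.94  0.33  2.34  1.92  0.6  -0.97] [0. 0.]
grasp 50 0.08 [-1.11  0.03  2.5   1.56  0.67 -0.71] [0. 0.]
place 30 -0.9 [-0.89  0.86  1.05  0.01  2.11  1.59] [0. 0.]
place 30 -0.3 [-0.72  0.84  1.07 -0.35  2.03  1.13] [0. 0.]
place 30 0.3 [-0.57  0.71  1.29 -0.64  1.75  0.78] [0. 0.]
place 30 0.6 [-0.52  0.62  1.44 -0.76  1.57  0.65] [0. 0.]
place 30 0.9 [-0.48  0.51  1.61 -0.88  1.35  0.54] [0. 0.]
place 30 1.2 [-0.48  0.39  1.79 -1.01  1.12  0.44] [0. 0.]
place 30 1.6 [-0.54  0.21  2.   -1.14  0.77  0.24] [0.0015 0.0309]
place 30 2.2 [-0.84 -0.01  2.26 -1.14  0.08 -0.36] [0.0012 0.0178]
place 40 -0.9 [-0.88  0.74  1.17  0.01  1.94  1.59] [0. 0.]
place 40 -0.3 [-0.74  0.72  1.19 -0.29  1.87  1.14] [0. 0.]
place 40 0.3 [-0.61  0.61  1.36 -0.53  1.63  0.76] [0. 0.]
place 40 0.6 [-0.57  0.53  1.49 -0.64  1.46  0.59] [0. 0.]
place 40 0.9 [-0.54  0.43  1.64 -0.73  1.27  0.42] [0. 0.]
place 40 1.2 [-0.55  0.32  1.79 -0.81  1.06  0.25] [0. 0.]
place 40 1.6 [-0.61  0.17  1.98 -0.88  0.74 -0.04] [0. 0.]
place 40 2.2 [-0.85 -0.01  2.18 -0.22  0.28 -1.29] [0. 0.]
place 50 -0.9 [-0.88  0.62  1.29  0.01  1.76  1.59] [0. 0.]
place 50 -0.3 [-0.76  0.61  1.31 -0.23  1.7   1.13] [0. 0.]
place 50 0.3 [-0.66  0.52  1.44 -0.42  1.51  0.71] [0. 0.]
place 50 0.6 [-0.63  0.45  1.55 -0.5   1.37  0.5 ] [0. 0.]
place 50 0.9 [-0.62  0.37  1.66 -0.56  1.21  0.28] [0. 0.]
place 50 1.2 [-0.62  0.28  1.78 -0.6   1.03  0.05] [0. 0.]
place 50 1.6 [-0.68  0.16  1.92 -0.57  0.79 -0.36] [0. 0.]
place 50 2.2 [-0.86  0.03  2.07 -0.08  0.53 -1.42] [0. 0.]
```

Run:
```python
from h import *
pplan((.499,-.214),PY,.611,.07,5)
```

```text
tgt [ 0.4639 -0.2081  0.0903] y [ 0.566 -0.096 -0.819]
N 5
0 [ 0.623  0.248 -0.035] [ 0.194  0.315 -0.088]
1 [ 0.622  0.254 -0.017] [ 0.194  0.315 -0.088]
2 [0.619 0.261 0.   ] [ 0.194  0.315 -0.088]
3 [0.616 0.267 0.018] [ 0.194  0.315 -0.088]
4 [0.612 0.275 0.035] [ 0.194  0.315 -0.088]
```

>>> apply_moves --plan ".62 .15 -.1 .19 .32 -.09 .4; .62 .2 -.05 .19 .32 -.09 .4; .62 .26 0 .19 .32 -.09 .4; .62 .3 .05 .19 .32 -.09 .4; .61 .35 .1 .19 .32 -.09 .4"

```text
time_s: 19.1
eef_pos: [0.4625, -0.2094, 0.0914]
eef_rot: [-0.57, 0.299, -0.356, 0.678]
wrist_force: [0.6, 1.4, 0.5]
opening: 0.401
```

Run:
```python
from h import *
st()
pplan((.499,-.214),PY,.611,.03)
pplan((.499,-.214),PY,.611,0)
crop("scene","e",160,130,330,280,4)
crop("top","e2",150,130,330,270,4)
```

```text
t 19.1 p [ 0.4625 -0.2094  0.0914] x [-0.172 -0.985 -0.001] y [ 0.56  -0.097 -0.823] op 0.401 F [0.6 1.4 0.5] q [-0.91 -0.01  2.32  0.85  0.53  0.15]
tgt [ 0.4866 -0.2119  0.0575] y [ 0.566 -0.096 -0.819]
N 1
0 [-0.033  0.833  0.013] [ 0.057 -0.04   0.019]
tgt [ 0.5035 -0.2148  0.0329] y [ 0.566 -0.096 -0.819]
N 2
0 [-0.017  0.716  0.008] [ 0.028 -0.02   0.01 ]
1 [-0.016  0.716  0.006] [ 0.028 -0.02   0.01 ]
```

View pics/e.png

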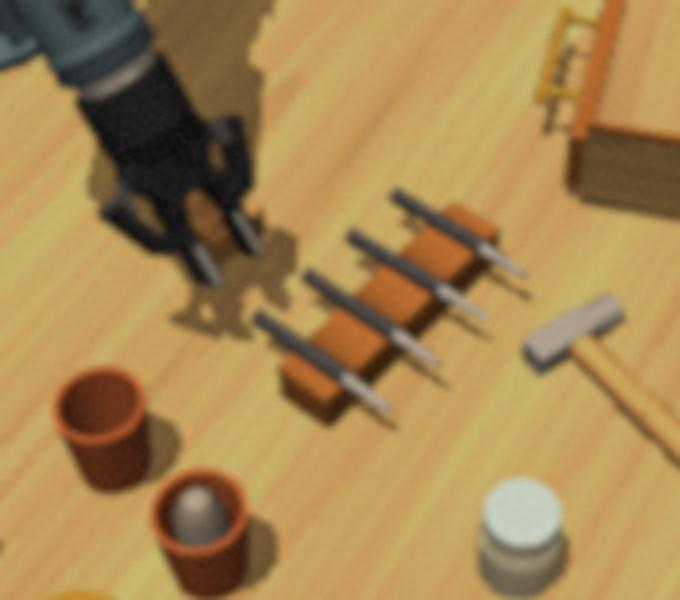

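View pics/e2.png

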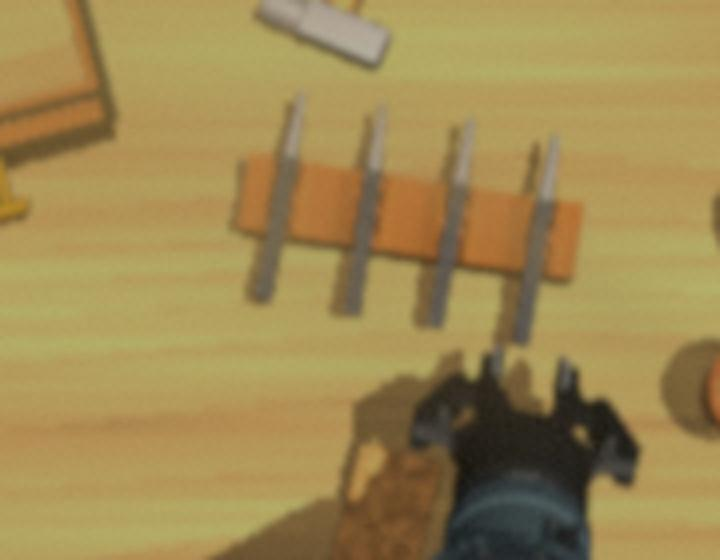

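>>> apply_moves --plan "-.05 .4 0 .05 -.04 0 .4; -.02 .4 0 0 0 0 .4; 0 .4 0 0 0 0 .4; 0 .2 0 0 0 0 .4; 0 0 0 0 0 0 .4"

```text
time_s: 19.7
eef_pos: [0.5024, -0.2091, 0.033]
eef_rot: [-0.573, 0.3, -0.354, 0.676]
wrist_force: [-0.5, 0.4, 0.1]
opening: 0.402
```

Run:
```python
from h import *
st()
pplan((.499,-.214),PY,.611,0)
crop("scene","e",180,130,330,250,5)
crop("top","e2",200,130,330,230,5)
```

```text
t 19.7 p [ 0.5024 -0.2091  0.033 ] x [-0.164 -0.986 -0.001] y [ 0.563 -0.093 -0.822] op 0.402 F [-0.5  0.4  0.1] q [-0.82  0.23  2.23  1.13  0.4  -0.09]
tgt [ 0.5035 -0.2148  0.0329] y [ 0.566 -0.096 -0.819]
N 1
0 [0.109 0.024 0.033] [ 0.036  0.021 -0.021]
```

View pics/e.png

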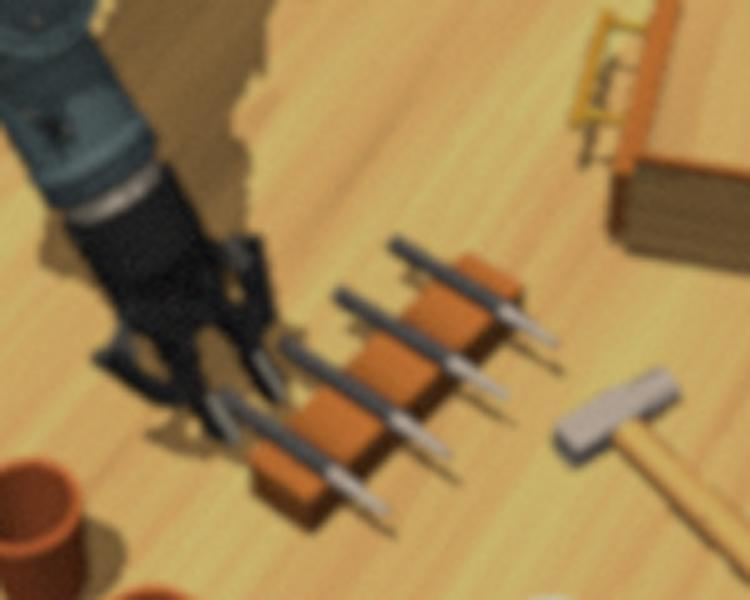

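View pics/e2.png

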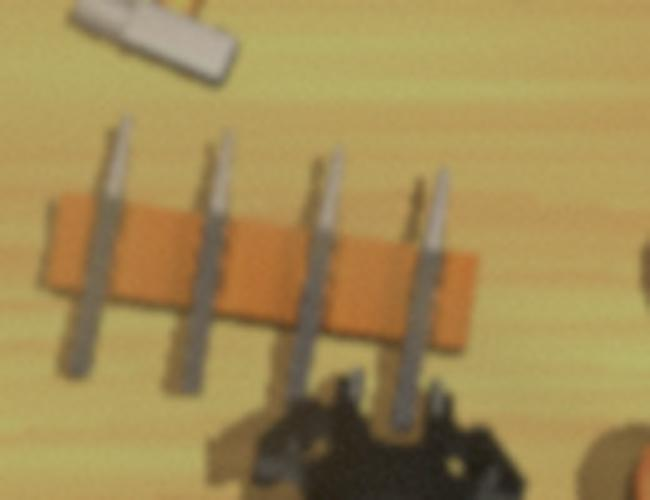

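>>> apply_moves --plan ".1 0.02 .03 0 0 0 .4; 0 0 0 0 0 0 0; 0 0 0 0 0 0 0; 0 0 0 0 0 0 0; 0 0 0 0 0 0 0"

```text
time_s: 20.3
eef_pos: [0.5035, -0.216, 0.0343]
eef_rot: [-0.572, 0.299, -0.353, 0.677]
wrist_force: [-4.2, 0.6, 7.3]
opening: 0.118
```

Run:
```python
from h import *
st()
p,r,o=state()
print("up in tool",r.inv().apply([0,0,.1])/.05)
crop("scene","e",180,130,330,250,5)
```

```text
t 20.3 p [ 0.5035 -0.216   0.0343] x [-0.166 -0.986  0.001] y [ 0.564 -0.096 -0.82 ] op 0.118 F [-4.2  0.6  7.3] q [-0.83  0.23  2.22  1.12  0.4  -0.09]
up in tool [ 0.00187549 -1.64061906  1.14383809]
```

View pics/e.png

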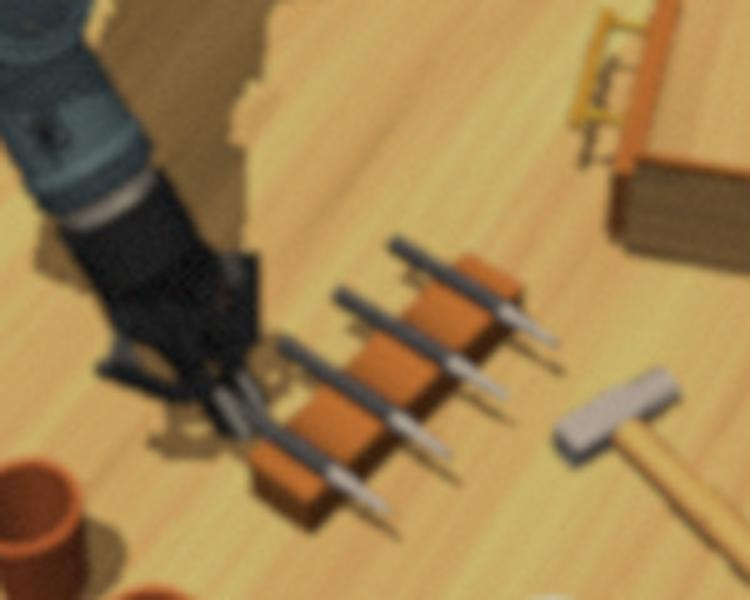

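>>> apply_moves --plan "0 -.3 .2 0 0 0 0; 0 -.6 .42 0 0 0 0; 0 -.6 .42 0 0 0 0; 0 -.6 .42 0 0 0 0; 0 -.6 .42 0 0 0 0"

```text
time_s: 20.85
eef_pos: [0.5026, -0.2149, 0.199]
eef_rot: [-0.572, 0.3, -0.354, 0.676]
wrist_force: [-0.0, 0.6, -1.0]
opening: 0.115
```

```bash
python3 - <<'E'
from h import *
st()
crop("scene","e",130,60,330,230,4)
E
python3 fit.py
```

```text
t 20.85 p [ 0.5026 -0.2149  0.199 ] x [-0.165 -0.986 -0.   ] y [ 0.562 -0.094 -0.822] op 0.115 F [-0.   0.6 -1. ] q [-0.83 -0.16  2.17  0.56  0.72  0.56]
[ 3.135e-01 -1.000e-04  4.382e-01 -4.000e-04  5.153e-01  8.520e-02
  1.177e-01  1.000e-04  3.077e-01  2.000e-04]
[0.5 1.8 1.3 3.1 5.  3.9 2.5 3.5 1.3 0.  0.  0.  0.  0.1]
```

View pics/e.png

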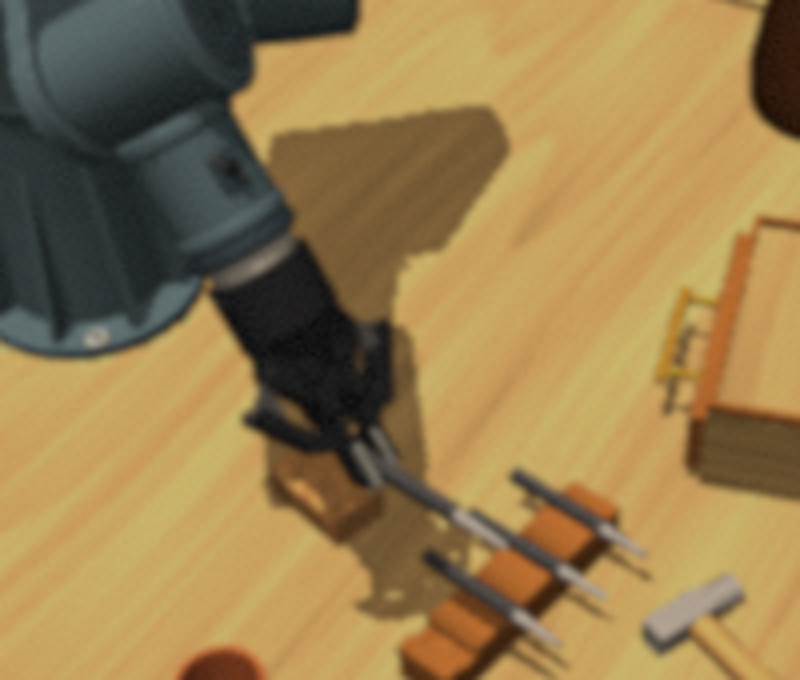

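```bash
cat >> h.py <<'E'
def tipT(tip,p,r): return r.inv().apply(np.asarray(tip)-p)
def goto_tip(T,tt,psi,a,n,start=None,show=True):
    R=tilt(psi,a); pos=np.asarray(T)-R.apply(tt)
    p0,r0,o=state()
    import kin
    C=Ro.from_matrix([[-1,0,0],[0,0,1],[0,1,0]])
    w=(r0.inv()*R).as_rotvec(); q=np.array(o['q'])
    print("TCP tgt",np.round(pos,4))
    for i in range(n+1):
        ri=r0*Ro.from_rotvec(w*i/n); pi=p0+(pos-p0)*i/n
        s=kin.ik(pi,ri,q,C); dq=s[0]-q; q=s[0]
        if i==n or i%4==0: print(i,"tip",np.round(pi+ri.apply(tt),3),"q",np.round(q,2),"maxdq",np.round(abs(dq).max(),2),"err",np.round(s[1:],3))
    plan(pos,R,n)
E
python3 - <<'E'
from h import *
# grasp pose
q=[-0.572,0.299,-0.353,0.677]; r=mat(q); tt=tipT([.617,-.2355,.0395],np.array([.5035,-.216,.0343]),r); print("tt",np.round(tt,4))
json.dump(list(tt),open("tt.json","w"))
goto_tip([.449,-.358,.16],tt,.3,np.radians(35-90+10),15)
E
```

```text
tt [0.0003 0.0616 0.0975]
TCP tgt [ 0.4247 -0.3652  0.2725]
0 tip [ 0.619 -0.237  0.212] q [-0.83 -0.17  2.16  0.56  0.72  0.56] maxdq 0.0 err [0. 0.]
4 tip [ 0.593 -0.265  0.188] q [-0.77 -0.03  1.89  0.12  1.05  0.79] maxdq 0.09 err [0. 0.]
8 tip [ 0.551 -0.296  0.168] q [-0.7   0.17  1.63 -0.16  1.38  0.83] maxdq 0.08 err [0. 0.]
12 tip [ 0.496 -0.33   0.158] q [-0.64  0.37  1.42 -0.41  1.66  0.76] maxdq 0.06 err [0. 0.]
15 tip [ 0.449 -0.358  0.16 ] q [-0.61  0.5   1.31 -0.62  1.82  0.66] maxdq 0.07 err [0. 0.]
N 15
0 [ 0.213 -0.113 -0.01 ] [-0.762 -0.281 -0.021]
1 [ 0.212 -0.111 -0.027] [-0.762 -0.281 -0.021]
2 [ 0.211 -0.107 -0.044] [-0.762 -0.281 -0.021]
3 [ 0.21  -0.102 -0.061] [-0.762 -0.281 -0.021]
4 [ 0.208 -0.095 -0.077] [-0.762 -0.281 -0.021]
5 [ 0.205 -0.087 -0.092] [-0.762 -0.281 -0.021]
6 [ 0.202 -0.077 -0.107] [-0.762 -0.281 -0.021]
7 [ 0.198 -0.066 -0.12 ] [-0.762 -0.281 -0.021]
8 [ 0.194 -0.054 -0.132] [-0.762 -0.281 -0.021]
9 [ 0.19  -0.041 -0.143] [-0.762 -0.281 -0.021]
10 [ 0.185 -0.027 -0.153] [-0.762 -0.281 -0.021]
11 [ 0.18  -0.013 -0.161] [-0.762 -0.281 -0.021]
12 [ 0.174  0.003 -0.167] [-0.762 -0.281 -0.021]
13 [ 0.168  0.019 -0.172] [-0.762 -0.281 -0.021]
14 [ 0.162  0.035 -0.175] [-0.762 -0.281 -0.021]
```

>>> apply_moves --plan ".21 -.11 -.01 -.76 -.28 -.02 0; .21 -.11 -.03 -.76 -.28 -.02 0; .21 -.11 -.04 -.76 -.28 -.02 0; .21 -.1 -.06 -.76 -.28 -.02 0; .21 -.1 -.08 -.76 -.28 -.02 0"

```text
time_s: 21.4
eef_pos: [0.4761, -0.2649, 0.2199]
eef_rot: [-0.513, 0.479, -0.447, 0.554]
wrist_force: [0.5, -0.4, -0.9]
opening: 0.116
```

>>> apply_moves --plan ".2 -.09 -.09 -.76 -.28 -.02 0; .2 -.08 -.11 -.76 -.28 -.02 0; .2 -.07 -.12 -.76 -.28 -.02 0; .19 -.05 -.13 -.76 -.28 -.02 0; .19 -.04 -.14 -.76 -.28 -.02 0"

```text
time_s: 21.9
eef_pos: [0.4498, -0.3138, 0.2417]
eef_rot: [-0.424, 0.63, -0.514, 0.4]
wrist_force: [0.8, 0.0, -1.1]
opening: 0.115
```

>>> apply_moves --plan ".18 -.03 -.15 -.76 -.28 -.02 0; .18 -.01 -.16 -.76 -.28 -.02 0; .17 0 -.17 -.76 -.28 -.02 0; .17 .02 -.17 -.76 -.28 -.02 0; .16 .03 -.17 -.76 -.28 -.02 0"

```text
time_s: 22.4
eef_pos: [0.4235, -0.3626, 0.2632]
eef_rot: [-0.31, 0.743, -0.55, 0.222]
wrist_force: [0.4, 0.3, -0.3]
opening: 0.117
```

Run:
```python
from h import *
st()
p,r,o=state(); tt=np.array(json.load(open("tt.json"))); print("tip",p+r.apply(tt), proj("scene",p+r.apply(tt)),proj("top",p+r.apply(tt)))
print("cup rim proj",proj("scene",[.449,-.358,.082]),proj("top",[.449,-.358,.082]))
crop("scene","f",130,160,280,280,5)
crop("top","f2",280,160,400,260,5)
```

```text
t 22.4 p [ 0.4235 -0.3626  0.2632] x [ 0.297 -0.955 -0.01 ] y [-0.68  -0.204 -0.705] op 0.117 F [ 0.4  0.3 -0.3] q [-0.61  0.51  1.32 -0.61  1.82  0.66]
tip [ 0.44708114 -0.35444798  0.15066411] [179.49346705 213.91969436] [344.47173143 226.23850786]
cup rim proj [183.41672952 229.54754983] [340.39861596 227.32335938]
```

View pics/f.png

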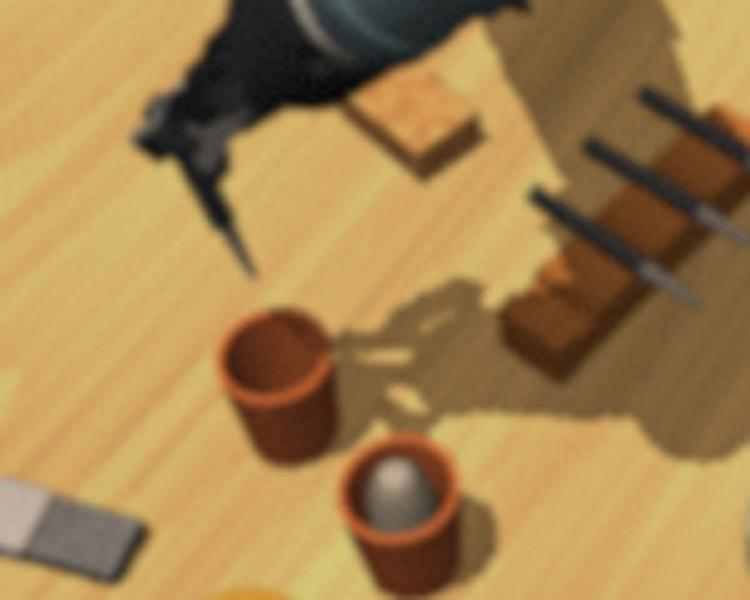

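View pics/f2.png

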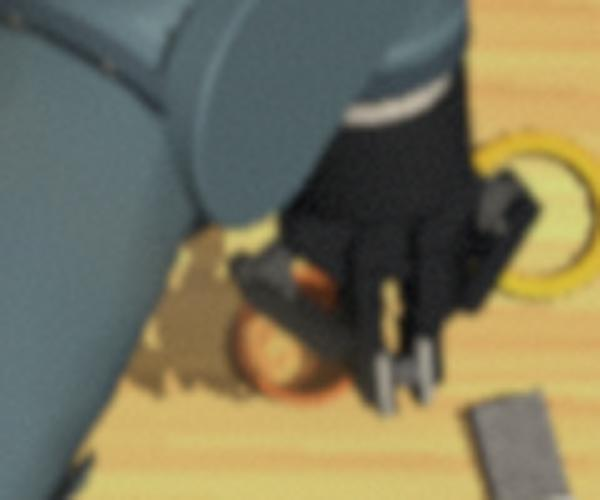

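Run:
```python
from h import *
tt=np.array(json.load(open("tt.json")))
goto_tip([.459,-.357,.12],tt,.3,np.radians(-45),1)
goto_tip([.459,-.357,.028],tt,.3,np.radians(-45),4)
```

```text
TCP tgt [ 0.4347 -0.3642  0.2325]
0 tip [ 0.447 -0.354  0.149] q [-0.61  0.52  1.32 -0.61  1.81  0.66] maxdq 0.0 err [0. 0.]
1 tip [ 0.459 -0.357  0.12 ] q [-0.6   0.56  1.31 -0.6   1.78  0.7 ] maxdq 0.05 err [0. 0.]
N 1
0 [0.112 0.258 0.547] [ 0.025  0.078 -0.068]
TCP tgt [ 0.4347 -0.3642  0.1405]
0 tip [ 0.447 -0.354  0.149] q [-0.61  0.52  1.32 -0.61  1.81  0.66] maxdq 0.0 err [0. 0.]
4 tip [ 0.459 -0.357  0.028] q [-0.6   0.67  1.35 -0.59  1.66  0.78] maxdq 0.04 err [0. 0.]
N 4
0 [0.034 0.389 0.463] [ 0.006  0.019 -0.017]
1 [0.032 0.389 0.463] [ 0.006  0.019 -0.017]
2 [0.03  0.39  0.463] [ 0.006  0.019 -0.017]
3 [0.028 0.39  0.462] [ 0.006  0.019 -0.017]
```

>>> apply_moves --plan ".06 .13 .27 0 .04 -.03 0; .06 .13 .27 0 .04 -.03 0; 0 .3 .3 0 0 0 0; 0 .3 .3 0 0 0 0; 0 .3 .3 0 0 0 0"

```text
time_s: 23.0
eef_pos: [0.4343, -0.3648, 0.1693]
eef_rot: [-0.307, 0.743, -0.549, 0.228]
wrist_force: [0.0, 0.5, -1.3]
opening: 0.115
```

Run:
```python
from h import *
st()
p,r,o=state(); tt=np.array(json.load(open("tt.json"))); print("tip",p+r.apply(tt))
crop("scene","f",130,160,280,280,5)
```

```text
t 23.0 p [ 0.4343 -0.3648  0.1693] x [ 0.294 -0.956  0.002] y [-0.676 -0.209 -0.707] op 0.115 F [ 0.   0.5 -1.3] q [-0.6   0.63  1.34 -0.6   1.7   0.76]
tip [ 0.45870396 -0.3579615   0.05682794]
```

View pics/f.png

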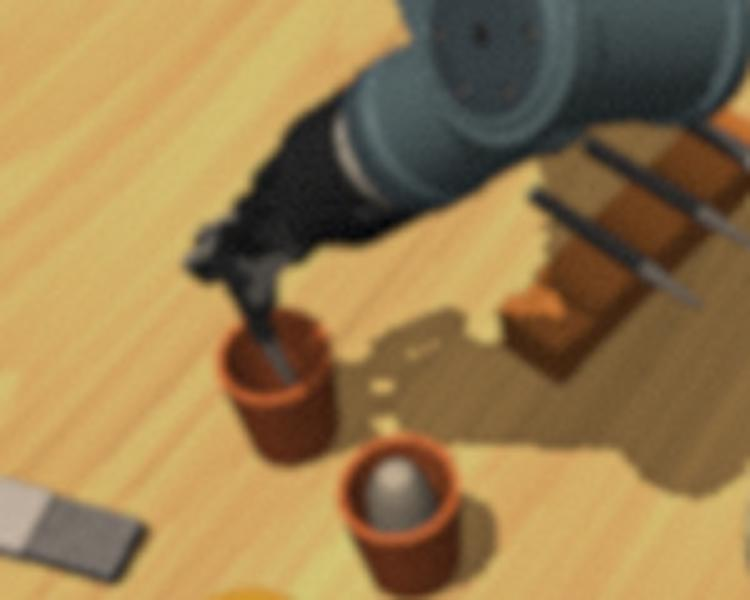

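>>> apply_moves --plan "0 .3 .3 0 0 0 0; 0 .15 .15 0 0 0 0; 0 0 0 0 0 0 0; 0 0 0 0 0 0 .35; 0 0 0 0 0 0 .35"

```text
time_s: 23.55
eef_pos: [0.4354, -0.3659, 0.1411]
eef_rot: [-0.307, 0.744, -0.548, 0.23]
wrist_force: [-0.2, -0.2, 0.8]
opening: 0.349
```

>>> apply_moves --plan "0 0 0 0 0 0 .35; 0 -.4 0 0 0 0 .35; 0 -.8 0 0 0 0 .35; 0 -.8 0 0 0 0 .35; 0 -.4 0 0 0 0 .35"

```text
time_s: 24.05
eef_pos: [0.5185, -0.3399, 0.2286]
eef_rot: [-0.307, 0.744, -0.547, 0.231]
wrist_force: [0.0, -0.5, 0.3]
opening: 0.351
```

Run:
```python
from h import *
st()
crop("scene","f",130,160,280,280,5)
crop("top","f2",280,160,400,260,5)
```

```text
t 24.05 p [ 0.5185 -0.3399  0.2286] x [ 0.295 -0.956  0.008] y [-0.671 -0.213 -0.71 ] op 0.351 F [ 0.  -0.5  0.3] q [-0.51  0.71  1.09 -0.57  1.88  0.73]
```

View pics/f.png

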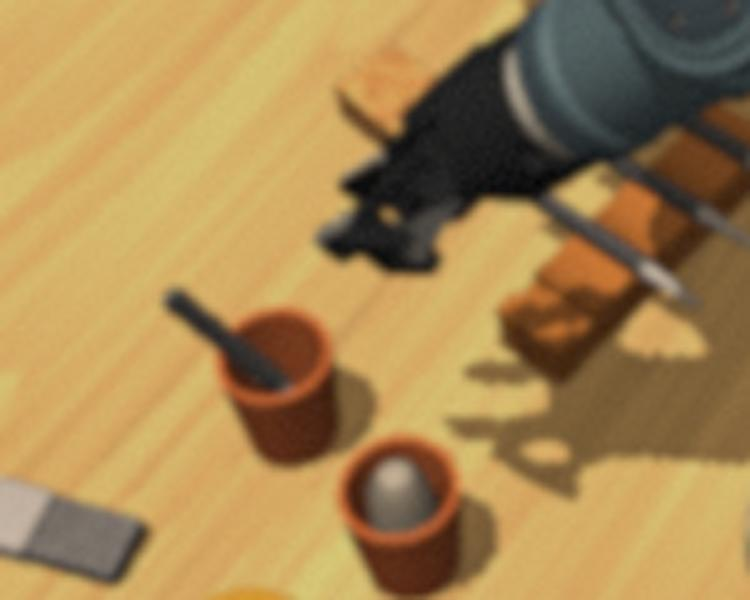

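View pics/f2.png

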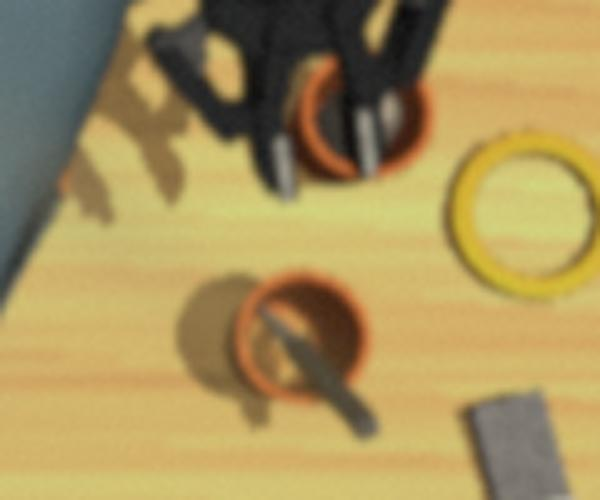

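```bash
cat >> h.py <<'E'
def topre(G,back,n,a=.611):
    r=tilt(PY,a);y=r.as_matrix()[:,1]; T=np.array([G[0],G[1],.0395])+(.008-back)*y
    goto_tip(T,np.zeros(3),PY,a,n)
E
python3 - <<'E'
from h import *
topre((.509,-.1595),.1,15)
E
```

```text
TCP tgt [ 0.457  -0.1507  0.1149]
0 tip [ 0.519 -0.34   0.228] q [-0.51  0.71  1.09 -0.57  1.88  0.74] maxdq 0.0 err [0. 0.]
4 tip [ 0.502 -0.29   0.198] q [-0.56  0.44  1.42 -0.32  1.55  0.9 ] maxdq 0.09 err [0. 0.]
8 tip [ 0.486 -0.239  0.168] q [-0.62  0.18  1.77 -0.1   1.17  0.94] maxdq 0.1 err [0. 0.]
12 tip [ 0.469 -0.189  0.138] q [-0.71 -0.05  2.13  0.22  0.77  0.8 ] maxdq 0.1 err [0. 0.]
15 tip [ 0.457 -0.151  0.115] q [-0.8  -0.17  2.39  0.73  0.53  0.37] maxdq 0.22 err [0. 0.]
N 15
0 [-0.267  0.108  0.102] [0.757 0.28  0.029]
1 [-0.27   0.118  0.083] [0.757 0.28  0.029]
2 [-0.272  0.125  0.063] [0.757 0.28  0.029]
3 [-0.273  0.131  0.042] [0.757 0.28  0.029]
4 [-0.274  0.135  0.02 ] [0.757 0.28  0.029]
5 [-0.273  0.137 -0.001] [0.757 0.28  0.029]
6 [-0.273  0.136 -0.023] [0.757 0.28  0.029]
7 [-0.271  0.134 -0.044] [0.757 0.28  0.029]
8 [-0.269  0.13  -0.065] [0.757 0.28  0.029]
9 [-0.266  0.124 -0.086] [0.757 0.28  0.029]
10 [-0.262  0.117 -0.106] [0.757 0.28  0.029]
11 [-0.258  0.107 -0.125] [0.757 0.28  0.029]
12 [-0.253  0.096 -0.142] [0.757 0.28  0.029]
13 [-0.248  0.083 -0.159] [0.757 0.28  0.029]
14 [-0.242  0.069 -0.174] [0.757 0.28  0.029]
```

>>> apply_moves --plan "-.27 .11 .1 .76 .28 .03 .4; -.27 .12 .08 .76 .28 .03 .4; -.27 .12 .06 .76 .28 .03 .4; -.27 .13 .04 .76 .28 .03 .4; -.27 .13 .02 .76 .28 .03 .4"

```text
time_s: 24.65
eef_pos: [0.4938, -0.2766, 0.1869]
eef_rot: [-0.423, 0.627, -0.513, 0.406]
wrist_force: [-0.8, -1.2, 0.3]
opening: 0.401
```

>>> apply_moves --plan "-.27 .14 0 .76 .28 .03 .4; -.27 .14 -.02 .76 .28 .03 .4; -.27 .13 -.04 .76 .28 .03 .4; -.27 .13 -.06 .76 .28 .03 .4; -.27 .12 -.09 .76 .28 .03 .4"

```text
time_s: 25.15
eef_pos: [0.4735, -0.2132, 0.1497]
eef_rot: [-0.512, 0.475, -0.447, 0.559]
wrist_force: [0.5, 0.6, -0.0]
opening: 0.405
```

>>> apply_moves --plan "-.26 .12 -.11 .76 .28 .03 .4; -.26 .11 -.12 .76 .28 .03 .4; -.25 .1 -.14 .76 .28 .03 .4; -.25 .08 -.16 .76 .28 .03 .4; -.24 .07 -.17 .76 .28 .03 .4"

```text
time_s: 25.65
eef_pos: [0.453, -0.15, 0.1119]
eef_rot: [-0.572, 0.295, -0.355, 0.678]
wrist_force: [1.3, 0.5, -0.5]
opening: 0.399
```

Run:
```python
from h import *
st()
pplan((.509,-.1595),PY,.611,0)
crop("top","e2",200,130,330,230,5)
```

```text
t 25.65 p [ 0.453  -0.15    0.1119] x [-0.172 -0.985 -0.005] y [ 0.566 -0.094 -0.819] op 0.399 F [ 1.3  0.5 -0.5] q [-0.81 -0.17  2.4   0.75  0.53  0.35]
tgt [ 0.5135 -0.1603  0.0329] y [ 0.566 -0.096 -0.819]
N 3
0 [0.001 0.666 0.033] [-0.001 -0.019 -0.004]
1 [0.    0.666 0.033] [-0.001 -0.019 -0.004]
2 [0.    0.666 0.033] [-0.001 -0.019 -0.004]
```

View pics/e2.png

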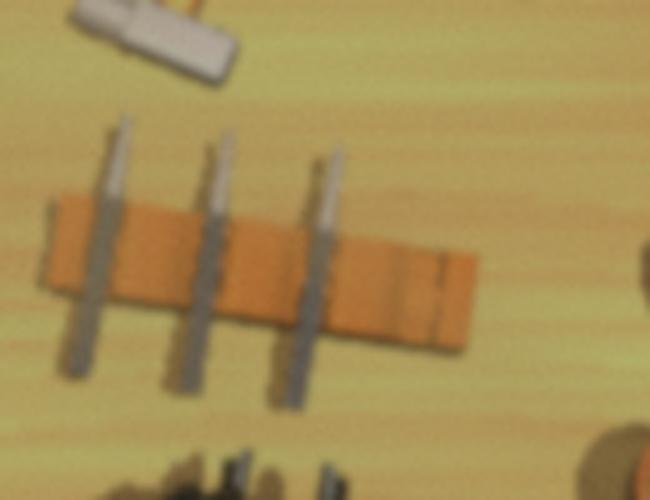

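>>> apply_moves --plan "0 .5 .03 0 -.03 0 .4; 0 .5 .03 0 -.03 0 .4; 0 .5 .03 0 0 0 .4; 0 .35 .01 0 0 0 .4; 0 .15 0 0 0 0 .4"

```text
time_s: 26.2
eef_pos: [0.515, -0.1602, 0.0319]
eef_rot: [-0.574, 0.3, -0.354, 0.675]
wrist_force: [0.2, -0.1, 0.0]
opening: 0.398
```

Run:
```python
from h import *
st()
pplan((.509,-.1595),PY,.611,0)
crop("top","e2",200,130,330,230,5)
```

```text
t 26.2 p [ 0.515  -0.1602  0.0319] x [-0.162 -0.987 -0.002] y [ 0.562 -0.09  -0.822] op 0.398 F [ 0.2 -0.1  0. ] q [-0.7   0.22  2.25  1.16  0.32 -0.02]
tgt [ 0.5135 -0.1603  0.0329] y [ 0.566 -0.096 -0.819]
N 1
0 [ 0.006 -0.033 -0.012] [ 0.043  0.025 -0.041]
```

View pics/e2.png

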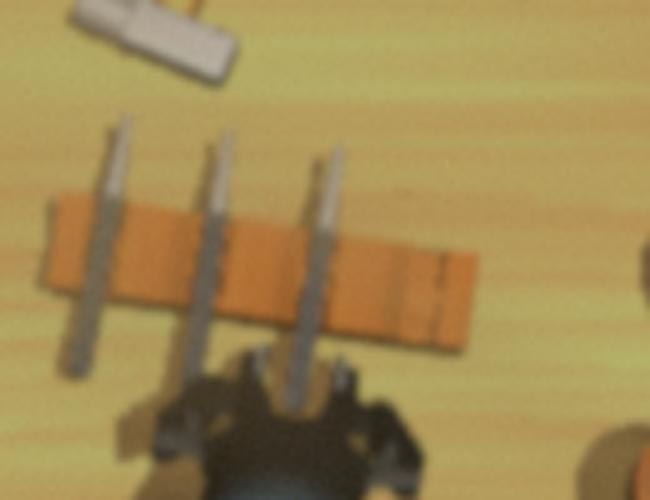

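Well centred: fingers at columns 257 and 345, punch at about 301. I'll close and lift.

>>> apply_moves --plan "0 -.03 0 0 0 0 .4; 0 0 0 0 0 0 0; 0 0 0 0 0 0 0; 0 0 0 0 0 0 0; 0 0 0 0 0 0 0"

```text
time_s: 26.75
eef_pos: [0.5144, -0.1604, 0.0355]
eef_rot: [-0.574, 0.299, -0.353, 0.676]
wrist_force: [-3.8, -0.0, 3.6]
opening: 0.112
```

>>> apply_moves --plan "0 -.3 .2 0 0 0 0; 0 -.6 .42 0 0 0 0; 0 -.6 .42 0 0 0 0; 0 -.6 .42 0 0 0 0; 0 -.6 .42 0 0 0 0"

```text
time_s: 27.25
eef_pos: [0.5136, -0.1602, 0.1998]
eef_rot: [-0.574, 0.299, -0.353, 0.676]
wrist_force: [-0.1, 0.1, -1.4]
opening: 0.112
```

Run:
```python
from h import *
st()
c=np.array([.5632,-.1406,.0395]);n=np.array([.1672,.9859,0]);pp=np.array([.9859,-.1672,0])
tip=c-.028*n+.07*pp; print(tip,"img tip .6274 -.1812")
q=[-0.574,.300,-.354,.675]; tt=tipT((tip+[.6274,-.1812,.0395])/2,np.array([.5142,-.1605,.033]),mat(q)); print(tt); json.dump(list(tt),open("tt.json","w"))
goto_tip([.455,-.358,.15],tt,.3,np.radians(-45),15)
```

```text
t 27.25 p [ 0.5136 -0.1602  0.1998] x [-0.163 -0.987 -0.001] y [ 0.564 -0.092 -0.821] op 0.112 F [-0.1  0.1 -1.4] q [-0.7  -0.2   2.2   0.49  0.67  0.72]
[ 0.6275314 -0.1799092  0.0395   ] img tip .6274 -.1812
[0.00150179 0.06016354 0.09824281]
TCP tgt [ 0.4288 -0.3645  0.262 ]
0 tip [ 0.627 -0.18   0.207] q [-0.7  -0.2   2.2   0.49  0.67  0.72] maxdq 0.0 err [0. 0.]
4 tip [ 0.6   -0.224  0.181] q [-0.69 -0.04  1.92  0.11  1.04  0.88] maxdq 0.09 err [0. 0.]
8 tip [ 0.558 -0.269  0.16 ] q [-0.65  0.16  1.66 -0.16  1.37  0.87] maxdq 0.08 err [0. 0.]
12 tip [ 0.502 -0.318  0.149] q [-0.62  0.38  1.43 -0.41  1.65  0.78] maxdq 0.06 err [0. 0.]
15 tip [ 0.455 -0.358  0.15 ] q [-0.61  0.52  1.31 -0.61  1.81  0.67] maxdq 0.07 err [0. 0.]
N 15
0 [ 0.287 -0.107 -0.008] [-0.76  -0.278 -0.025]
1 [ 0.287 -0.104 -0.027] [-0.76  -0.278 -0.025]
2 [ 0.286 -0.1   -0.046] [-0.76  -0.278 -0.025]
3 [ 0.284 -0.094 -0.064] [-0.76  -0.278 -0.025]
4 [ 0.282 -0.087 -0.082] [-0.76  -0.278 -0.025]
5 [ 0.28  -0.078 -0.099] [-0.76  -0.278 -0.025]
6 [ 0.276 -0.067 -0.114] [-0.76  -0.278 -0.025]
7 [ 0.272 -0.055 -0.129] [-0.76  -0.278 -0.025]
8 [ 0.268 -0.042 -0.143] [-0.76  -0.278 -0.025]
9 [ 0.263 -0.028 -0.155] [-0.76  -0.278 -0.025]
10 [ 0.258 -0.012 -0.165] [-0.76  -0.278 -0.025]
11 [ 0.252  0.004 -0.174] [-0.76  -0.278 -0.025]
12 [ 0.246  0.021 -0.181] [-0.76  -0.278 -0.025]
13 [ 0.24   0.039 -0.187] [-0.76  -0.278 -0.025]
14 [ 0.234  0.056 -0.19 ] [-0.76  -0.278 -0.025]
```

Run:
```python
from h import *
tt=np.array(json.load(open("tt.json")))
goto_tip([.4525,-.3435,.15],tt,0,np.radians(-45),15)
```

```text
TCP tgt [ 0.4256 -0.342   0.262 ]
0 tip [ 0.627 -0.18   0.207] q [-0.7  -0.2   2.2   0.49  0.67  0.72] maxdq 0.0 err [0. 0.]
4 tip [ 0.599 -0.224  0.181] q [-0.69 -0.04  1.92  0.12  1.06  0.95] maxdq 0.1 err [0. 0.]
8 tip [ 0.555 -0.268  0.16 ] q [-0.67  0.18  1.64 -0.1   1.42  1.  ] maxdq 0.09 err [0. 0.]
12 tip [ 0.5   -0.311  0.149] q [-0.65  0.41  1.39 -0.31  1.75  0.96] maxdq 0.08 err [0. 0.]
15 tip [ 0.452 -0.344  0.15 ] q [-0.65  0.57  1.23 -0.48  1.96  0.88] maxdq 0.07 err [0. 0.]
N 15
0 [ 0.258 -0.112 -0.015] [-0.773 -0.098 -0.009]
1 [ 0.258 -0.11  -0.028] [-0.773 -0.098 -0.009]
2 [ 0.258 -0.106 -0.041] [-0.773 -0.098 -0.009]
3 [ 0.257 -0.101 -0.054] [-0.773 -0.098 -0.009]
4 [ 0.257 -0.096 -0.066] [-0.773 -0.098 -0.009]
5 [ 0.256 -0.089 -0.078] [-0.773 -0.098 -0.009]
6 [ 0.255 -0.081 -0.089] [-0.773 -0.098 -0.009]
7 [ 0.254 -0.072 -0.099] [-0.773 -0.098 -0.009]
8 [ 0.253 -0.062 -0.108] [-0.773 -0.098 -0.009]
9 [ 0.252 -0.051 -0.116] [-0.773 -0.098 -0.009]
10 [ 0.25  -0.04  -0.123] [-0.773 -0.098 -0.009]
11 [ 0.249 -0.028 -0.129] [-0.773 -0.098 -0.009]
12 [ 0.247 -0.015 -0.134] [-0.773 -0.098 -0.009]
13 [ 0.246 -0.002 -0.138] [-0.773 -0.098 -0.009]
14 [ 0.244  0.011 -0.14 ] [-0.773 -0.098 -0.009]
```

>>> apply_moves --plan ".26 -.11 -.02 -.77 -.1 -.01 0; .26 -.11 -.03 -.77 -.1 -.01 0; .26 -.11 -.04 -.77 -.1 -.01 0; .26 -.1 -.05 -.77 -.1 -.01 0; .26 -.1 -.07 -.77 -.1 -.01 0"

```text
time_s: 27.75
eef_pos: [0.4841, -0.2222, 0.22]
eef_rot: [-0.498, 0.444, -0.481, 0.569]
wrist_force: [0.1, -0.4, -0.1]
opening: 0.112
```

>>> apply_moves --plan ".26 -.09 -.08 -.77 -.1 -.01 0; .26 -.08 -.09 -.77 -.1 -.01 0; .25 -.07 -.1 -.77 -.1 -.01 0; .25 -.06 -.11 -.77 -.1 -.01 0; .25 -.05 -.12 -.77 -.1 -.01 0"

```text
time_s: 28.25
eef_pos: [0.4545, -0.2827, 0.2403]
eef_rot: [0.395, -0.565, 0.582, -0.432]
wrist_force: [-0.1, -0.6, -0.0]
opening: 0.113
```

>>> apply_moves --plan ".25 -.04 -.12 -.77 -.1 -.01 0; .25 -.03 -.13 -.77 -.1 -.01 0; .25 -.01 -.13 -.77 -.1 -.01 0; .25 0 -.14 -.77 -.1 -.01 0; .24 .01 -.14 -.77 -.1 -.01 0"

```text
time_s: 28.75
eef_pos: [0.4256, -0.3436, 0.2605]
eef_rot: [-0.271, 0.654, -0.652, 0.271]
wrist_force: [-0.3, -0.2, -0.4]
opening: 0.115
```

Run:
```python
from h import *
st()
tt=np.array(json.load(open("tt.json")))
goto_tip([.4525,-.3435,.12],tt,0,np.radians(-45),1)
goto_tip([.4525,-.3435,.026],tt,0,np.radians(-45),4)
crop("scene","f",130,160,280,280,5)
```

```text
t 28.75 p [ 0.4256 -0.3436  0.2605] x [ 0.004 -1.     0.001] y [-0.706 -0.004 -0.709] op 0.115 F [-0.3 -0.2 -0.4] q [-0.65  0.57  1.23 -0.48  1.96  0.88]
TCP tgt [ 0.4256 -0.342   0.232 ]
0 tip [ 0.453 -0.345  0.149] q [-0.65  0.57  1.23 -0.48  1.96  0.88] maxdq 0.0 err [0. 0.]
1 tip [ 0.452 -0.344  0.12 ] q [-0.65  0.6   1.25 -0.47  1.92  0.9 ] maxdq 0.04 err [0. 0.]
N 1
0 [-0.032  0.404  0.402] [-0.017  0.017  0.029]
TCP tgt [ 0.4256 -0.342   0.138 ]
0 tip [ 0.453 -0.345  0.149] q [-0.65  0.57  1.23 -0.48  1.96  0.88] maxdq 0.0 err [0. 0.]
4 tip [ 0.452 -0.344  0.026] q [-0.65  0.71  1.29 -0.45  1.79  0.97] maxdq 0.04 err [0. 0.]
N 4
0 [-0.008  0.434  0.432] [-0.004  0.004  0.007]
1 [-0.008  0.434  0.432] [-0.004  0.004  0.007]
2 [-0.008  0.434  0.433] [-0.004  0.004  0.007]
3 [-0.008  0.433  0.433] [-0.004  0.004  0.007]
```

View pics/f.png

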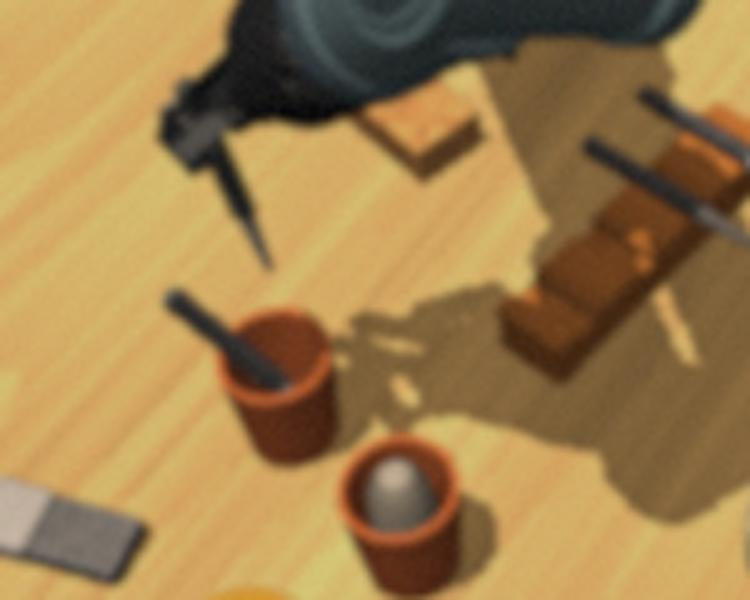

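Run:
```python
from h import *
for z in (.11,.12,.13,.14): print(z,ray("top",(353.6,245),z)[:2],ray("scene",(165.5,219.5),z)[:2])
```

```text
0.11 [ 0.40468464 -0.38309306] [ 0.39943074 -0.36896869]
0.12 [ 0.40439296 -0.38092488] [ 0.40596211 -0.37369711]
0.13 [ 0.40410128 -0.37875671] [ 0.41249348 -0.37842552]
0.14 [ 0.4038096  -0.37658853] [ 0.41902485 -0.38315394]
```

>>> apply_moves --plan "-.04 .4 .4 0 0 0 0; -.04 .4 .4 0 0 0 0; 0 .35 .35 0 0 0 0; 0 .35 .35 0 0 0 0; 0 .2 .2 0 0 0 0"

```text
time_s: 29.3
eef_pos: [0.4258, -0.3385, 0.1383]
eef_rot: [-0.273, 0.654, -0.651, 0.272]
wrist_force: [0.1, -1.2, 1.0]
opening: 0.11
```

Run:
```python
from h import *
st()
tt=np.array(json.load(open("tt.json")))
p,r,o=state();print(p+r.apply(tt))
crop("scene","f",130,160,280,280,5)
```

```text
t 29.3 p [ 0.4258 -0.3385  0.1383] x [ 0.004 -1.    -0.   ] y [-0.703 -0.003 -0.711] op 0.11 F [ 0.1 -1.2  1. ] q [-0.65  0.7   1.29 -0.45  1.79  0.97]
[ 0.45331064 -0.33994572  0.02638544]
```

View pics/f.png

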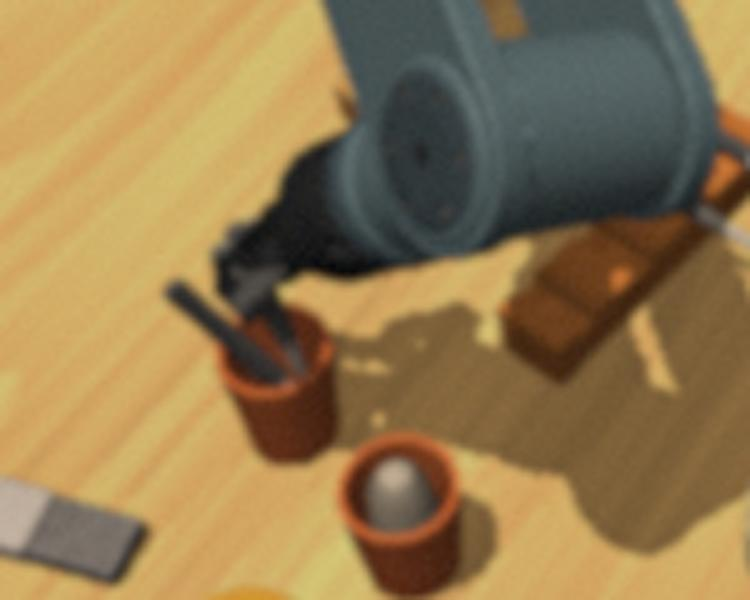

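Inside the cup. I'll release with a small opening and back out.

>>> apply_moves --plan "0 0.05 0.05 0 0 0 0; 0 0 0 0 0 0 .24; 0 0 0 0 0 0 .24; 0 0 0 0 0 0 .24; 0 -.3 0 0 0 0 .24"

```text
time_s: 29.85
eef_pos: [0.4359, -0.3387, 0.1469]
eef_rot: [-0.272, 0.654, -0.652, 0.271]
wrist_force: [0.6, -0.9, 0.1]
opening: 0.241
```

>>> apply_moves --plan "0 -.5 0 0 0 0 .24; 0 -.7 0 0 0 0 .24; 0 -.7 0 0 0 0 .24; 0 -.4 0 0 0 0 .24; 0 0 0 0 0 0 .35"

```text
time_s: 30.35
eef_pos: [0.52, -0.339, 0.2321]
eef_rot: [-0.273, 0.654, -0.65, 0.275]
wrist_force: [0.5, 0.3, 0.4]
opening: 0.351
```

Run:
```python
from h import *
st()
crop("scene","f",130,160,280,280,5)
crop("top","f2",280,160,400,260,5)
topre((.519,-.1045),.1,15)
```

```text
t 30.35 p [ 0.52   -0.339   0.2321] x [ 0.005 -1.     0.004] y [-0.699 -0.007 -0.715] op 0.351 F [0.5 0.3 0.4] q [-0.58  0.78  0.96 -0.45  2.04  0.92]
TCP tgt [ 0.467  -0.0957  0.1149]
0 tip [ 0.518 -0.339  0.229] q [-0.58  0.78  0.97 -0.45  2.04  0.92] maxdq 0.0 err [0. 0.]
4 tip [ 0.504 -0.274  0.198] q [-0.58  0.48  1.37 -0.23  1.64  1.06] maxdq 0.1 err [0. 0.]
8 tip [ 0.491 -0.209  0.168] q [-0.6   0.19  1.76 -0.05  1.21  1.08] maxdq 0.11 err [0. 0.]
12 tip [ 0.477 -0.144  0.138] q [-0.62 -0.07  2.14  0.19  0.77  0.97] maxdq 0.11 err [0. 0.]
15 tip [ 0.467 -0.096  0.115] q [-0.63 -0.2   2.41  0.63  0.45  0.61] maxdq 0.2 err [0. 0.]
N 15
0 [-0.324  0.154  0.06 ] [0.77  0.103 0.009]
1 [-0.325  0.159  0.041] [0.77  0.103 0.009]
2 [-0.325  0.163  0.022] [0.77  0.103 0.009]
3 [-0.325  0.164  0.003] [0.77  0.103 0.009]
4 [-0.325  0.164 -0.016] [0.77  0.103 0.009]
5 [-0.324  0.162 -0.035] [0.77  0.103 0.009]
6 [-0.323  0.158 -0.054] [0.77  0.103 0.009]
7 [-0.322  0.153 -0.073] [0.77  0.103 0.009]
8 [-0.321  0.145 -0.09 ] [0.77  0.103 0.009]
9 [-0.32   0.137 -0.107] [0.77  0.103 0.009]
10 [-0.318  0.126 -0.124] [0.77  0.103 0.009]
11 [-0.317  0.115 -0.139] [0.77  0.103 0.009]
12 [-0.315  0.101 -0.153] [0.77  0.103 0.009]
13 [-0.313  0.087 -0.165] [0.77  0.103 0.009]
14 [-0.31   0.072 -0.176] [0.77  0.103 0.009]
```

View pics/f.png

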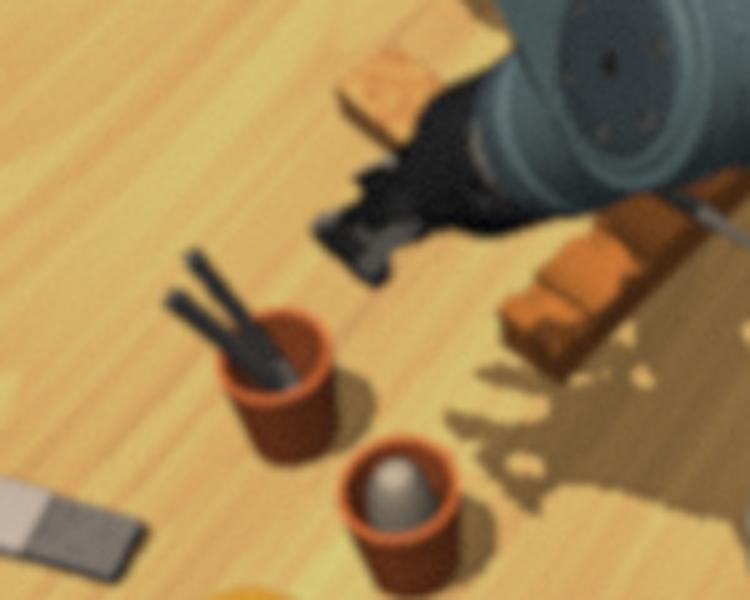

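View pics/f2.png

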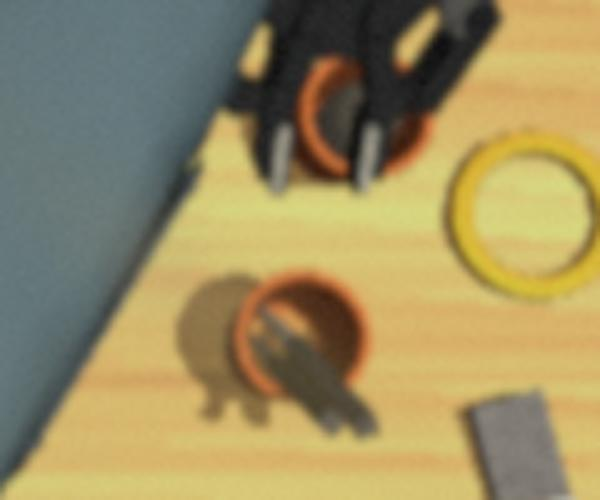

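>>> apply_moves --plan "-.32 .15 .06 .77 .1 .01 .4; -.32 .16 .04 .77 .1 .01 .4; -.32 .16 .02 .77 .1 .01 .4; -.32 .16 0 .77 .1 .01 .4; -.32 .16 -.02 .77 .1 .01 .4"

```text
time_s: 30.95
eef_pos: [0.4991, -0.2578, 0.1904]
eef_rot: [0.397, -0.563, 0.582, -0.433]
wrist_force: [0.6, -0.3, 0.3]
opening: 0.397
```

>>> apply_moves --plan "-.32 .16 -.03 .77 .1 .01 .4; -.32 .16 -.05 .77 .1 .01 .4; -.32 .15 -.07 .77 .1 .01 .4; -.32 .15 -.09 .77 .1 .01 .4; -.32 .14 -.11 .77 .1 .01 .4"

```text
time_s: 31.45
eef_pos: [0.4823, -0.1773, 0.1522]
eef_rot: [-0.499, 0.442, -0.48, 0.57]
wrist_force: [-0.3, -0.6, 0.3]
opening: 0.399
```

>>> apply_moves --plan "-.32 .13 -.12 .77 .1 .01 .4; -.32 .12 -.14 .77 .1 .01 .4; -.32 .1 -.15 .77 .1 .01 .4; -.31 .09 -.16 .77 .1 .01 .4; -.31 .07 -.18 .77 .1 .01 .4"

```text
time_s: 31.95
eef_pos: [0.4651, -0.0963, 0.1139]
eef_rot: [-0.573, 0.298, -0.353, 0.677]
wrist_force: [1.3, 0.8, -0.0]
opening: 0.398
```

Run:
```python
from h import *
st()
pplan((.518,-.1045),PY,.611,0)
crop("top","e2",200,130,330,230,5)
```

```text
t 31.95 p [ 0.4651 -0.0963  0.1139] x [-0.165 -0.986 -0.001] y [ 0.566 -0.093 -0.819] op 0.398 F [ 1.3  0.8 -0. ] q [-0.63 -0.2   2.41  0.64  0.45  0.59]
tgt [ 0.5225 -0.1053  0.0329] y [ 0.566 -0.096 -0.819]
N 2
0 [-0.005  0.997  0.011] [ 0.001  0.004 -0.01 ]
1 [-0.006  0.997  0.011] [ 0.001  0.004 -0.01 ]
```

View pics/e2.png

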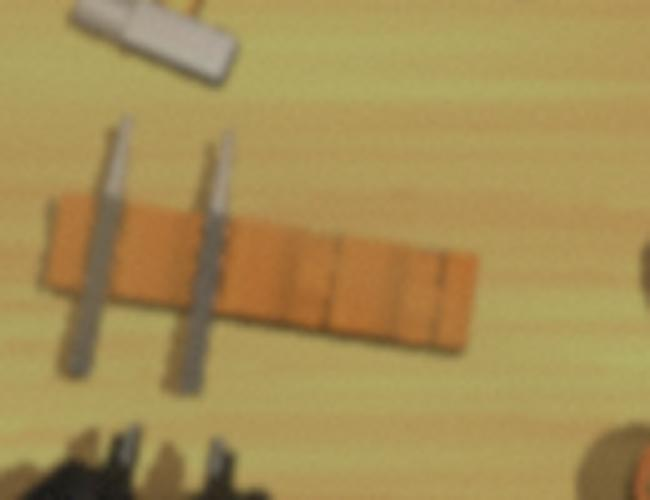

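>>> apply_moves --plan "0 .5 0 0 0 0 .4; 0 .5 0 0 0 0 .4; 0 .5 0 0 0 0 .4; 0 .3 0 0 0 0 .4; 0 .17 0 0 0 0 .4"

```text
time_s: 32.5
eef_pos: [0.5217, -0.1057, 0.0324]
eef_rot: [-0.574, 0.299, -0.355, 0.675]
wrist_force: [0.2, 0.7, -0.2]
opening: 0.403
```

Run:
```python
from h import *
st()
pplan((.518,-.1045),PY,.611,0)
crop("top","e2",200,130,330,230,5)
```

```text
t 32.5 p [ 0.5217 -0.1057  0.0324] x [-0.163 -0.987 -0.003] y [ 0.562 -0.09  -0.822] op 0.403 F [ 0.2  0.7 -0.2] q [-0.56  0.2   2.28  1.16  0.24  0.09]
tgt [ 0.5225 -0.1053  0.0329] y [ 0.566 -0.096 -0.819]
N 1
0 [-0.011  0.     0.018] [ 0.047  0.016 -0.043]
```

View pics/e2.png

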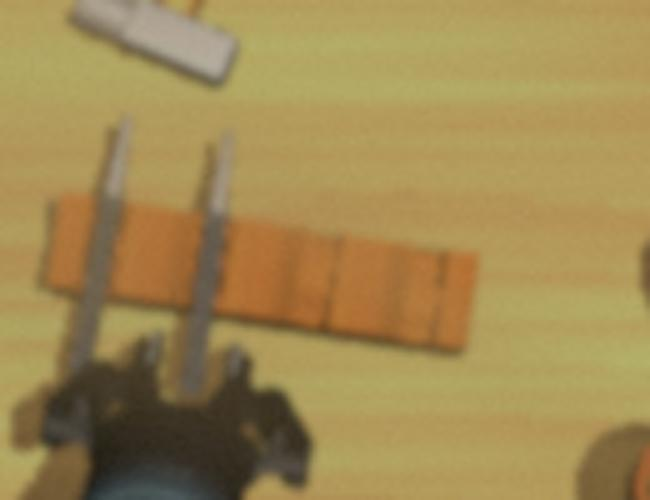

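>>> apply_moves --plan "0 0 0 0 0 0 .4; 0 0 0 0 0 0 0; 0 0 0 0 0 0 0; 0 0 0 0 0 0 0; 0 0 0 0 0 0 0"

```text
time_s: 33.05
eef_pos: [0.523, -0.1063, 0.0352]
eef_rot: [-0.574, 0.299, -0.353, 0.676]
wrist_force: [-1.1, -0.2, 0.7]
opening: 0.117
```

>>> apply_moves --plan "0 -.3 .2 0 0 0 0; 0 -.6 .42 0 0 0 0; 0 -.6 .42 0 0 0 0; 0 -.6 .42 0 0 0 0; 0 -.6 .42 0 0 0 0"

```text
time_s: 33.55
eef_pos: [0.5227, -0.1059, 0.1937]
eef_rot: [-0.575, 0.298, -0.353, 0.675]
wrist_force: [0.9, 0.2, -1.1]
opening: 0.116
```

Run:
```python
from h import *
st()
c=np.array([.5632,-.1406,.0395]);n=np.array([.1672,.9859,0]);pp=np.array([.9859,-.1672,0])
tip=c+.028*n+.07*pp; print(tip,"img tip .6352 -.1232")
q=[-0.574,.299,-.355,.675]; tt=tipT((tip+[.6352,-.1232,.0395])/2,np.array([.5217,-.1057,.033]),mat(q)); print(tt); json.dump(list(tt),open("tt.json","w"))
crop("scene","f",130,100,310,250,4.4)
```

```text
t 33.55 p [ 0.5227 -0.1059  0.1937] x [-0.161 -0.987 -0.003] y [ 0.566 -0.09  -0.819] op 0.116 F [ 0.9  0.2 -1.1] q [-0.56 -0.21  2.22  0.41  0.6   0.9 ]
[ 0.6368946 -0.1246988  0.0395   ] img tip .6352 -.1232
[-0.00062199  0.06058852  0.09889004]
```

View pics/f.png

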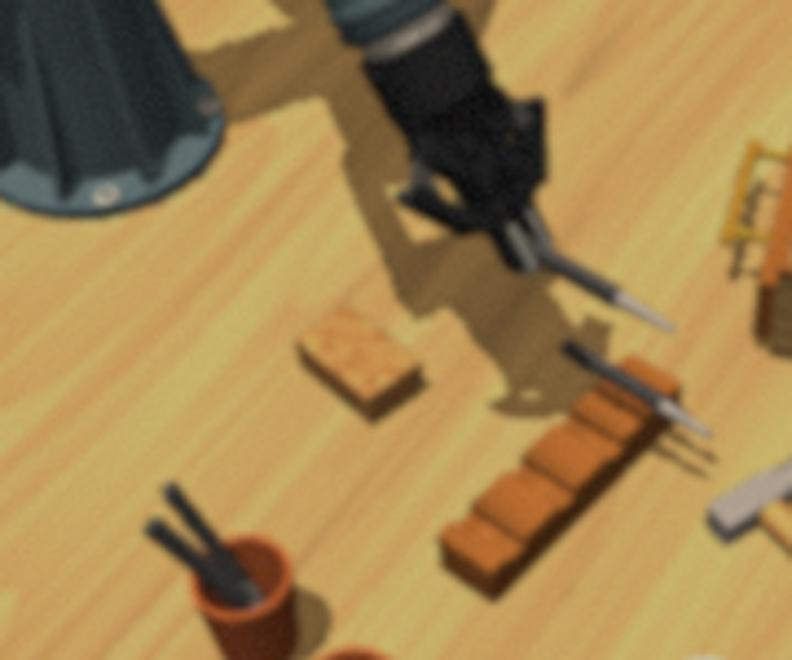

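Run:
```python
from h import *
tt=np.array(json.load(open("tt.json")))
goto_tip([.4674,-.3565,.15],tt,.9,np.radians(-45),15)
```

```text
TCP tgt [ 0.4511 -0.3781  0.2628]
0 tip [ 0.64  -0.126  0.21 ] q [-0.56 -0.22  2.21  0.41  0.6   0.9 ] maxdq 0.0 err [0. 0.]
4 tip [ 0.617 -0.173  0.185] q [-0.59 -0.08  1.96  0.06  0.96  0.83] maxdq 0.08 err [0. 0.]
8 tip [ 0.574 -0.229  0.162] q [-0.57  0.1   1.74 -0.23  1.23  0.68] maxdq 0.07 err [0. 0.]
12 tip [ 0.516 -0.297  0.149] q [-0.54  0.26  1.59 -0.54  1.39  0.48] maxdq 0.08 err [0. 0.]
15 tip [ 0.467 -0.356  0.15 ] q [-0.53  0.35  1.55 -0.78  1.44  0.33] maxdq 0.08 err [0. 0.]
N 15
0 [ 0.372 -0.09   0.014] [-0.701 -0.635 -0.052]
1 [ 0.372 -0.088 -0.022] [-0.701 -0.635 -0.052]
2 [ 0.37  -0.082 -0.057] [-0.701 -0.635 -0.052]
3 [ 0.365 -0.073 -0.092] [-0.701 -0.635 -0.052]
4 [ 0.357 -0.062 -0.125] [-0.701 -0.635 -0.052]
5 [ 0.346 -0.048 -0.156] [-0.701 -0.635 -0.052]
6 [ 0.334 -0.031 -0.186] [-0.701 -0.635 -0.052]
7 [ 0.319 -0.013 -0.212] [-0.701 -0.635 -0.052]
8 [ 0.302  0.008 -0.236] [-0.701 -0.635 -0.052]
9 [ 0.283  0.031 -0.257] [-0.701 -0.635 -0.052]
10 [ 0.262  0.055 -0.274] [-0.701 -0.635 -0.052]
11 [ 0.24   0.08  -0.287] [-0.701 -0.635 -0.052]
12 [ 0.217  0.106 -0.297] [-0.701 -0.635 -0.052]
13 [ 0.194  0.133 -0.303] [-0.701 -0.635 -0.052]
14 [ 0.17   0.159 -0.304] [-0.701 -0.635 -0.052]
```

>>> apply_moves --plan ".37 -.09 .01 -.7 -.63 -.05 0; .37 -.09 -.02 -.7 -.63 -.05 0; .37 -.08 -.06 -.7 -.63 -.05 0; .37 -.07 -.09 -.7 -.63 -.05 0; .36 -.06 -.12 -.7 -.63 -.05 0"

```text
time_s: 34.1
eef_pos: [0.4984, -0.1973, 0.2126]
eef_rot: [0.546, -0.538, 0.367, -0.527]
wrist_force: [0.4, -0.6, -0.5]
opening: 0.115
```

>>> apply_moves --plan ".35 -.05 -.16 -.7 -.63 -.05 0; .33 -.03 -.19 -.7 -.63 -.05 0; .32 -.01 -.21 -.7 -.63 -.05 0; .3 .01 -.24 -.7 -.63 -.05 0; .28 .03 -.26 -.7 -.63 -.05 0"

```text
time_s: 34.6
eef_pos: [0.4729, -0.2876, 0.2321]
eef_rot: [-0.474, 0.734, -0.351, 0.338]
wrist_force: [1.1, -0.1, -1.7]
opening: 0.114
```

>>> apply_moves --plan ".26 .05 -.27 -.7 -.63 -.05 0; .24 .08 -.29 -.7 -.63 -.05 0; .22 .11 -.3 -.7 -.63 -.05 0; .19 .13 -.3 -.7 -.63 -.05 0; .17 .16 -.3 -.7 -.63 -.05 0"

```text
time_s: 35.1
eef_pos: [0.4477, -0.3772, 0.2516]
eef_rot: [-0.364, 0.871, -0.308, 0.122]
wrist_force: [-1.2, -0.8, -0.7]
opening: 0.112
```

Run:
```python
from h import *
st()
tt=np.array(json.load(open("tt.json")))
goto_tip([.4674,-.3565,.12],tt,.9,np.radians(-45),1)
crop("scene","f",130,140,280,280,5)
```

```text
t 35.1 p [ 0.4477 -0.3772  0.2516] x [ 0.781 -0.625 -0.012] y [-0.448 -0.546 -0.708] op 0.112 F [-1.2 -0.8 -0.7] q [-0.53  0.36  1.55 -0.78  1.43  0.33]
TCP tgt [ 0.4511 -0.3781  0.2328]
0 tip [ 0.463 -0.355  0.139] q [-0.53  0.36  1.55 -0.78  1.43  0.33] maxdq 0.0 err [0. 0.]
1 tip [ 0.467 -0.356  0.12 ] q [-0.53  0.38  1.57 -0.79  1.4   0.37] maxdq 0.03 err [0. 0.]
N 1
0 [0.067 0.246 0.285] [-0.013  0.048 -0.098]
```

View pics/f.png

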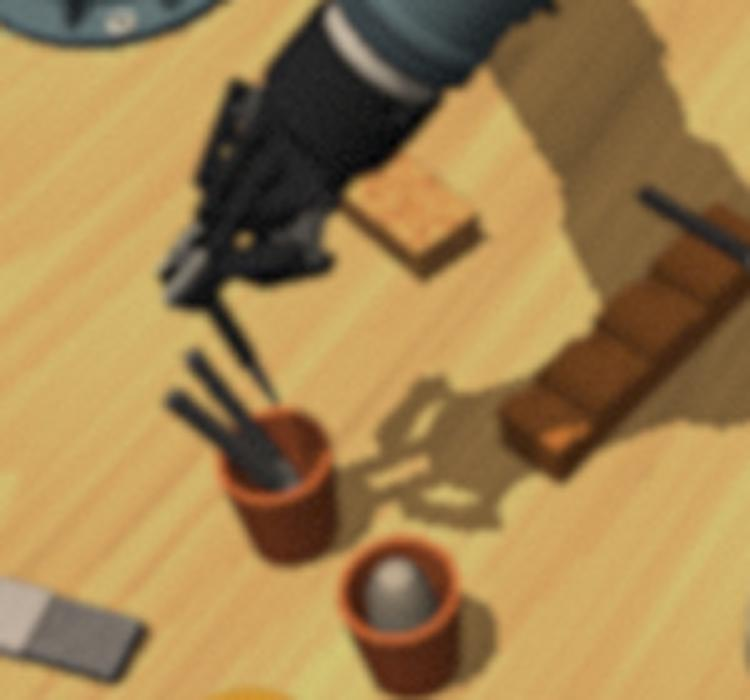

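>>> apply_moves --plan ".07 .25 .28 0 .05 -.1 0; 0 .3 .3 0 0 0 0; 0 .3 .3 0 0 0 0; 0 .3 .3 0 0 0 0; 0 .2 .2 0 0 0 0"

```text
time_s: 35.65
eef_pos: [0.4503, -0.377, 0.1522]
eef_rot: [-0.363, 0.871, -0.305, 0.127]
wrist_force: [-0.1, 0.1, -0.9]
opening: 0.115
```

Run:
```python
from h import *
st()
tt=np.array(json.load(open("tt.json")))
goto_tip([.4674,-.3565,.026],tt,.9,np.radians(-45),1)
crop("scene","f",130,140,280,280,5)
```

```text
t 35.65 p [ 0.4503 -0.377   0.1522] x [ 0.781 -0.624 -0.   ] y [-0.439 -0.55  -0.71 ] op 0.115 F [-0.1  0.1 -0.9] q [-0.53  0.49  1.6  -0.81  1.3   0.47]
TCP tgt [ 0.4511 -0.3781  0.1388]
0 tip [ 0.467 -0.355  0.04 ] q [-0.53  0.49  1.6  -0.81  1.3   0.47] maxdq 0.0 err [0. 0.]
1 tip [ 0.467 -0.356  0.026] q [-0.53  0.51  1.6  -0.82  1.29  0.49] maxdq 0.02 err [0. 0.]
N 1
0 [0.025 0.197 0.184] [-0.038 -0.016 -0.02 ]
```

View pics/f.png

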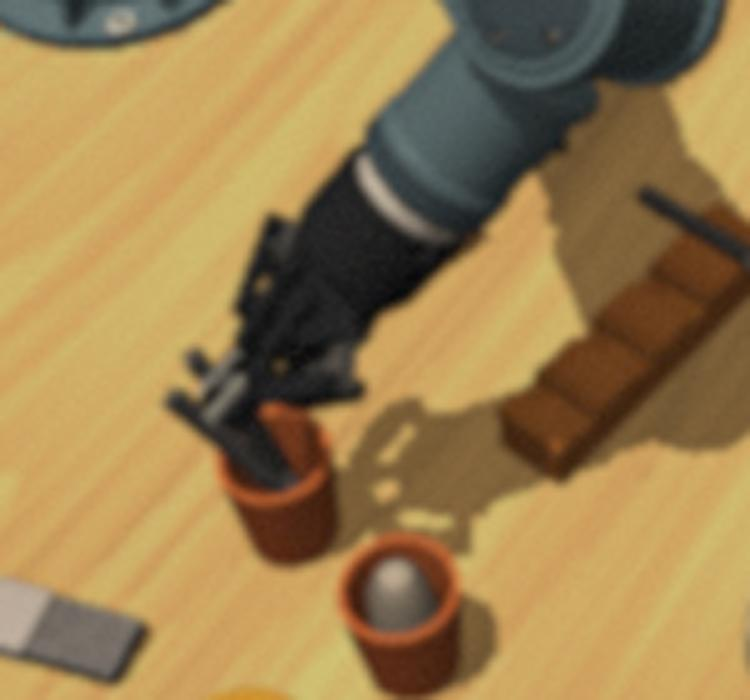

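>>> apply_moves --plan ".02 .2 .18 0 0 0 0; 0 0 0 0 0 0 .22; 0 0 0 0 0 0 .22; 0 0 0 0 0 0 .22; 0 -.3 0 0 0 0 .22"

```text
time_s: 36.2
eef_pos: [0.4573, -0.3707, 0.1523]
eef_rot: [-0.363, 0.871, -0.306, 0.128]
wrist_force: [-0.3, -0.5, -0.3]
opening: 0.218
```

>>> apply_moves --plan "0 -.5 0 0 0 0 .22; 0 -.7 0 0 0 0 .22; 0 -.7 0 0 0 0 .22; 0 -.4 0 0 0 0 .22; 0 0 0 0 0 0 .35"

```text
time_s: 36.7
eef_pos: [0.5117, -0.306, 0.2383]
eef_rot: [-0.363, 0.872, -0.302, 0.131]
wrist_force: [0.2, -0.4, 0.1]
opening: 0.343
```

Run:
```python
from h import *
st()
crop("scene","f",130,160,280,280,5)
crop("top","f2",280,160,400,260,5)
topre((.526,-.0495),.1,15)
```

```text
t 36.7 p [ 0.5117 -0.306   0.2383] x [ 0.783 -0.621  0.01 ] y [-0.431 -0.555 -0.711] op 0.343 F [ 0.2 -0.4  0.1] q [-0.39  0.45  1.46 -0.74  1.52  0.44]
TCP tgt [ 0.474  -0.0407  0.1149]
0 tip [ 0.509 -0.307  0.235] q [-0.39  0.45  1.46 -0.74  1.51  0.44] maxdq 0.0 err [0. 0.]
4 tip [ 0.5   -0.236  0.203] q [-0.42  0.28  1.63 -0.45  1.34  0.69] maxdq 0.07 err [0. 0.]
8 tip [ 0.49  -0.165  0.171] q [-0.45  0.08  1.88 -0.19  1.07  0.88] maxdq 0.08 err [0. 0.]
12 tip [ 0.481 -0.094  0.139] q [-0.48 -0.11  2.18  0.1   0.71  0.99] maxdq 0.1 err [0. 0.]
15 tip [ 0.474 -0.041  0.115] q [-0.44 -0.2   2.41  0.44  0.37  0.93] maxdq 0.15 err [0. 0.]
N 15
0 [-0.258 -0.062  0.288] [0.693 0.636 0.056]
1 [-0.28  -0.037  0.272] [0.693 0.636 0.056]
2 [-0.3   -0.013  0.252] [0.693 0.636 0.056]
3 [-0.318  0.009  0.228] [0.693 0.636 0.056]
4 [-0.335  0.029  0.202] [0.693 0.636 0.056]
5 [-0.349  0.047  0.173] [0.693 0.636 0.056]
6 [-0.36   0.062  0.141] [0.693 0.636 0.056]
7 [-0.369  0.075  0.107] [0.693 0.636 0.056]
8 [-0.376  0.085  0.072] [0.693 0.636 0.056]
9 [-0.379  0.092  0.036] [0.693 0.636 0.056]
10 [-0.38   0.096 -0.001] [0.693 0.636 0.056]
11 [-0.378  0.097 -0.038] [0.693 0.636 0.056]
12 [-0.373  0.095 -0.074] [0.693 0.636 0.056]
13 [-0.365  0.09  -0.11 ] [0.693 0.636 0.056]
14 [-0.355  0.082 -0.145] [0.693 0.636 0.056]
```

View pics/f.png

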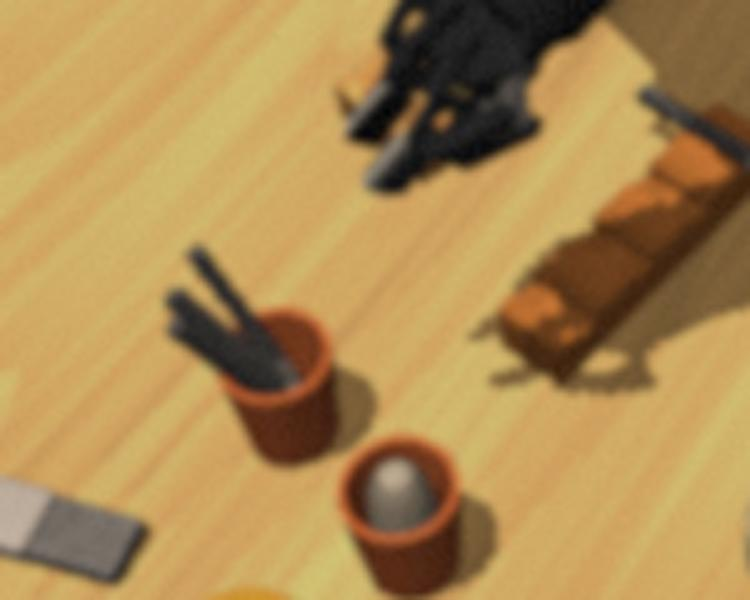

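View pics/f2.png

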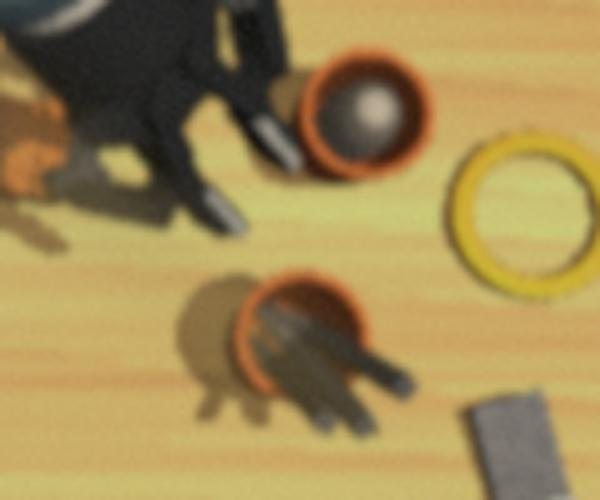

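>>> apply_moves --plan "-.26 -.06 .29 .69 .64 .06 .4; -.28 -.04 .27 .69 .64 .06 .4; -.3 -.01 .25 .69 .64 .06 .4; -.32 .01 .23 .69 .64 .06 .4; -.33 .03 .2 .69 .64 .06 .4"

```text
time_s: 37.3
eef_pos: [0.4957, -0.2184, 0.1926]
eef_rot: [-0.471, 0.731, -0.352, 0.345]
wrist_force: [-0.7, 0.8, -0.3]
opening: 0.401
```

>>> apply_moves --plan "-.35 .05 .17 .69 .64 .06 .4; -.36 .06 .14 .69 .64 .06 .4; -.37 .08 .11 .69 .64 .06 .4; -.38 .09 .07 .69 .64 .06 .4; -.38 .09 .04 .69 .64 .06 .4"

```text
time_s: 37.8
eef_pos: [0.4842, -0.1295, 0.1525]
eef_rot: [0.541, -0.534, 0.37, -0.534]
wrist_force: [-0.0, 0.8, -0.1]
opening: 0.398
```

>>> apply_moves --plan "-.38 .1 0 .69 .64 .06 .4; -.38 .1 -.04 .69 .64 .06 .4; -.37 .1 -.07 .69 .64 .06 .4; -.37 .09 -.11 .69 .64 .06 .4; -.36 .08 -.14 .69 .64 .06 .4"

```text
time_s: 38.3
eef_pos: [0.4734, -0.0406, 0.1127]
eef_rot: [-0.568, 0.295, -0.358, 0.68]
wrist_force: [0.9, 2.2, -0.5]
opening: 0.397
```

Run:
```python
from h import *
st()
pplan((.526,-.0487),PY,.611,0,4)
crop("top","e2",180,130,310,230,5)
```

```text
t 38.3 p [ 0.4734 -0.0406  0.1127] x [-0.181 -0.984 -0.005] y [ 0.561 -0.099 -0.822] op 0.397 F [ 0.9  2.2 -0.5] q [-0.44 -0.19  2.41  0.43  0.36  0.96]
tgt [ 0.5305 -0.0495  0.0329] y [ 0.566 -0.096 -0.819]
N 4
0 [-0.006  0.492  0.01 ] [ 0.01  -0.03   0.008]
1 [-0.006  0.492  0.01 ] [ 0.01  -0.03   0.008]
2 [-0.005  0.492  0.009] [ 0.01  -0.03   0.008]
3 [-0.005  0.492  0.009] [ 0.01  -0.03   0.008]
```

View pics/e2.png

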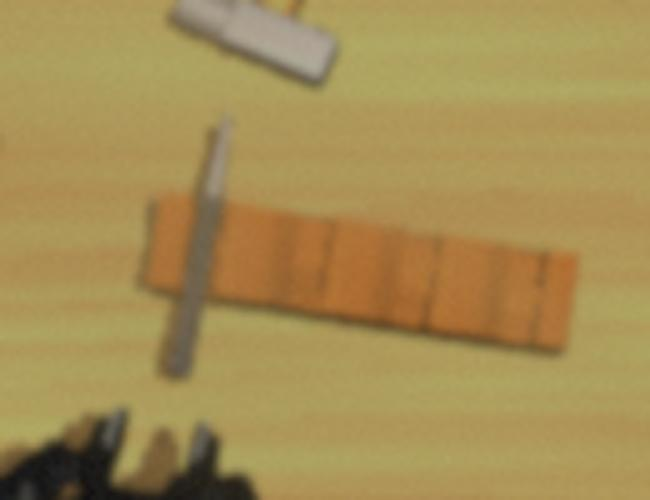

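>>> apply_moves --plan "0 .5 0.02 0 -.06 0 .4; 0 .5 .02 0 -.06 0 .4; 0 .5 0 0 0 0 .4; 0 .3 0 0 0 0 .4; 0 .17 0 0 0 0 .4"

```text
time_s: 38.85
eef_pos: [0.5312, -0.0507, 0.0318]
eef_rot: [-0.571, 0.303, -0.354, 0.676]
wrist_force: [0.2, -0.1, 0.0]
opening: 0.4
```

Run:
```python
from h import *
st()
pplan((.526,-.0487),PY,.611,0,1)
crop("top","e2",180,130,310,230,5)
```

```text
t 38.85 p [ 0.5312 -0.0507  0.0318] x [-0.164 -0.986  0.004] y [ 0.557 -0.096 -0.825] op 0.4 F [ 0.2 -0.1  0. ] q [-0.39  0.2   2.27  1.01  0.15  0.38]
tgt [ 0.5305 -0.0495  0.0329] y [ 0.566 -0.096 -0.819]
N 1
0 [-0.022 -0.029 -0.   ] [0.083 0.043 0.012]
```

View pics/e2.png

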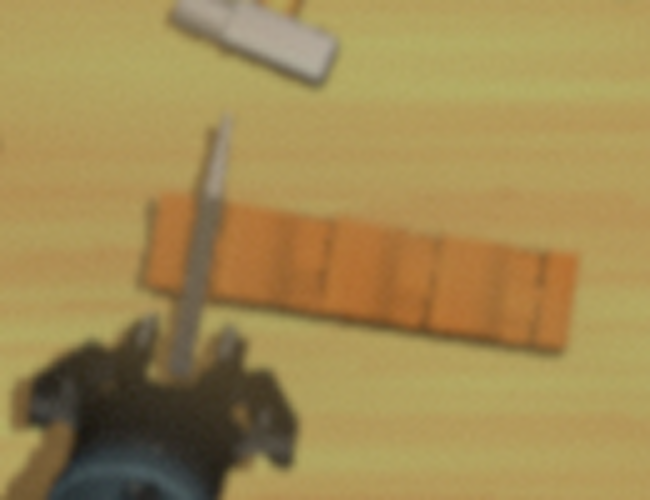

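Centred again (fingers at columns 143 and 228, punch about 183). I'll close and lift.

>>> apply_moves --plan "-.02 -.03 0 0 0 0 .4; 0 0 0 0 0 0 0; 0 0 0 0 0 0 0; 0 0 0 0 0 0 0; 0 0 0 0 0 0 0"

```text
time_s: 39.4
eef_pos: [0.5311, -0.0491, 0.0355]
eef_rot: [-0.572, 0.302, -0.353, 0.676]
wrist_force: [-2.6, 0.2, 3.0]
opening: 0.116
```

>>> apply_moves --plan "0 -.3 .2 0 0 0 0; 0 -.6 .42 0 0 0 0; 0 -.6 .42 0 0 0 0; 0 -.6 .42 0 0 0 0; 0 -.6 .42 0 0 0 0"

```text
time_s: 39.9
eef_pos: [0.5318, -0.0475, 0.1904]
eef_rot: [-0.574, 0.301, -0.353, 0.675]
wrist_force: [1.2, -0.2, -1.5]
opening: 0.112
```

Run:
```python
from h import *
st()
c=np.array([.5632,-.1406,.0395]);n=np.array([.1672,.9859,0]);pp=np.array([.9859,-.1672,0])
tip=c+.084*n+.07*pp; print(tip,"img tip .643 -.0703")
q=[-0.571,.303,-.354,.676]; tt=tipT((tip+[.643,-.0703,.0395])/2,np.array([.5307,-.0498,.033]),mat(q)); print(tt); json.dump(list(tt),open("tt.json","w"))
# heads of standing punches, top crop coords
for a in ((322,422),(362,428),(402,385)): print(ray("top",(280+a[0]/5,160+a[1]/5),.125))
crop("scene","f",130,160,280,280,5)
```

```text
t 39.9 p [ 0.5318 -0.0475  0.1904] x [-0.161 -0.987  0.001] y [ 0.562 -0.093 -0.822] op 0.112 F [ 1.2 -0.2 -1.5] q [-0.39 -0.2   2.22  0.25  0.54  1.17]
[ 0.6462578 -0.0694884  0.0395   ] img tip .643 -.0703
[0.00112342 0.0601008  0.09905783]
[ 0.40570709 -0.35803341  0.125     ]
[ 0.40283798 -0.37694207  0.125     ]
[ 0.42312888 -0.39668517  0.125     ]
```

View pics/f.png

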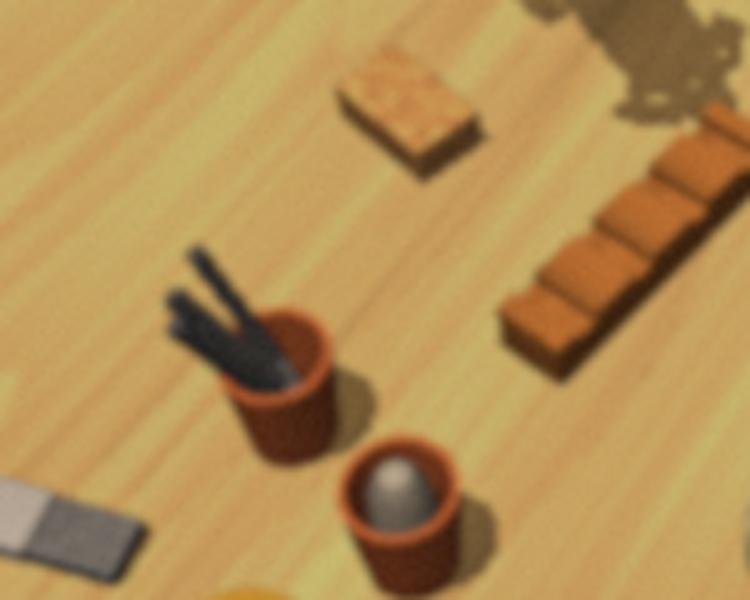

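Run:
```python
from h import *
tt=np.array(json.load(open("tt.json")))
goto_tip([.4665,-.3635,.15],tt,.3,np.radians(-50),15)
```

```text
TCP tgt [ 0.4493 -0.3676  0.2645]
0 tip [ 0.65  -0.068  0.206] q [-0.39 -0.21  2.21  0.25  0.55  1.17] maxdq 0.0 err [0. 0.]
4 tip [ 0.622 -0.143  0.179] q [-0.5  -0.05  1.93  0.04  1.03  1.09] maxdq 0.11 err [0. 0.]
8 tip [ 0.577 -0.219  0.157] q [-0.54  0.19  1.63 -0.18  1.42  0.99] maxdq 0.09 err [0. 0.]
12 tip [ 0.517 -0.3    0.147] q [-0.56  0.44  1.37 -0.44  1.72  0.83] maxdq 0.07 err [0. 0.]
15 tip [ 0.466 -0.364  0.15 ] q [-0.58  0.61  1.21 -0.67  1.89  0.67] maxdq 0.08 err [0. 0.]
N 15
0 [ 0.438 -0.097  0.014] [-0.811 -0.279 -0.034]
1 [ 0.439 -0.096 -0.011] [-0.811 -0.279 -0.034]
2 [ 0.439 -0.092 -0.034] [-0.811 -0.279 -0.034]
3 [ 0.437 -0.085 -0.058] [-0.811 -0.279 -0.034]
4 [ 0.435 -0.077 -0.08 ] [-0.811 -0.279 -0.034]
5 [ 0.433 -0.066 -0.102] [-0.811 -0.279 -0.034]
6 [ 0.429 -0.053 -0.122] [-0.811 -0.279 -0.034]
7 [ 0.425 -0.039 -0.141] [-0.811 -0.279 -0.034]
8 [ 0.42  -0.023 -0.158] [-0.811 -0.279 -0.034]
9 [ 0.414 -0.005 -0.173] [-0.811 -0.279 -0.034]
10 [ 0.408  0.014 -0.187] [-0.811 -0.279 -0.034]
11 [ 0.402  0.035 -0.198] [-0.811 -0.279 -0.034]
12 [ 0.395  0.056 -0.207] [-0.811 -0.279 -0.034]
13 [ 0.388  0.078 -0.213] [-0.811 -0.279 -0.034]
14 [ 0.38   0.101 -0.218] [-0.811 -0.279 -0.034]
```

>>> apply_moves --plan ".44 -.1 .01 -.81 -.28 -.03 0; .44 -.1 -.01 -.81 -.28 -.03 0; .44 -.1 -.03 -.81 -.28 -.03 0; .44 -.09 -.06 -.81 -.28 -.03 0; .43 -.08 -.08 -.81 -.28 -.03 0"

```text
time_s: 40.45
eef_pos: [0.5032, -0.155, 0.2126]
eef_rot: [-0.505, 0.489, -0.454, 0.547]
wrist_force: [-0.6, 0.4, -0.4]
opening: 0.116
```

>>> apply_moves --plan ".43 -.07 -.1 -.81 -.28 -.03 0; .43 -.06 -.12 -.81 -.28 -.03 0; .42 -.04 -.14 -.81 -.28 -.03 0; .42 -.03 -.16 -.81 -.28 -.03 0; .41 -.01 -.17 -.81 -.28 -.03 0"

```text
time_s: 40.95
eef_pos: [0.4755, -0.2607, 0.235]
eef_rot: [-0.404, 0.644, -0.524, 0.384]
wrist_force: [-0.7, -0.2, -0.6]
opening: 0.115
```

>>> apply_moves --plan ".41 0 -.19 -.81 -.28 -.03 0; .4 .02 -.2 -.81 -.28 -.03 0; .39 .04 -.21 -.81 -.28 -.03 0; .39 .06 -.21 -.81 -.28 -.03 0; .38 .09 -.22 -.81 -.28 -.03 0"

```text
time_s: 41.45
eef_pos: [0.4489, -0.3665, 0.2592]
eef_rot: [-0.277, 0.756, -0.56, 0.195]
wrist_force: [-0.8, -0.1, -0.1]
opening: 0.113
```

Run:
```python
from h import *
st()
tt=np.array(json.load(open("tt.json")))
goto_tip([.4665,-.3635,.12],tt,.3,np.radians(-50),1)
goto_tip([.4665,-.3635,.026],tt,.3,np.radians(-50),5)
crop("scene","f",130,160,280,280,5)
```

```text
t 41.45 p [ 0.4489 -0.3665  0.2592] x [ 0.297 -0.955 -0.014] y [-0.738 -0.221 -0.637] op 0.113 F [-0.8 -0.1 -0.1] q [-0.58  0.62  1.21 -0.67  1.9   0.66]
TCP tgt [ 0.4493 -0.3676  0.2345]
0 tip [ 0.465 -0.361  0.145] q [-0.58  0.62  1.21 -0.67  1.89  0.66] maxdq 0.0 err [0. 0.]
1 tip [ 0.466 -0.364  0.12 ] q [-0.58  0.64  1.23 -0.66  1.85  0.7 ] maxdq 0.04 err [0. 0.]
N 1
0 [0.032 0.313 0.382] [ 0.062  0.099 -0.06 ]
TCP tgt [ 0.4493 -0.3676  0.1405]
0 tip [ 0.465 -0.361  0.145] q [-0.58  0.62  1.21 -0.67  1.89  0.66] maxdq 0.0 err [0. 0.]
4 tip [ 0.466 -0.363  0.05 ] q [-0.58  0.72  1.26 -0.64  1.77  0.76] maxdq 0.03 err [0. 0.]
5 tip [ 0.466 -0.364  0.026] q [-0.58  0.75  1.26 -0.64  1.74  0.79] maxdq 0.03 err [0. 0.]
N 5
0 [0.012 0.302 0.366] [ 0.012  0.02  -0.012]
1 [0.01  0.303 0.366] [ 0.012  0.02  -0.012]
2 [0.009 0.303 0.365] [ 0.012  0.02  -0.012]
3 [0.008 0.304 0.365] [ 0.012  0.02  -0.012]
4 [0.006 0.304 0.364] [ 0.012  0.02  -0.012]
```

View pics/f.png

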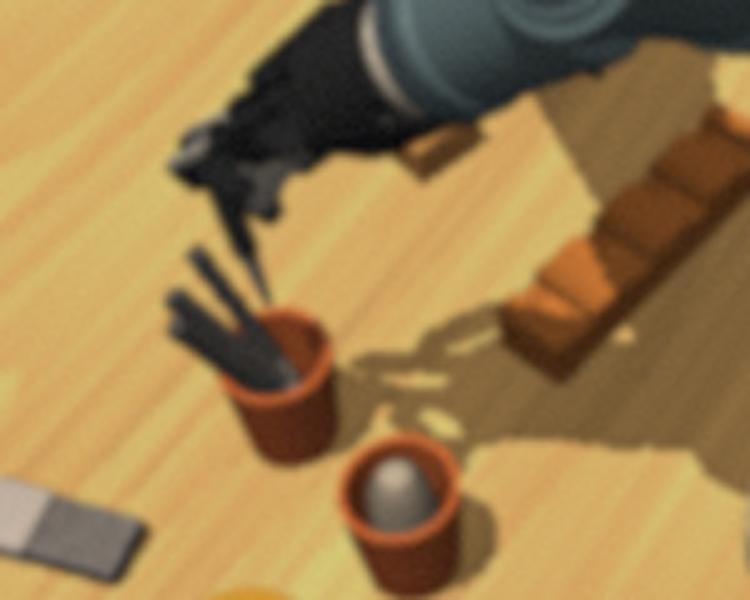

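>>> apply_moves --plan ".02 .3 .37 .03 .05 -.03 0; .01 .3 .37 .03 .05 -.03 0; 0 .3 .37 0 0 0 0; 0 .2 .25 0 0 0 0; 0 0 0 0 0 0 0"

```text
time_s: 42.0
eef_pos: [0.4494, -0.3652, 0.1688]
eef_rot: [-0.276, 0.756, -0.559, 0.202]
wrist_force: [-0.1, 1.3, -3.0]
opening: 0.116
```

Run:
```python
from h import *
st()
tt=np.array(json.load(open("tt.json")))
goto_tip([.4665,-.3635,.026],tt,.3,np.radians(-50),1)
crop("scene","f",130,160,280,280,5)
```

```text
t 42.0 p [ 0.4494 -0.3652  0.1688] x [ 0.294 -0.956 -0.003] y [-0.732 -0.223 -0.643] op 0.116 F [-0.1  1.3 -3. ] q [-0.57  0.71  1.26 -0.64  1.78  0.76]
TCP tgt [ 0.4493 -0.3676  0.1405]
0 tip [ 0.467 -0.361  0.054] q [-0.57  0.71  1.26 -0.64  1.78  0.76] maxdq 0.0 err [0. 0.]
1 tip [ 0.466 -0.364  0.026] q [-0.58  0.75  1.26 -0.64  1.74  0.79] maxdq 0.04 err [0. 0.]
N 1
0 [0.048 0.377 0.423] [-0.004  0.014 -0.026]
```

View pics/f.png

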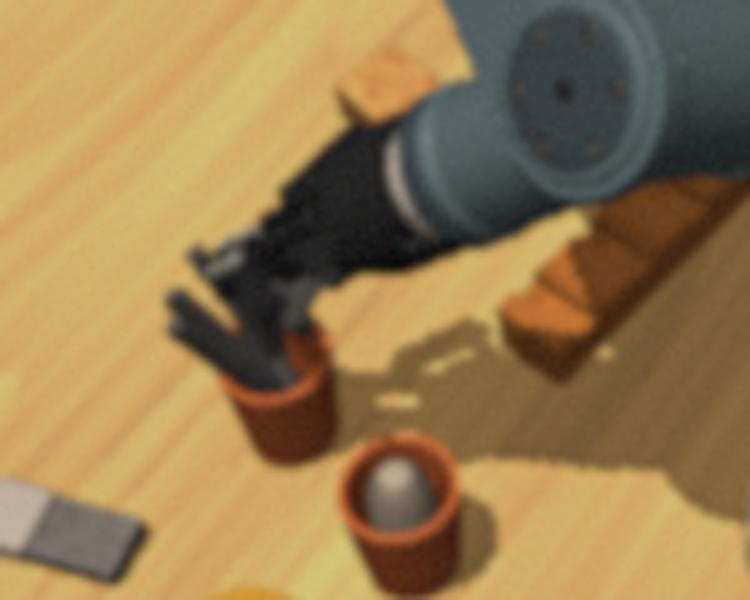

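>>> apply_moves --plan ".02 .12 .14 0 0 0 0; .02 .12 .14 0 0 0 0; 0 0 0 0 0 0 0; 0 0 0 0 0 0 0; 0 0 0 0 0 0 0"

```text
time_s: 42.55
eef_pos: [0.4514, -0.3684, 0.1539]
eef_rot: [-0.276, 0.756, -0.558, 0.205]
wrist_force: [1.8, -1.3, -1.2]
opening: 0.116
```

Run:
```python
from h import *
st()
tt=np.array(json.load(open("tt.json")))
goto_tip([.4665,-.3635,.024],tt,.3,np.radians(-50),1)
crop("scene","f",130,160,280,280,5)
crop("top","f2",280,160,400,260,5)
```

```text
t 42.55 p [ 0.4514 -0.3684  0.1539] x [ 0.294 -0.956  0.002] y [-0.729 -0.226 -0.646] op 0.116 F [ 1.8 -1.3 -1.2] q [-0.58  0.73  1.25 -0.64  1.76  0.78]
TCP tgt [ 0.4493 -0.3676  0.1385]
0 tip [ 0.469 -0.364  0.039] q [-0.58  0.73  1.25 -0.64  1.76  0.78] maxdq 0.0 err [0. 0.]
1 tip [ 0.466 -0.364  0.024] q [-0.58  0.75  1.26 -0.64  1.74  0.79] maxdq 0.02 err [0. 0.]
N 1
0 [-0.027  0.225  0.212] [-0.032 -0.019  0.002]
```

View pics/f.png

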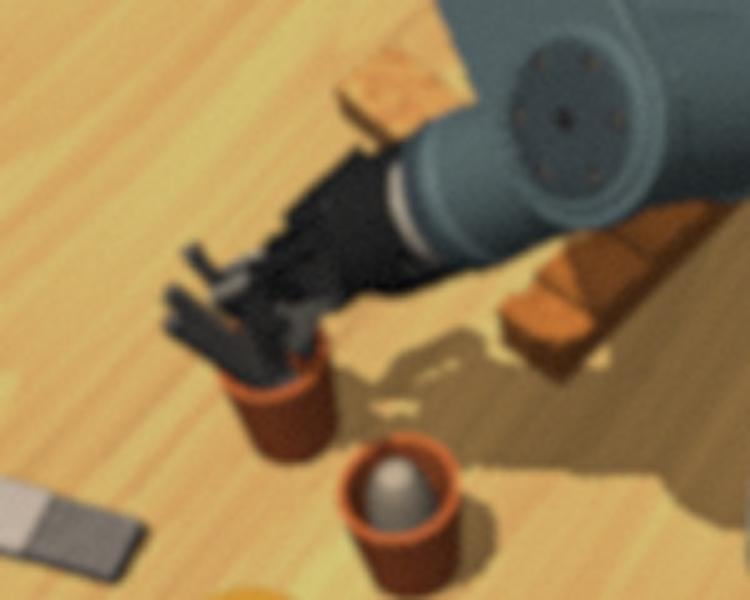

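View pics/f2.png

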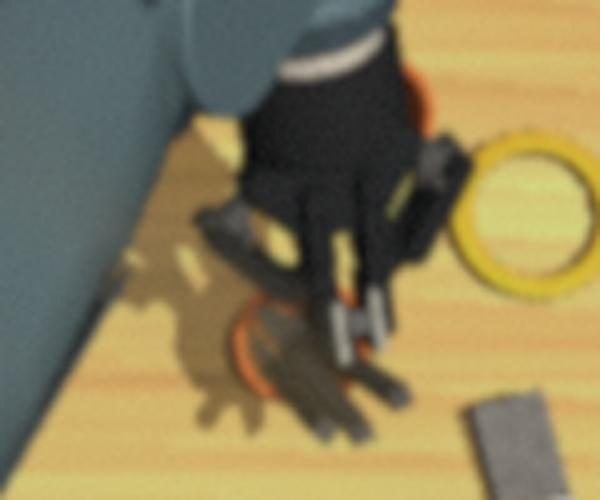

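>>> apply_moves --plan "-.02 .11 .11 0 0 0 0; -.01 .1 .1 0 0 0 0; 0 0 0 0 0 0 0; 0 0 0 0 0 0 .22; 0 0 0 0 0 0 .22"

```text
time_s: 43.15
eef_pos: [0.4486, -0.3666, 0.138]
eef_rot: [-0.276, 0.755, -0.558, 0.203]
wrist_force: [0.4, -0.0, 0.9]
opening: 0.219
```

>>> apply_moves --plan "0 0 0 0 0 0 .22; 0 -.3 0 0 0 0 .22; 0 -.5 0 0 0 0 .22; 0 -.7 0 0 0 0 .22; 0 -.7 0 0 0 0 .22"

```text
time_s: 43.65
eef_pos: [0.5307, -0.3417, 0.211]
eef_rot: [-0.276, 0.755, -0.558, 0.204]
wrist_force: [0.9, -1.6, 0.4]
opening: 0.218
```

>>> apply_moves --plan "0 -.7 0 0 0 0 .22; 0 -.5 0 0 0 0 .22; 0 0 0 0 0 0 .22; 0 0 0 0 0 0 .22; 0 0 0 0 0 0 .22"

```text
time_s: 44.15
eef_pos: [0.5726, -0.3288, 0.2472]
eef_rot: [-0.276, 0.756, -0.558, 0.203]
wrist_force: [-0.6, -0.7, 0.4]
opening: 0.219
```

Run:
```python
from h import *
st()
crop("scene","f",130,160,280,280,5)
crop("top","f2",280,160,400,260,5)
```

```text
t 44.15 p [ 0.5726 -0.3288  0.2472] x [ 0.294 -0.956 -0.001] y [-0.732 -0.224 -0.644] op 0.219 F [-0.6 -0.7  0.4] q [-0.46  0.86  0.84 -0.63  2.06  0.7 ]
```

View pics/f.png

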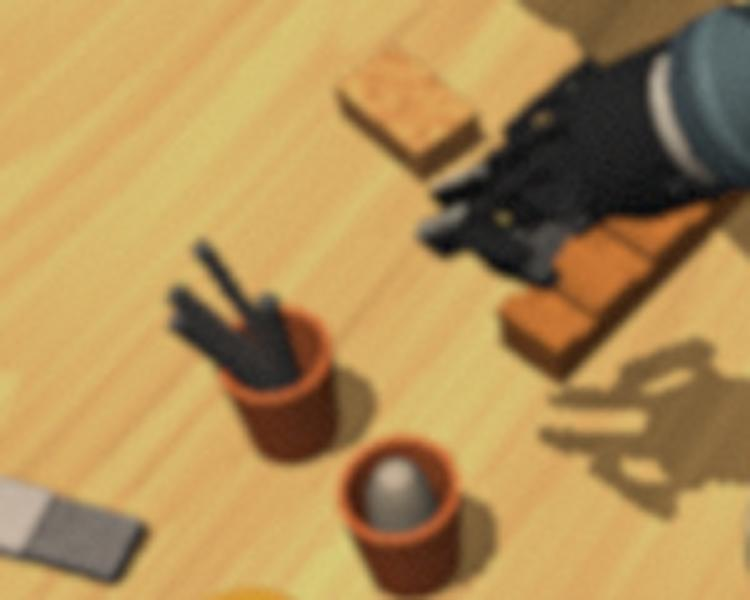

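View pics/f2.png

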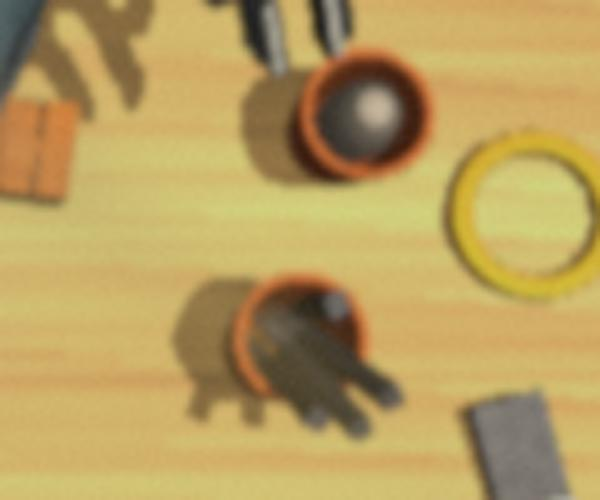

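Run:
```python
from h import *
for z in (.09,.11,.12,.13,.14,.15,.16): print(z,ray("top",(280+335/5,160+305/5),z)[:2],ray("scene",(130+270/5-1,160+303/5-1),z)[:2])
```

```text
0.09 [ 0.46399843 -0.37320221] [ 0.4308625  -0.33453359]
0.11 [ 0.46245403 -0.36909867] [ 0.44289504 -0.34456877]
0.12 [ 0.46168183 -0.3670469 ] [ 0.44891131 -0.34958635]
0.13 [ 0.46090963 -0.36499513] [ 0.45492758 -0.35460394]
0.14 [ 0.46013743 -0.36294336] [ 0.46094386 -0.35962152]
0.15 [ 0.45936523 -0.36089158] [ 0.46696013 -0.36463911]
0.16 [ 0.45859303 -0.35883981] [ 0.4729764  -0.36965669]
```

>>> apply_moves --plan "0 -.5 -.3 0 0 0 .22; 0 -.5 -.3 0 0 0 .22; 0 -.5 -.3 0 0 0 .22; 0 0 0 0 0 0 .22; 0 0 0 0 0 0 .22"

```text
time_s: 44.75
eef_pos: [0.6003, -0.3208, 0.331]
eef_rot: [-0.276, 0.755, -0.558, 0.205]
wrist_force: [0.1, -0.2, -0.8]
opening: 0.221
```

>>> apply_moves --plan "0 0 0 0 0 0 .22; 0 0 0 0 0 0 .22; 0 0 0 0 0 0 .22; 0 0 0 0 0 0 .22; 0 0 0 0 0 0 .22"

```text
time_s: 45.25
eef_pos: [0.6004, -0.3205, 0.3309]
eef_rot: [-0.276, 0.756, -0.558, 0.204]
wrist_force: [-0.2, 0.7, 0.3]
opening: 0.223
```

Run:
```python
from h import *
st()
for n in("scene","top"): crop(n,"z"+n,0,0,512,384,1.5)
crop("scene","f",130,160,280,280,5)
crop("top","f2",280,160,400,260,5)
crop("scene","g",250,90,400,210,5)
for t in ["sanding_block","hammer","jar","brush","brass_ring","pumice","block_0"]:
    print(t,[(round(r['score'],2),[round(float(v),3) for v in r['point']]) for r in ctrl.recognise("scene",t)][:2])
```

```text
t 45.25 p [ 0.6004 -0.3205  0.3309] x [ 0.294 -0.956  0.001] y [-0.73  -0.225 -0.645] op 0.223 F [-0.2  0.7  0.3] q [-0.43  0.88  0.65 -0.69  2.21  0.59]
sanding_block [(0.65, [0.383, -0.137, 0.037])]
hammer [(0.77, [0.78, -0.127, 0.026]), (0.66, [0.426, -0.35, 0.121])]
jar [(0.76, [0.763, -0.294, 0.068]), (0.56, [0.577, -0.155, 0.041])]
brush [(0.61, [0.368, -0.494, 0.019])]
brass_ring [(0.97, [0.528, -0.501, 0.014])]
pumice []
block_0 [(0.74, [0.47, -0.365, 0.121]), (0.42, [0.424, -0.367, 0.106])]
```

View pics/f.png

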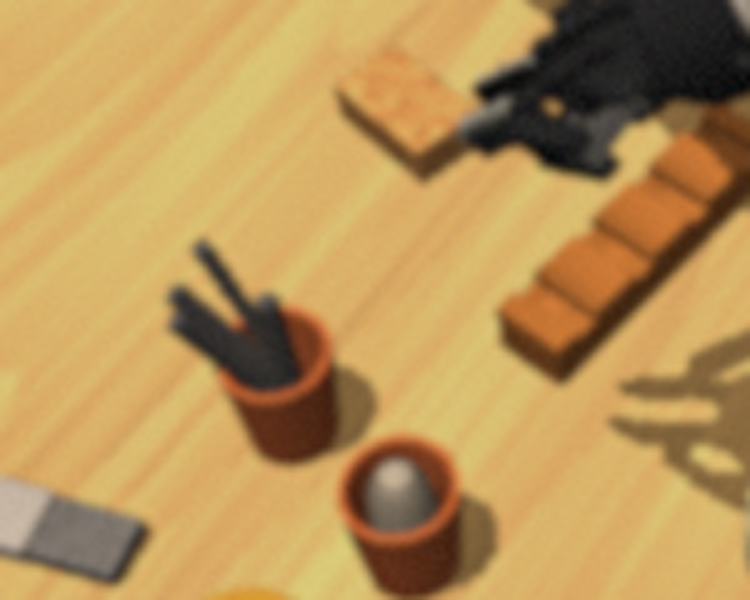

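View pics/ztop.png

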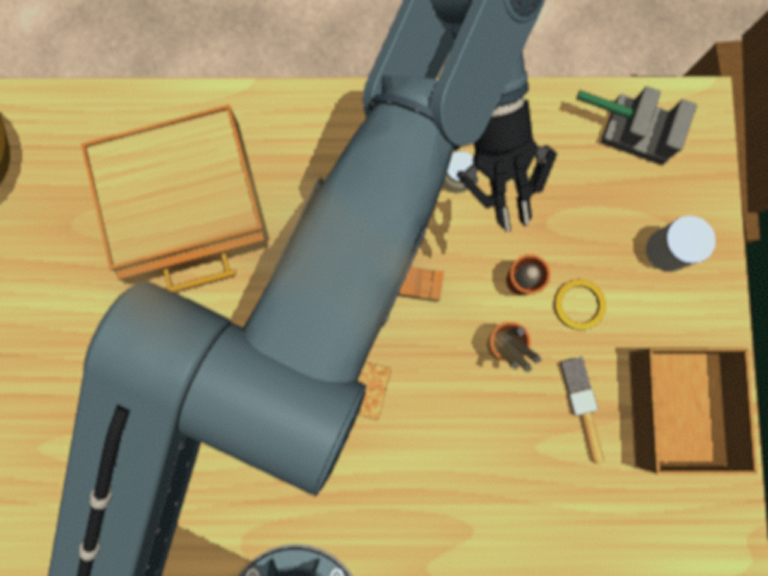

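View pics/g.png

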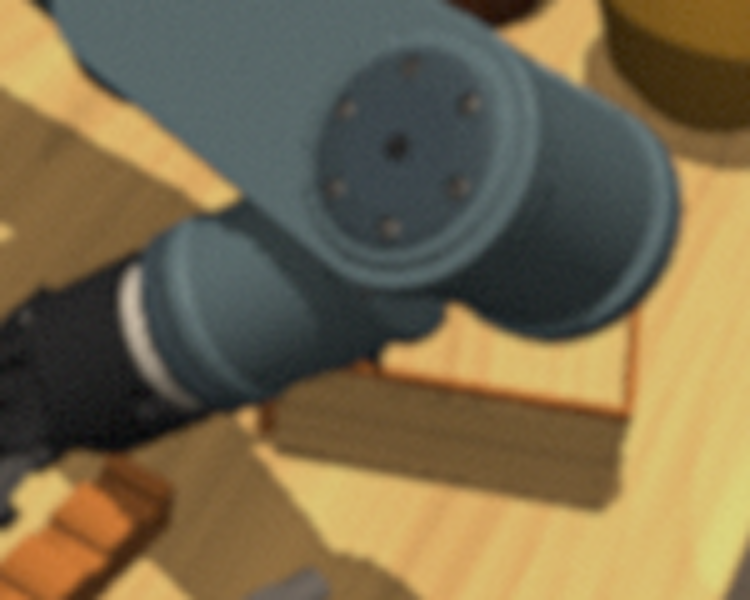

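View pics/f2.png

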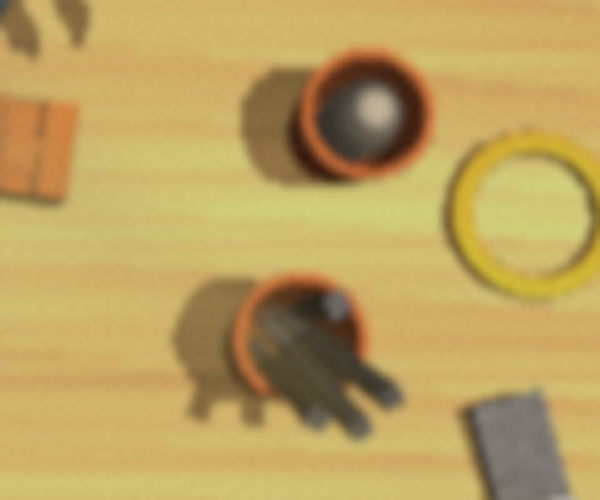

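Run:
```python
from h import *
print((ray("top",(168/1.5,286/1.5),.055)+ray("top",(235/1.5,270/1.5),.055))/2)
print(ctrl.hand_in())
```

```text
[0.55914868 0.16102577 0.055     ]
the job is handed in; nothing more can be done
None
```

The job is handed in, at about 45 s of the 208 s allowed. Hand-in gives no verdict, so the results below are from my own last checks.

**Blocks and drawer:** Only two blocks were present. I pulled the drawer out by its brass pull, set both blocks in it and pushed it shut until it met its stop with about 17 N. In the last picture the pull sits at x ≈ 0.559 m, which matches the stop position, and the cabinet top is empty.

**Punches:** All four were present, and all now stand point down in the cork-pad cup. Three lean against the rim. The fourth is nearly upright, with its head about 0.147 m above the bench, so its point is close to the cup floor. Two pictures, before and after a wait of about 1 s, show no movement. I judged lean and point height from the pictures, not by direct measurement.

**Everything else:** Both cups are upright. The sanding block, hammer, jar, brush and ring read within about 5 mm of where they started, and the gripper is clear of everything.

**Checks that disagreed or came up short:**
- The recogniser found no pumice in the last scene picture, but the pumice is plainly in its cup in both camera views.
- The recogniser reported "blocks" and a "hammer" at the punches in the cup. I took these as false detections.
- The fourth punch brushed its neighbours lightly, at about 3 N, while going in.

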